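Turn a top-heavy model column over and stand it on its pedestal

TASK

The little plaster column stands head-down on the bench. Turn it over: lay it gently on its side on the bench and let go of it, then take it again, raise it foot-down and stand it upright, unsupported, in the middle of the stepped pedestal with its square foot lined up with the pedestal's sides. It is top-heavy, so carry it slowly, never let it drop or topple, and leave everything else on the bench where it is.

Things in the scene. Friction and masses are not known exactly. Their poses are not given: they have to be found in the camera images.
- column: pale plaster model column, 190 mm long, 0.3 to 0.5 kg, head-down at the start. Origin: centre of the head's flat end; z runs along the column from head to foot (up at the start, down at the end); x, y are square to the parallel sides of head and foot. Centre of mass 50 to 65 mm from the head end. On its foot it topples at a lean of 8 degrees. Over 0.5 m/s or 7 rad/s counts as dropped.
- column_head (a point): centre of the square head, 20 mm along z from the column's origin; axes as the column's. The head is 56 x 56 mm over its first 26 mm from the end, 52 x 52 mm to 42 mm, then a round flare narrows from 48 to 25 mm diameter at 57 mm
- column_shaft (a point): point on the axis of the round shaft, 85 mm along z from the column's origin; axes as the column's. Collar of 25 mm diameter at 57 to 63 mm, shaft 19 to 21 mm diameter at 63 to 160 mm, ring of 30 mm diameter at 160 to 172 mm. Laid down, the column rests on a flat of the head and an edge of the foot, does not roll, and its head end points about 4 degrees up
- column_foot (a point): centre of the flat end face of the square foot (36 x 36 mm, 18 mm thick), on the axis, 190 mm along z from the column's origin
- pedestal: pale plaster pedestal fixed to the bench, three square steps: 90 x 90, 78 x 78 and 68 x 68 mm, 38 mm high in all. Origin: centre of its underside on the bench, z up, x and y along its sides. It stands to the left or the right of the column, 0.27 m or more away; the bench between the two is clear. A wall stands 0.48 m left of the robot's middle, and discs hang low over the back of the bench from 0.7 m ahead.
- pedestal_top (a point): centre of the pedestal's flat top face, 68 x 68 mm, 38 mm above the bench; the column's foot goes here
- sand_block: grey-beige abrasive block 66 x 79 x 30 mm lying at the back; leave alone. Origin: centre of its underside
- offcut: rough lump of pale stone 63 x 52 x 42 mm at the front; leave alone. Origin: centre of its underside
- try_square: try square 121 x 216 x 14 mm with a wooden stock, lying at the back; leave alone. Origin: centre of its underside
- pot: small white pot, 72 mm diameter, 58 mm high, at the back; leave alone. Origin: centre of its underside
- stone_block: pale block of stone 75 x 94 x 42 mm at the back right; leave alone. Origin: centre of its underside

How it is judged:
By the outcome, as a careful person would: the job done as asked, in the order asked, and still so for the second after the job is handed in, with the robot touching nothing.
It also fails if it takes over 72 s, if anything falls off the work surface, if the arm or the gripper's body presses on something with over 40 N, if the wrist force passes 120 N, or if a joint passes its speed limit or range.

ROBOT

A 6-joint arm with a two-finger parallel gripper is mounted at the origin on a cart in front of the work surface, level with it; the furniture and walls round the work are solid. World frame = base frame: x ahead of the robot, y to its left, z up, the work surface at z = 0. Lengths are in mm, angles in rad, forces in N, time in s.
With the tool pointing down it reaches from about 350 to 775 mm from the base axis. Payload 7.3 kg.
Tool frame: the origin (TCP) lies between the finger pads; the fingertips stand tcp_to_tips ahead of it and the grasp point (between the pads) lies 5 mm behind it (tcp_to_tips is the distance from the TCP to the fingertips, in mm); z points along the fingers, x is the direction in which the jaws open and shut, and the axes are right-handed (so a half turn about z gives the same grasp; the last joint's range is limited). The gripper opens to 92 mm and grips with 3 to 60 N. Pads are 19 mm wide; open, the fingers measure 130 mm over their backs; the gripper's body (75 mm by 190 mm) begins 47 mm behind the grasp point.
Start: joints at [-1.382, 0.342, 1.524, -0, 1.275, -0.146], TCP at [172.527, -495.861, 240.741] pointing down, gripper open.
Joint ranges: [-2.53, 2.53], [-0.77, 2.02], [0.04, 2.7], [-1, 4.14], [0.28, 2.66], [-3.11, 3.11]. Speed limits (rad/s): [2.57, 2.57, 3.14, 3.14, 3.14, 3.14].

INTERFACE

Orientations are given as [roll, pitch, yaw] about the fixed x, y, z axes, in that order (R = Rz(yaw) Ry(pitch) Rx(roll)).
In Python, from plant import * gives the robot as it stands.
- The arm moves only by the tool drive_tool, never from a script. Its argument "deltas" is a list of rows, each an object of numbers: "hand": the gripper's target within -1 to 1 (shut at 1, half-way at 0, fully open at -1); "tx", "ty", "tz": the shift along the tool's x, y, z each as a share of 4 cm, from -1 to 1; "wx", "wy", "wz": the turn, a rotation vector about the tool's x, y, z each as a share of 5 degrees, from -1 to 1. In form: [{"hand": .., "tx": .., "ty": .., "tz": .., "wx": .., "wy": .., "wz": ..}, ...]. A call has 1 to 20 rows; each row shifts and turns the commanded pose from where the row before left it, along the tool's axes as they then stand; what a row does not reach is not made up. A row lasts 1/12 s, in which the tool goes at most 41.7 mm and 7.16 degrees, less where a joint would pass 70% of its speed; a pose out of reach is approached as far as the arm can. A call with a number of a shift or a turn outside -1 to 1 is refused whole. A call with a gripper value outside its range is refused whole. The fingers move at their own pace and stop on an object; the grip force is fixed at half the most. Time passes only in rows, so rows that do not move let the fingers close. It gives the time, the measured TCP pose, the force and the opening at its end, in the units of the state.
- get_obs(): the state, without advancing time (a new reading comes with each control period).
- capture(name): name is "scene" or "top" or "wrist"; returns the picture (400x640x3 uint8, red, green, blue); there is no depth.
- camera_model(name): a dict with "fx", "fy", "cx", "cy" (pixels), "rvec" (rotation vector, rad) and "tvec" (3), from world to camera coordinates, as OpenCV has them. Camera axes: x right, y down, z forward; pixel columns grow to the right and rows downward; lengths in mm; the calibration is good to about 2 mm. The wrist camera is an equidistant fisheye: a pixel r from the principal point sees the ray r / f radians off the axis. A picture is of the moment at which its call begins: read the wrist's pose just before it. camera_model takes no time and is no camera call; for the wrist camera it gives the pose at the moment of the call.
- close_job(): hands the job in, once; it reports no verdict.
The state is a dict: "time": time; "joint_positions": joint angles; "dq": joint speeds; "tau": joint torques, N m; "tool_pos": TCP position; "tcp_rot": TCP orientation; "contact_force": force on the tool from outside, world axes, zero at the start; "moment": the same for the moment, N m; "grip_width": finger opening in mm.
Only numpy, scipy, OpenCV 4.12 (cv2) and the standard library are available. Lean on these libraries where they do the work, as an engineer would, in place of code of your own. Each camera call takes 0.05 s, during which the arm holds its last target.

## Working session

There is one attempt and no reset: what is moved stays moved. The work goes in short steps, Python scripts to look and compute and a tool call to move; the robot and the scene stay as the last step left them, time stands still between calls to the robot, and variables do not carry over. Pictures are saved under pics/ and viewed, and the job is handed in when it is done.

Besides the shell and the picture viewer there is one more tool, called by a JSON object that holds its "fn" and its "kwargs", one argument or row to a line. drive_tool: Moves the arm, as the interface text tells. Its arguments: {"type":"object","properties":{"deltas":{"type":"array","items":{"type":"object","properties":{"hand":{"type":"number"},"tx":{"type":"number"},"ty":{"type":"number"},"tz":{"type":"number"},"wx":{"type":"number"},"wy":{"type":"number"},"wz":{"type":"number"}}}}},"required":["deltas"]}

```bash
ls; mkdir -p pics
python3 - <<'E'
from plant import *
import cv2
o=get_obs();print(o)
for n in ("scene","top","wrist"):
    m=camera_model(n);print(n,m)
    cv2.imwrite(f"pics/{n}0.png",capture(n)[:,:,::-1])
E
```

```text
pics
{'time': 0.0, 'joint_positions': array([-1.38199057e+00,  3.42711144e-01,  1.52501302e+00, -1.83163719e-05,
        1.27539311e+00, -1.45995933e-01]), 'dq': array([ 5.88600797e-04, -1.31316983e-03, -4.08051126e-04,  5.33173922e-05,
       -8.18714725e-04, -4.29397313e-04]), 'tau': array([ 2.30113221e-05, -4.31236196e+01, -2.44217259e+01,  7.18203024e-02,
        5.59960864e-02, -9.18980254e-05]), 'tool_pos': array([ 172.45066014, -495.46250664,  240.0523503 ]), 'tcp_rot': array([-3.14138818e+00,  1.51095073e-03, -1.23598913e+00]), 'contact_force': array([-0.32548245,  0.25829321, -0.59224064]), 'moment': array([ 0.02885794,  0.0429997 , -0.01435384]), 'grip_width': 91.44287735903303}
scene {'fx': 518.9619774342178, 'fy': 518.9619774342178, 'cx': 315.8836602481741, 'cy': 202.07542766902415, 'rvec': array([ 1.20082599, -2.57444476,  0.71715662]), 'tvec': array([ 316.43636432,  446.26199941, 1425.60430381])}
top {'fx': 410.1374916531142, 'fy': 410.1374916531142, 'cx': 322.3993228475642, 'cy': 205.91057526533308, 'rvec': array([ 2.15191683, -2.10997663,  0.15736593]), 'tvec': array([-71.45444048, 557.87688115, 993.11265224])}
wrist {'fx': 309.70691628693146, 'fy': 309.70691628693146, 'cx': 319.4775148474848, 'cy': 203.68815975108066, 'rvec': array([-2.39087664,  1.69955591,  0.21195554]), 'tvec': array([-523.75577313,  -31.14399267,  388.53054249])}
```

View pics/scene0.png

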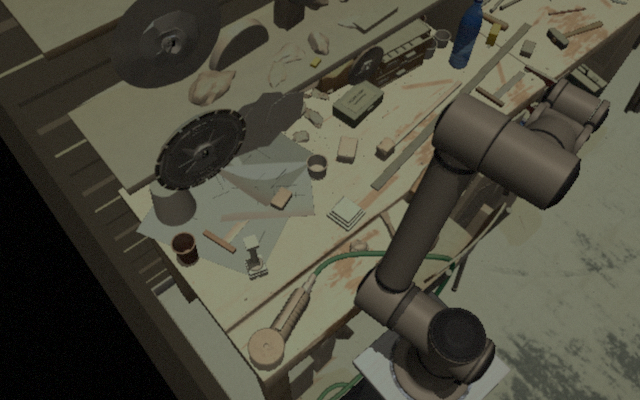

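View pics/top0.png

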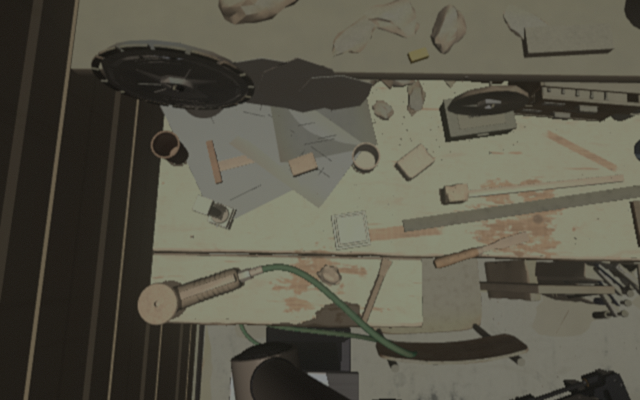

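View pics/wrist0.png

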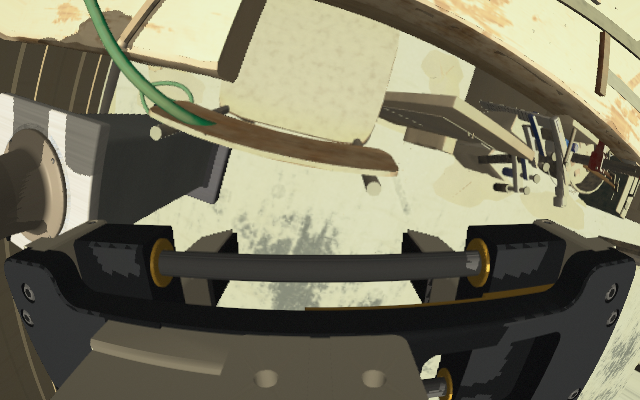

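```bash
cat > h.py <<'E'
from plant import *
import numpy as np, cv2
from scipy.spatial.transform import Rotation as Ro
def cam(n):
    m=camera_model(n); R=cv2.Rodrigues(np.array(m['rvec']))[0]; t=np.array(m['tvec']); return m,R,t
def ray(n,u,v,c=None):
    m,R,t=c or cam(n)
    x=(u-m['cx'])/m['fx'];y=(v-m['cy'])/m['fy']
    if n=='wrist':
        r=np.hypot(x,y); d=np.array([np.sin(r)*x/r,np.sin(r)*y/r,np.cos(r)]) if r>0 else np.array([0,0,1.])
    else: d=np.array([x,y,1.])
    d=R.T@d; return -R.T@t, d/np.linalg.norm(d)
def onz(n,u,v,z,c=None):
    o,d=ray(n,u,v,c); return o+d*(z-o[2])/d[2]
def proj(n,P,c=None):
    m,R,t=c or cam(n); p=R@np.asarray(P,float)+t
    if n=='wrist':
        r=np.hypot(p[0],p[1]); th=np.arctan2(r,p[2]); return np.array([m['cx']+m['fx']*th*p[0]/r,m['cy']+m['fy']*th*p[1]/r])
    return np.array([m['cx']+m['fx']*p[0]/p[2],m['cy']+m['fy']*p[1]/p[2]])
def crop(img,x0,y0,x1,y1,s,name):
    cv2.imwrite(name,cv2.resize(img[y0:y1,x0:x1],None,fx=s,fy=s,interpolation=cv2.INTER_CUBIC))
E
python3 - <<'E'
from h import *
a=cv2.imread('pics/top0.png');b=cv2.imread('pics/scene0.png')
A=cv2.resize(a[180:250,180:260],None,fx=5,fy=5,interpolation=cv2.INTER_CUBIC)
B=cv2.resize(a[195:265,310:390],None,fx=5,fy=5,interpolation=cv2.INTER_CUBIC)
C=cv2.resize(b[220:290,220:300],None,fx=5,fy=5,interpolation=cv2.INTER_CUBIC)[:250*7//5]
D=cv2.resize(b[185:235,310:390],None,fx=5,fy=5,interpolation=cv2.INTER_CUBIC)
cv2.imwrite('pics/c1.png',np.hstack([A,B])); 
C=cv2.resize(b[225:285,220:300],None,fx=5,fy=5,interpolation=cv2.INTER_CUBIC)
D=cv2.resize(b[185:245,310:390],None,fx=5,fy=5,interpolation=cv2.INTER_CUBIC)
cv2.imwrite('pics/c2.png',np.hstack([C,D])); 
for u,v in((215,210),(232,218),(351,230)):print(onz('top',u,v,0),onz('top',u,v,38),onz('top',u,v,190))
for n in('top','scene'):print(ray(n,320,200))
E
```

```text
[550.16933528 224.04223108   0.        ] [544.57297032 213.36098408  38.        ] [522.18751045 170.63599611 190.        ]
[529.7116872  177.76261294   0.        ] [524.84261399 168.72665698  38.        ] [505.36632118 132.58283316 190.        ]
[ 504.05815535 -135.82283229    0.        ] [ 500.10109326 -133.71048272   38.        ] [ 484.27284489 -125.26108443  190.        ]
(array([ 392.75181606,  -76.4055442 , 1068.88413564]), array([ 0.17444484,  0.02147483, -0.98443274]))
(array([ -46.97328252,  480.13028127, 1448.75732943]), array([ 0.38057737, -0.34746717, -0.85698741]))
```

View pics/c1.png

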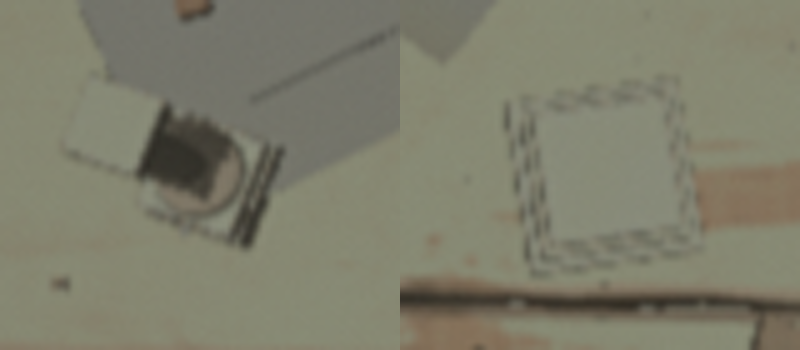

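View pics/c2.png

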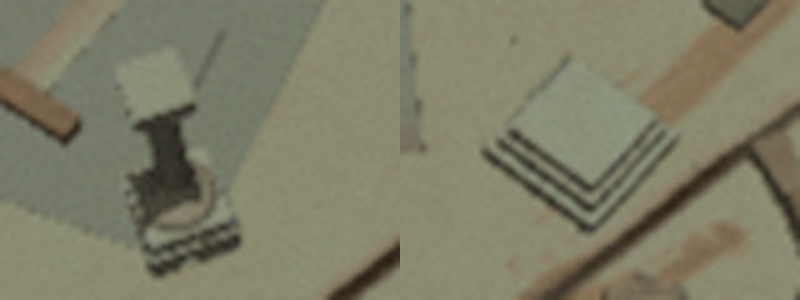

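Run:
```python
from h import *
def L(n,pts,x0,y0,z):
    P=np.array([onz(n,a/5+x0-.4,b/5+y0-.4,z) for a,b in pts]); 
    print(n,P.mean(0).round(1)); 
    for i in range(4):
        d=P[(i+1)%4]-P[i]; print('  edge',np.linalg.norm(d).round(1),np.degrees(np.arctan2(d[1],d[0])).round(1))
    return P
L('top',[(95,75),(168,98),(140,178),(65,152)],180,180,190)
L('scene',[(112,65),(180,47),(195,100),(130,118)],220,225,190)
L('top',[(130,108),(268,92),(292,232),(145,245)],310,195,38)
L('scene',[(172,57),(255,122),(192,188),(108,130)],310,185,38)
for n,pts in (('top',[(38,152),(17,177)]),):pass
# other objs rough
for nm,u,v in (('trysq',215,160),('sand',305,162),('pot',365,157),('offcut',330,273),('stone',455,193),('stone?',413,162)):print(nm,onz('top',u,v,20).round(0))
```

```text
top [533.3 197.6 190. ]
  edge 34.1 -106.4
  edge 36.8 164.3
  edge 35.2 72.1
  edge 36.0 -17.4
scene [533.6 197.9 190. ]
  edge 37.8 -113.0
  edge 33.4 157.1
  edge 35.8 67.5
  edge 33.8 -19.6
top [ 504.2 -134.5   38. ]
  edge 70.5 -82.2
  edge 71.8 -170.1
  edge 74.0 96.2
  edge 69.7 7.1
scene [ 501.3 -132.3   38. ]
  edge 69.6 -173.2
  edge 62.8 98.9
  edge 65.7 11.2
  edge 68.2 -77.9
trysq [681. 227.  20.]
sand [680. -12.  20.]
pot [ 696. -170.   20.]
offcut [392. -83.  20.]
stone [ 604. -403.   20.]
stone? [ 685. -296.   20.]
```

```bash
cat >> h.py <<'E'
from scipy.linalg import logm,expm
def cur():
    o=get_obs(); T=np.eye(4); T[:3,:3]=Ro.from_euler('xyz',o['tcp_rot']).as_matrix(); T[:3,3]=o['tool_pos']; return T,o
def pose(pos,h,a,side=1):
    """tool pointing to yaw h (deg), a deg below horizontal, tool x at yaw h+90*side horizontal"""
    h=np.radians(h);a=np.radians(a)
    z=np.array([np.cos(a)*np.cos(h),np.cos(a)*np.sin(h),-np.sin(a)])
    x=side*np.array([-np.sin(h),np.cos(h),0]); y=np.cross(z,x)
    T=np.eye(4);T[:3,:3]=np.stack([x,y,z],1);T[:3,3]=pos;return T
def plan(T0,T1,N):
    D=np.linalg.inv(T0)@T1
    rv=Ro.from_matrix(D[:3,:3]).as_rotvec(); 
    X=np.real(expm(np.real(logm(D))/N))
    t=X[:3,3]/40; w=np.degrees(Ro.from_matrix(X[:3,:3]).as_rotvec())/5
    print(N,'rows: t',t.round(3),'w',w.round(3)); 
    T=T0.copy()
    for k in range(N):
        T=T@X
        if k==N//2: print(' mid',T[:3,3].round(0),'z',T[:3,2].round(2))
    return t,w
def rep():
    T,o=cur(); print('t',round(o['time'],2),'p',T[:3,3].round(1),'x',T[:3,0].round(3),'z',T[:3,2].round(3),'F',o['contact_force'].round(1),'M',o['moment'].round(2),'w',round(o['grip_width'],1),'q',o['joint_positions'].round(3)); open('log.txt','a').write(repr((list(o['joint_positions']),T.tolist()))+'\n')
    return T
E
python3 - <<'E'
from h import *
T=rep()
plan(T,pose([420,0,300],0+20-90,90),20)
plan(T,pose([420,60,300],-50,90),24)
E
grep -n "" /dev/null; python3 -c "
import plant;print([n for n in dir(plant) if not n.startswith('_')]); print(getattr(plant,'tcp_to_tips',None))"
```

```text
t 0.15 p [ 172.5 -495.6  240.2] x [ 0.329 -0.944 -0.001] z [-0.     0.001 -1.   ] F [0.7 0.4 0.1] M [ 0.02 -0.02  0.01] w 91.9 q [-1.382  0.343  1.525 -0.     1.275 -0.146]
20 rows: t [-0.015 -0.77  -0.075] w [-0.001  0.    -0.908]
 mid [ 413. -271.  273.] z [-0.  0. -1.]
24 rows: t [ 0.082 -0.74  -0.062] w [-0.001  0.    -0.923]
 mid [ 453. -255.  273.] z [-0.  0. -1.]
['Unreachable', 'camera_model', 'capture', 'close_job', 'get_obs', 'tcp_to_tips']
14.0
```

{"fn": "drive_tool", "kwargs": {
  "deltas": [
    {"hand": -1, "tx": -0.015, "ty": -0.77, "tz": -0.075, "wz": -0.908},
    {"hand": -1, "tx": -0.015, "ty": -0.77, "tz": -0.075, "wz": -0.908},
    {"hand": -1, "tx": -0.015, "ty": -0.77, "tz": -0.075, "wz": -0.908},
    {"hand": -1, "tx": -0.015, "ty": -0.77, "tz": -0.075, "wz": -0.908},
    {"hand": -1, "tx": -0.015, "ty": -0.77, "tz": -0.075, "wz": -0.908},
    {"hand": -1, "tx": -0.015, "ty": -0.77, "tz": -0.075, "wz": -0.908},
    {"hand": -1, "tx": -0.015, "ty": -0.77, "tz": -0.075, "wz": -0.908},
    {"hand": -1, "tx": -0.015, "ty": -0.77, "tz": -0.075, "wz": -0.908},
    {"hand": -1, "tx": -0.015, "ty": -0.77, "tz": -0.075, "wz": -0.908},
    {"hand": -1, "tx": -0.015, "ty": -0.77, "tz": -0.075, "wz": -0.908},
    {"hand": -1, "tx": -0.015, "ty": -0.77, "tz": -0.075, "wz": -0.908},
    {"hand": -1, "tx": -0.015, "ty": -0.77, "tz": -0.075, "wz": -0.908},
    {"hand": -1, "tx": -0.015, "ty": -0.77, "tz": -0.075, "wz": -0.908},
    {"hand": -1, "tx": -0.015, "ty": -0.77, "tz": -0.075, "wz": -0.908},
    {"hand": -1, "tx": -0.015, "ty": -0.77, "tz": -0.075, "wz": -0.908},
    {"hand": -1, "tx": -0.015, "ty": -0.77, "tz": -0.075, "wz": -0.908},
    {"hand": -1, "tx": -0.015, "ty": -0.77, "tz": -0.075, "wz": -0.908},
    {"hand": -1, "tx": -0.015, "ty": -0.77, "tz": -0.075, "wz": -0.908},
    {"hand": -1, "tx": -0.015, "ty": -0.77, "tz": -0.075, "wz": -0.908},
    {"hand": -1, "tx": -0.015, "ty": -0.77, "tz": -0.075, "wz": -0.908}
  ]
}}

```text
invalid input
```

Run:
```python
from h import *
T=rep()
m=camera_model('wrist'); cv2.imwrite('pics/w1.png',capture('wrist')[:,:,::-1]); print(m)
c=(m,cv2.Rodrigues(np.array(m['rvec']))[0],np.array(m['tvec']))
print(proj('wrist',[533,198,190],c),proj('wrist',[502.5,-133.5,38],c))
g=-90-0
f=np.array([np.cos(np.radians(-17.5)),np.sin(np.radians(-17.5)),0])
T1=pose(np.array([533,198,100])-150*f+[0,0,60],-17.5,25)
plan(T,T1,20)
```

```text
t 0.15 p [ 172.5 -495.6  240.2] x [ 0.329 -0.944 -0.001] z [-0.     0.001 -1.   ] F [0.7 0.4 0.1] M [ 0.02 -0.02  0.01] w 91.9 q [-1.382  0.343  1.525 -0.     1.275 -0.146]
{'fx': 309.70691628693146, 'fy': 309.70691628693146, 'cx': 319.4775148474848, 'cy': 203.68815975108066, 'rvec': array([-2.39074178,  1.6995102 ,  0.21170778]), 'tvec': array([-523.86918083,  -31.1537669 ,  388.50411578])}
[  -5.68164155 -121.49168714] [ 158.44195139 -100.43574648]
20 rows: t [ 0.203 -1.171 -0.497] w [-0.262  0.79  -1.239]
 mid [ 525. -128.  352.] z [ 0.41 -0.55 -0.73]
```

View pics/w1.png

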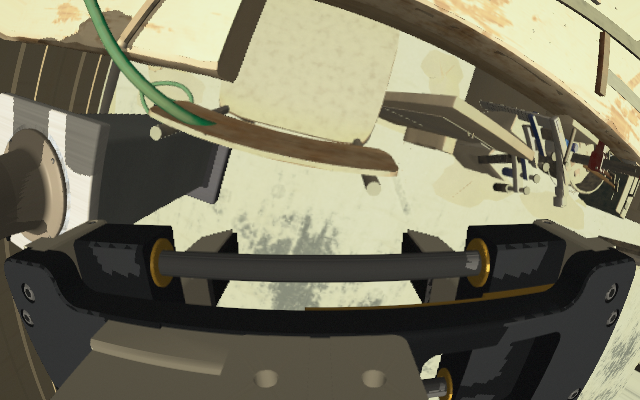

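{"fn": "drive_tool", "kwargs": {
  "deltas": [
    {"hand": -1, "tx": -0.015, "ty": -0.77, "tz": -0.075, "wx": 0, "wy": 0, "wz": -0.91},
    {"hand": -1, "tx": -0.015, "ty": -0.77, "tz": -0.075, "wx": 0, "wy": 0, "wz": -0.91},
    {"hand": -1, "tx": -0.015, "ty": -0.77, "tz": -0.075, "wx": 0, "wy": 0, "wz": -0.91},
    {"hand": -1, "tx": -0.015, "ty": -0.77, "tz": -0.075, "wx": 0, "wy": 0, "wz": -0.91},
    {"hand": -1, "tx": -0.015, "ty": -0.77, "tz": -0.075, "wx": 0, "wy": 0, "wz": -0.91},
    {"hand": -1, "tx": -0.015, "ty": -0.77, "tz": -0.075, "wx": 0, "wy": 0, "wz": -0.91},
    {"hand": -1, "tx": -0.015, "ty": -0.77, "tz": -0.075, "wx": 0, "wy": 0, "wz": -0.91},
    {"hand": -1, "tx": -0.015, "ty": -0.77, "tz": -0.075, "wx": 0, "wy": 0, "wz": -0.91},
    {"hand": -1, "tx": -0.015, "ty": -0.77, "tz": -0.075, "wx": 0, "wy": 0, "wz": -0.91},
    {"hand": -1, "tx": -0.015, "ty": -0.77, "tz": -0.075, "wx": 0, "wy": 0, "wz": -0.91},
    {"hand": -1, "tx": -0.015, "ty": -0.77, "tz": -0.075, "wx": 0, "wy": 0, "wz": -0.91},
    {"hand": -1, "tx": -0.015, "ty": -0.77, "tz": -0.075, "wx": 0, "wy": 0, "wz": -0.91},
    {"hand": -1, "tx": -0.015, "ty": -0.77, "tz": -0.075, "wx": 0, "wy": 0, "wz": -0.91},
    {"hand": -1, "tx": -0.015, "ty": -0.77, "tz": -0.075, "wx": 0, "wy": 0, "wz": -0.91},
    {"hand": -1, "tx": -0.015, "ty": -0.77, "tz": -0.075, "wx": 0, "wy": 0, "wz": -0.91},
    {"hand": -1, "tx": -0.015, "ty": -0.77, "tz": -0.075, "wx": 0, "wy": 0, "wz": -0.91},
    {"hand": -1, "tx": -0.015, "ty": -0.77, "tz": -0.075, "wx": 0, "wy": 0, "wz": -0.91},
    {"hand": -1, "tx": -0.015, "ty": -0.77, "tz": -0.075, "wx": 0, "wy": 0, "wz": -0.91},
    {"hand": -1, "tx": -0.015, "ty": -0.77, "tz": -0.075, "wx": 0, "wy": 0, "wz": -0.91},
    {"hand": -1, "tx": -0.015, "ty": -0.77, "tz": -0.075, "wx": 0, "wy": 0, "wz": -0.91}
  ]
}}

```text
time: 1.87
tool_pos: [419.0, 1.1, 300.7]
tcp_rot: [-3.142, 0.0, 0.356]
contact_force: [0.6, -0.1, 0.4]
grip_width: 91.6
```

```bash
cat > look.py <<'E'
from h import *
def wr(name):
    m=camera_model('wrist'); c=(m,cv2.Rodrigues(np.array(m['rvec']))[0],np.array(m['tvec']))
    im=capture('wrist')[:,:,::-1]; cv2.imwrite(f'pics/{name}.png',im); 
    import pickle; pickle.dump(c,open(f'pics/{name}.pkl','wb')); return c,im
E
python3 - <<'E'
from look import *
T=rep()
c,_=wr('w2')
print(proj('wrist',[533,198,190],c),proj('wrist',[502.5,-133.5,38],c))
E
```

```text
t 1.87 p [419.    1.1 300.7] x [ 0.937  0.349 -0.   ] z [-0.  0. -1.] F [ 0.6 -0.1  0.4] M [ 0.03 -0.13 -0.03] w 91.6 q [-0.181  0.098  1.675  0.     1.368 -0.537]
[508.97282947  54.68299674] [341.16906655 281.45047785]
```

View pics/w2.png

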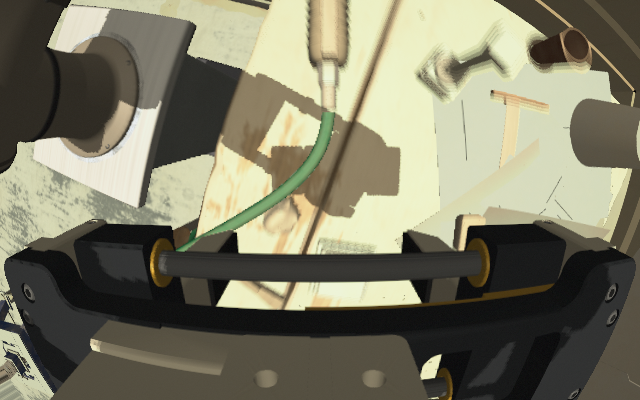

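Run:
```python
from h import *
T=rep()
for a in (25,35):
  G=pose([533,198,82],-17.5,a); z=G[:3,2]; 
  T1=G.copy(); T1[:3,3]+=z*(5-170)
  print(T1[:3,3]); plan(T,T1,20)
```

```text
t 1.92 p [417.2   5.1 301.4] x [0.935 0.355 0.001] z [-0.     0.003 -1.   ] F [-2.4  3.9  0.3] M [ 0.16 -0.02 -0.04] w 91.7 q [-0.174  0.094  1.678  0.003  1.371 -0.538]
[390.38041865 242.96778127 151.73201319]
20 rows: t [ 0.158 -0.327  0.054] w [-0.605  0.291 -0.459]
 mid [410. 155. 247.] z [ 0.51 -0.3  -0.8 ]
[404.09553367 238.64342211 176.640112  ]
20 rows: t [ 0.177 -0.286  0.057] w [-0.512  0.247 -0.476]
 mid [423. 146. 254.] z [ 0.45 -0.26 -0.86]
```

Run:
```python
from h import *
T=rep()
for a in (30,):
  G=pose([533,198,82],-17.5,a); z=G[:3,2]; 
  T1=G.copy(); T1[:3,3]+=z*(5-170)
  print(T1[:3,3]); plan(T,T1,18)
```

```text
t 1.92 p [417.2   5.1 301.4] x [0.935 0.355 0.001] z [-0.     0.003 -1.   ] F [-2.4  3.9  0.3] M [ 0.16 -0.02 -0.04] w 91.7 q [-0.174  0.094  1.678  0.003  1.371 -0.538]
[396.71938728 240.96911214 164.5       ]
18 rows: t [ 0.186 -0.341  0.062] w [-0.621  0.299 -0.52 ]
 mid [416. 152. 250.] z [ 0.49 -0.28 -0.83]
```

{"fn": "drive_tool", "kwargs": {
  "deltas": [
    {"hand": -1, "tx": 0.186, "ty": -0.34, "tz": 0.062, "wx": -0.62, "wy": 0.3, "wz": -0.52},
    {"hand": -1, "tx": 0.186, "ty": -0.34, "tz": 0.062, "wx": -0.62, "wy": 0.3, "wz": -0.52},
    {"hand": -1, "tx": 0.186, "ty": -0.34, "tz": 0.062, "wx": -0.62, "wy": 0.3, "wz": -0.52},
    {"hand": -1, "tx": 0.186, "ty": -0.34, "tz": 0.062, "wx": -0.62, "wy": 0.3, "wz": -0.52},
    {"hand": -1, "tx": 0.186, "ty": -0.34, "tz": 0.062, "wx": -0.62, "wy": 0.3, "wz": -0.52},
    {"hand": -1, "tx": 0.186, "ty": -0.34, "tz": 0.062, "wx": -0.62, "wy": 0.3, "wz": -0.52},
    {"hand": -1, "tx": 0.186, "ty": -0.34, "tz": 0.062, "wx": -0.62, "wy": 0.3, "wz": -0.52},
    {"hand": -1, "tx": 0.186, "ty": -0.34, "tz": 0.062, "wx": -0.62, "wy": 0.3, "wz": -0.52},
    {"hand": -1, "tx": 0.186, "ty": -0.34, "tz": 0.062, "wx": -0.62, "wy": 0.3, "wz": -0.52},
    {"hand": -1, "tx": 0.186, "ty": -0.34, "tz": 0.062, "wx": -0.62, "wy": 0.3, "wz": -0.52},
    {"hand": -1, "tx": 0.186, "ty": -0.34, "tz": 0.062, "wx": -0.62, "wy": 0.3, "wz": -0.52},
    {"hand": -1, "tx": 0.186, "ty": -0.34, "tz": 0.062, "wx": -0.62, "wy": 0.3, "wz": -0.52},
    {"hand": -1, "tx": 0.186, "ty": -0.34, "tz": 0.062, "wx": -0.62, "wy": 0.3, "wz": -0.52},
    {"hand": -1, "tx": 0.186, "ty": -0.34, "tz": 0.062, "wx": -0.62, "wy": 0.3, "wz": -0.52},
    {"hand": -1, "tx": 0.186, "ty": -0.34, "tz": 0.062, "wx": -0.62, "wy": 0.3, "wz": -0.52},
    {"hand": -1, "tx": 0.186, "ty": -0.34, "tz": 0.062, "wx": -0.62, "wy": 0.3, "wz": -0.52},
    {"hand": -1, "tx": 0.186, "ty": -0.34, "tz": 0.062, "wx": -0.62, "wy": 0.3, "wz": -0.52},
    {"hand": -1, "tx": 0.186, "ty": -0.34, "tz": 0.062, "wx": -0.62, "wy": 0.3, "wz": -0.52},
    {"hand": -1, "tx": 0, "ty": 0, "tz": 0, "wx": 0, "wy": 0, "wz": 0},
    {"hand": -1, "tx": 0, "ty": 0, "tz": 0, "wx": 0, "wy": 0, "wz": 0},
    {"hand": -1, "tx": 0, "ty": 0, "tz": 0, "wx": 0, "wy": 0, "wz": 0}
  ]
}}

```text
invalid input
```

Too many rows (21); 18 + 2.

{"fn": "drive_tool", "kwargs": {
  "deltas": [
    {"hand": -1, "tx": 0.186, "ty": -0.34, "tz": 0.062, "wx": -0.62, "wy": 0.3, "wz": -0.52},
    {"hand": -1, "tx": 0.186, "ty": -0.34, "tz": 0.062, "wx": -0.62, "wy": 0.3, "wz": -0.52},
    {"hand": -1, "tx": 0.186, "ty": -0.34, "tz": 0.062, "wx": -0.62, "wy": 0.3, "wz": -0.52},
    {"hand": -1, "tx": 0.186, "ty": -0.34, "tz": 0.062, "wx": -0.62, "wy": 0.3, "wz": -0.52},
    {"hand": -1, "tx": 0.186, "ty": -0.34, "tz": 0.062, "wx": -0.62, "wy": 0.3, "wz": -0.52},
    {"hand": -1, "tx": 0.186, "ty": -0.34, "tz": 0.062, "wx": -0.62, "wy": 0.3, "wz": -0.52},
    {"hand": -1, "tx": 0.186, "ty": -0.34, "tz": 0.062, "wx": -0.62, "wy": 0.3, "wz": -0.52},
    {"hand": -1, "tx": 0.186, "ty": -0.34, "tz": 0.062, "wx": -0.62, "wy": 0.3, "wz": -0.52},
    {"hand": -1, "tx": 0.186, "ty": -0.34, "tz": 0.062, "wx": -0.62, "wy": 0.3, "wz": -0.52},
    {"hand": -1, "tx": 0.186, "ty": -0.34, "tz": 0.062, "wx": -0.62, "wy": 0.3, "wz": -0.52},
    {"hand": -1, "tx": 0.186, "ty": -0.34, "tz": 0.062, "wx": -0.62, "wy": 0.3, "wz": -0.52},
    {"hand": -1, "tx": 0.186, "ty": -0.34, "tz": 0.062, "wx": -0.62, "wy": 0.3, "wz": -0.52},
    {"hand": -1, "tx": 0.186, "ty": -0.34, "tz": 0.062, "wx": -0.62, "wy": 0.3, "wz": -0.52},
    {"hand": -1, "tx": 0.186, "ty": -0.34, "tz": 0.062, "wx": -0.62, "wy": 0.3, "wz": -0.52},
    {"hand": -1, "tx": 0.186, "ty": -0.34, "tz": 0.062, "wx": -0.62, "wy": 0.3, "wz": -0.52},
    {"hand": -1, "tx": 0.186, "ty": -0.34, "tz": 0.062, "wx": -0.62, "wy": 0.3, "wz": -0.52},
    {"hand": -1, "tx": 0.186, "ty": -0.34, "tz": 0.062, "wx": -0.62, "wy": 0.3, "wz": -0.52},
    {"hand": -1, "tx": 0.186, "ty": -0.34, "tz": 0.062, "wx": -0.62, "wy": 0.3, "wz": -0.52},
    {"hand": -1, "tx": 0, "ty": 0, "tz": 0, "wx": 0, "wy": 0, "wz": 0},
    {"hand": -1, "tx": 0, "ty": 0, "tz": 0, "wx": 0, "wy": 0, "wz": 0}
  ]
}}

```text
time: 3.58
tool_pos: [379.1, 277.9, 262.5]
tcp_rot: [2.311, 0.036, 1.203]
contact_force: [0.1, -0.3, 0.1]
grip_width: 91.9
```

Run:
```python
from look import *
T=rep()
c,_=wr('w3')
print(proj('wrist',[533,198,190],c),proj('wrist',[533,198,82],c),proj('wrist',[502.5,-133.5,38],c))
```

```text
t 3.58 p [379.1 277.9 262.5] x [ 0.359  0.933 -0.036] z [ 0.68  -0.288 -0.674] F [ 0.1 -0.3  0.1] M [0.3  0.29 0.06] w 91.9 q [ 0.94   0.214  1.948 -0.996  1.029  0.289]
[304.48451921 244.99001645] [309.46990775 165.34967521] [138.81868189 173.74002649]
```

View pics/w3.png

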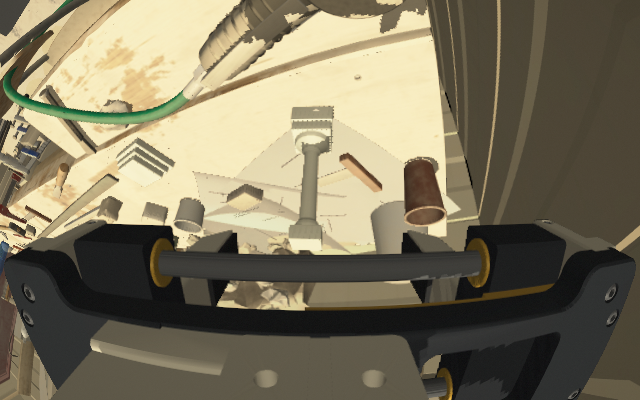

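```bash
cat > kin.py <<'E'
from h import *
Rz=lambda a:Ro.from_euler('z',a).as_matrix(); Ry=lambda a:Ro.from_euler('y',a).as_matrix()
def rot(q,s4=1,s6=1): return Rz(q[0])@Ry(q[1]+q[2])@Rz(s4*q[3])@Ry(q[4])@Rz(s6*q[5])
def basis(q,s4=1):
    A=Rz(q[0]);B=A@Ry(q[1]);C=B@Ry(q[2]);D=C@Rz(s4*q[3])@Ry(q[4])
    return np.column_stack([A,B,C,D[:,2]])  # a,off,h | B xyz | C xyz | d
E
python3 - <<'E'
from kin import *
D=[eval(l) for l in open('log.txt')]
for s4 in(1,-1):
  for s6 in (1,-1):
    for q,T in D[-1:]+D[:1]:
        print(s4,s6,(rot(q,s4,s6).T@np.array(T)[:3,:3]).round(3).tolist())
for s4 in (1,-1):
  A=np.vstack([basis(q,s4) for q,T in D]); b=np.hstack([np.array(T)[:3,3] for q,T in D])
  x,res,rk,sv=np.linalg.lstsq(A[:, [0,1,2,5,8,9]],b,rcond=None)
  print(s4,x.round(1),np.abs(A[:, [0,1,2,5,8,9]]@x-b).max(),rk,sv.round(2))
E
```

```text
1 1 [[-1.0, -0.0, -0.0], [0.0, -1.0, 0.0], [-0.0, 0.0, 1.0]]
1 1 [[-1.0, -0.0, -0.0], [0.0, -1.0, 0.0], [-0.0, 0.0, 1.0]]
1 -1 [[-0.838, 0.546, -0.0], [-0.546, -0.838, -0.0], [-0.0, 0.0, 1.0]]
1 -1 [[-0.958, -0.288, 0.0], [0.288, -0.958, 0.0], [-0.0, 0.0, 1.0]]
-1 1 [[-0.542, -0.189, -0.819], [0.753, 0.324, -0.573], [0.374, -0.927, -0.034]]
-1 1 [[-1.0, -0.0, 0.0], [0.0, -1.0, -0.0], [0.0, -0.0, 1.0]]
-1 -1 [[-0.865, -0.335, -0.374], [0.335, 0.169, -0.927], [0.374, -0.927, -0.034]]
-1 -1 [[-0.958, -0.288, -0.0], [0.288, -0.958, -0.0], [0.0, -0.0, 1.0]]
1 [ -8.   76.3 198.2 485.1 378.1 303.3] 10.04299531006967 6 [4.23 3.41 2.46 0.65 0.21 0.18]
-1 [ 541.1   74.6 -523.5  483.1 -184.  -289.3] 34.45424314444162 6 [4.23 3.41 2.46 0.65 0.21 0.18]
```

```bash
cat >> kin.py <<'E'
def full(q):
    A=Rz(q[0]);B=A@Ry(q[1]);C=B@Ry(q[2]);D=C@Rz(q[3]);E=D@Ry(q[4]);
    return np.column_stack([A,B[:,[0,2]],C[:,[0,2]],D[:,[0,1]],E[:,[0,2]]])
names='a off h | Bx L1 | Cx L2 | Dx Dy | Ex d'.replace('|','').split()
E
python3 - <<'E'
from kin import *
D=[eval(l) for l in open('log.txt')]
b=np.hstack([np.array(T)[:3,3] for q,T in D]); A=np.vstack([full(q) for q,T in D])
base=[0,1,2,4,6,10]
for add in [[]]+[[k] for k in (3,5,7,8,9)]+[[5,8],[7,8],[8,9]]:
  for drop in ([],[0]):
    I=[i for i in base if i not in drop]+add
    x,res,rk,sv=np.linalg.lstsq(A[:,I],b,rcond=None); print([names[i] for i in I],x.round(1),np.abs(A[:,I]@x-b).max().round(2),rk)
E
```

```text
['a', 'off', 'h', 'L1', 'L2', 'd'] [ -8.   76.3 198.2 485.1 378.1 303.3] 10.04 6
['off', 'h', 'L1', 'L2', 'd'] [ 76.1 196.8 482.8 370.4 301.8] 11.21 5
['a', 'off', 'h', 'L1', 'L2', 'd', 'Bx'] [ -6.5  76.3 198.1 485.2 378.9 303.5  -2.3] 9.93 7
['off', 'h', 'L1', 'L2', 'd', 'Bx'] [ 76.3 197.2 484.1 376.4 302.9  -6.2] 10.33 6
['a', 'off', 'h', 'L1', 'L2', 'd', 'Cx'] [ -0.   76.4 222.9 506.2 379.6 304.1  46.5] 0.0 7
['off', 'h', 'L1', 'L2', 'd', 'Cx'] [ 76.4 222.9 506.2 379.6 304.1  46.5] 0.0 6
['a', 'off', 'h', 'L1', 'L2', 'd', 'Dx'] [ -1.7  76.4 164.7 509.3 382.7 240.1  54.8] 0.17 7
['off', 'h', 'L1', 'L2', 'd', 'Dx'] [ 76.4 164.2 508.9 381.1 239.5  55. ] 0.44 6
['a', 'off', 'h', 'L1', 'L2', 'd', 'Dy'] [ 44.6  56.4 174.2 485.4 324.5 292.2  20.1] 6.95 7
['off', 'h', 'L1', 'L2', 'd', 'Dy'] [ 71.  192.8 487.1 369.7 301.5   5.5] 8.24 6
['a', 'off', 'h', 'L1', 'L2', 'd', 'Ex'] [-350.4   76.3  425.4  485.7  322.2  543.9 -397.4] 6.86 7
['off', 'h', 'L1', 'L2', 'd', 'Ex'] [ 76.3 193.7 484.7 377.7 298.5   7.5] 10.32 6
['a', 'off', 'h', 'L1', 'L2', 'd', 'Cx', 'Dy'] [  0.   76.4 222.9 506.2 379.6 304.1  46.5   0. ] 0.0 8
['off', 'h', 'L1', 'L2', 'd', 'Cx', 'Dy'] [ 76.4 222.9 506.2 379.6 304.1  46.5   0. ] 0.0 7
['a', 'off', 'h', 'L1', 'L2', 'd', 'Dx', 'Dy'] [  1.   75.4 163.8 509.  379.9 240.2  54.2   1. ] 0.04 8
['off', 'h', 'L1', 'L2', 'd', 'Dx', 'Dy'] [ 75.7 164.1 509.1 380.9 240.2  54.4   0.7] 0.06 7
['a', 'off', 'h', 'L1', 'L2', 'd', 'Dy', 'Ex'] [-886.   103.8  765.6  486.1  320.8  884.4  -27.8 -934.6] 6.85 8
['off', 'h', 'L1', 'L2', 'd', 'Dy', 'Ex'] [ 58.7 202.6 485.4 324.2 320.6  17.8 -45. ] 6.94 7
```

```bash
cat >> kin.py <<'E'
from scipy.optimize import least_squares
lo=np.array([-2.53,-.77,.04,-1,.28,-3.11]);hi=np.array([2.53,2.02,2.7,4.14,2.66,3.11])
par=np.array([0,76.4,222.9,0,506.2,46.5,379.6,0,0,0,304.1])
R0=np.diag([-1,-1,1.])
def fk(q):
    T=np.eye(4);T[:3,:3]=rot(q)@R0;T[:3,3]=full(q)@par;return T
def ik(T,q0):
    def f(q):
        X=fk(q); return np.r_[(X[:3,3]-T[:3,3])/100,Ro.from_matrix(X[:3,:3].T@T[:3,:3]).as_rotvec()]
    s=least_squares(f,np.clip(q0,lo+.01,hi-.01),bounds=(lo,hi),xtol=1e-10,ftol=1e-10)
    return s.x,np.linalg.norm(s.fun)
def iks(T,n=12,seed=0):
    r=np.random.default_rng(seed);out=[]
    for _ in range(n):
        q,e=ik(T,r.uniform(lo,hi))
        if e<1e-3 and not any(np.abs(q-o).max()<.05 for o in out): out.append(q)
    return out
def screw(T0,T1,N):
    X=np.real(expm(np.real(logm(np.linalg.inv(T0)@T1))/N)); P=[T0]
    for _ in range(N):P.append(P[-1]@X)
    return P
def follow(P,q):
    Q=[q]
    for T in P[1:]:
        q,e=ik(T,Q[-1]); Q.append(q)
        if e>1e-3: print('  FAIL at',len(Q)-1,'err',e,q.round(2));break
    return np.array(Q)
E
python3 - <<'E'
from kin import *
print('A')
for a in (20,35):
  for s in (1,-1):
    G=pose([533,198,82],72.5,a,s)
    for back in (0,150):
      G2=G.copy();G2[:3,3]+=G[:3,2]*(5-back)
      for q in iks(G2):print(a,s,back,q.round(2),min((q-lo).min(),(hi-q).min()).round(2))
print('C')
for h in (8.5,98.5,-81.5):
 for a in (30,45,60):
  for s in (1,-1):
    G=pose([502.5,-133.5,208],h,a,s)
    for q in iks(G):print(h,a,s,q.round(2),min((q-lo).min(),(hi-q).min()).round(2))
E
```

```text
A
20 1 0 [-0.32  0.84  1.99  1.44  1.24  1.89] 0.71
20 1 150 [-0.64  0.73  2.    1.13  1.38  1.97] 0.7
20 -1 0 [-0.32  0.84  1.99  1.44  1.24 -1.25] 0.71
20 -1 150 [-0.64  0.73  2.    1.13  1.38 -1.17] 0.7
35 1 0 [-0.24  0.69  1.98  1.31  1.01  2.14] 0.72
35 1 150 [-0.52  0.5   1.97  1.02  1.22  2.27] 0.73
35 -1 0 [-0.24  0.69  1.98  1.31  1.01 -1.  ] 0.72
35 -1 150 [-0.52  0.5   1.97  1.02  1.22 -0.87] 0.73
C
8.5 30 1 [-0.88  0.27  2.34  1.75  0.85  2.18] 0.36
8.5 30 -1 [-0.88  0.27  2.34  1.75  0.85 -0.96] 0.36
8.5 45 1 [-0.75  0.17  2.17  1.23  0.63  2.83] 0.28
8.5 45 -1 [-0.75  0.17  2.17  1.23  0.63 -0.31] 0.35
8.5 60 1 [-0.62  0.17  1.99  0.59  0.67 -2.75] 0.36
8.5 60 -1 [-0.62  0.17  1.99  0.59  0.67  0.4 ] 0.39
98.5 30 1 [-0.74  0.78  1.3   0.62  1.93  2.2 ] 0.73
98.5 30 -1 [-0.74  0.78  1.3   0.62  1.93 -0.94] 0.73
98.5 45 1 [-0.7   0.65  1.35  0.5   1.75  2.23] 0.88
98.5 45 -1 [-0.7   0.65  1.35  0.5   1.75 -0.91] 0.91
98.5 60 1 [-0.62  0.54  1.42  0.37  1.57  2.3 ] 0.81
98.5 60 -1 [-0.62  0.54  1.42  0.37  1.57 -0.85] 1.09
-81.5 45 1 [ 0.01  0.4   1.82 -0.95  1.04  0.41] 0.05
-81.5 60 1 [-0.12  0.34  1.75 -0.61  0.99  0.06] 0.39
```

Run:
```python
from kin import *
T,o=cur(); q0=o['joint_positions']; print(np.abs(fk(q0)-T).max())
for u,v in ((350,252),(210,142),(220,182),(252,160)):print(onz('top',u,v,0).round(0))
def show(n,Q):print(n,len(Q)-1,'start',Q[0].round(2),'end',Q[-1].round(2),'min',(Q-lo).min(0).round(2),'max',(hi-Q).min(0).round(2),'step',np.abs(np.diff(Q,axis=0)).max(0).round(2))
f=72.5;fv=np.array([np.cos(np.radians(f)),np.sin(np.radians(f)),0])
for s in (1,-1):
 for a in (30,40):
  print('==',s,a)
  A=pose([533,198,82],f,a,s);A[:3,3]+=5*A[:3,2]
  Ap=A.copy();Ap[:3,3]-=150*A[:3,2]
  for q in iks(Ap,6)[:1]:
    Q=follow(screw(Ap,A,8),q);show('appr',Q)
    up=A.copy();up[2,3]+=70; Q=follow(screw(A,up,4),Q[-1])
    # lying: rotate about tool x; tool z=-cos a Z - sin a f : pointing -f, 90-a below... 
    Rl=Ro.from_rotvec(np.cross([0,0,1],fv)*np.pi/2).as_matrix()
    L=np.eye(4);L[:3,:3]=Rl@A[:3,:3]; sh=np.array([500,40,0])+82*fv+[0,0,24]; L[:3,3]=sh+5*L[:3,2]
    Lu=L.copy();Lu[2,3]+=90
    Q=follow(screw(up,Lu,20),Q[-1]);show('tilt',Q)
    Q=follow(screw(Lu,L,5),Q[-1]);show('lower',Q); qL=Q[-1]
    for s2 in (1,-1):
      B=pose(np.array([500,40,28])+15*fv,f,45,s2); B[:3,3]+=5*B[:3,2]
      for q in iks(B,5)[:1]:
        print('B',s2,q.round(2))
        Bu=B.copy();Bu[2,3]+=220
        Q=follow(screw(B,Bu,8),q);show('liftB',Q)
        C=pose([502.5,-133.5,215+30],98.5,45,-s2); Q=follow(screw(Bu,C,40),Q[-1]);show('toC',Q)
```

```text
0.01291017111026349
[ 447. -134.    0.]
[737. 249.   0.]
[626. 215.   0.]
[688. 133.   0.]
== 1 30
appr 8 start [-0.56  0.57  1.99  1.07  1.27  2.16] end [-0.28  0.74  1.99  1.37  1.08  2.05] min [1.97 1.34 1.95 2.07 0.8  5.16] max [2.81 1.28 0.7  2.77 1.39 0.95] step [0.04 0.02 0.01 0.04 0.03 0.02]
  FAIL at 9 err 0.02538249663047224 [-0.02  0.48  1.77  0.47  0.84  3.11]
tilt 9 start [-0.28  0.59  1.97  1.29  1.12  2.23] end [-0.02  0.48  1.77  0.47  0.84  3.11] min [2.25 1.24 1.73 1.47 0.56 5.34] max [2.55 1.43 0.73 2.85 1.54 0.  ] step [0.03 0.03 0.03 0.12 0.06 0.12]
  FAIL at 1 err 0.6514568302507918 [ 0.08  0.58  1.59 -0.04  1.08  3.11]
lower 1 start [-0.02  0.48  1.77  0.47  0.84  3.11] end [ 0.08  0.58  1.59 -0.04  1.08  3.11] min [2.51 1.25 1.55 0.96 0.56 6.22] max [2.45 1.44 0.93 3.67 1.58 0.  ] step [0.09 0.1  0.18 0.51 0.24 0.  ]
B 1 [-0.49  0.73  1.97  1.03  0.95  2.12]
liftB 8 start [-0.49  0.73  1.97  1.03  0.95  2.12] end [-0.49  0.33  1.81  0.81  1.3   2.61] min [2.04 1.1  1.77 1.81 0.67 5.23] max [3.02 1.29 0.73 3.11 1.36 0.5 ] step [0.   0.06 0.03 0.04 0.05 0.07]
  
[... 4920 characters left out ...]
4483691896384 [-0.48  0.36  1.69  0.73  1.33  3.11]
toC 6 start [-0.49  0.33  1.81  0.81  1.3   2.61] end [-0.48  0.36  1.69  0.73  1.33  3.11] min [2.04 1.1  1.65 1.73 1.02 5.72] max [3.   1.66 0.89 3.33 1.33 0.  ] step [0.   0.01 0.02 0.01 0.01 0.09]
B -1 [-0.49  0.73  1.97  1.03  0.95 -1.02]
liftB 8 start [-0.49  0.73  1.97  1.03  0.95 -1.02] end [-0.49  0.33  1.81  0.81  1.3  -0.53] min [2.04 1.1  1.77 1.81 0.67 2.09] max [3.02 1.29 0.73 3.11 1.36 3.64] step [0.   0.06 0.03 0.04 0.05 0.07]
toC 40 start [-0.49  0.33  1.81  0.81  1.3  -0.53] end [-0.7   0.62  1.31  0.51  1.82  2.27] min [1.83 1.1  1.26 1.51 1.02 2.58] max [3.   1.4  0.89 3.33 0.84 0.84] step [0.01 0.01 0.02 0.01 0.02 0.09]
```

Run:
```python
from h import *
a=cv2.imread('pics/w3.png')
A=cv2.resize(a[95:265,270:370],None,fx=4.5,fy=4.5,interpolation=cv2.INTER_CUBIC)[:600]
A=cv2.resize(a[95:160,280:345],None,fx=6,fy=6,interpolation=cv2.INTER_CUBIC)
B=cv2.resize(a[200:265,280:345],None,fx=6,fy=6,interpolation=cv2.INTER_CUBIC)
cv2.imwrite('pics/c3.png',np.hstack([A,B]))
B=cv2.resize(a[120:200,100:190],None,fx=6,fy=6,interpolation=cv2.INTER_CUBIC)
cv2.imwrite('pics/c4.png',B)
```

```text
(no output)
```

View pics/c3.png

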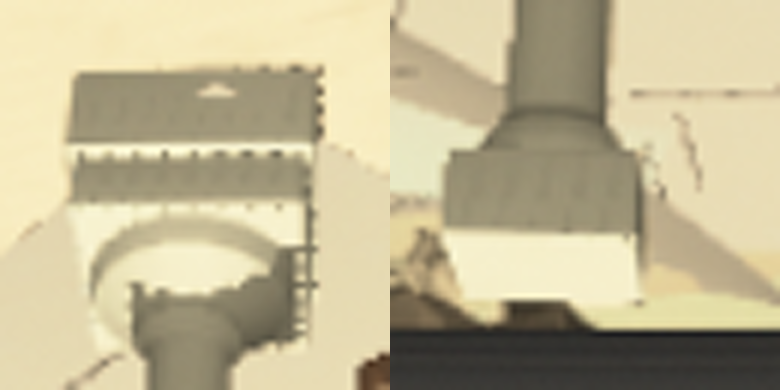

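View pics/c4.png

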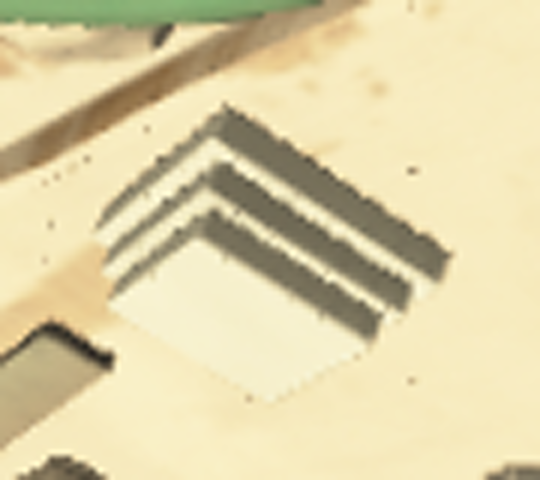

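Run:
```python
from h import *
import pickle
c=pickle.load(open('pics/w3.pkl','rb'))
def P(a,b,x0,y0,z): return onz('wrist',a/6+x0-.42,b/6+y0-.42,z,c)
def e(p,q): d=q-p;print(p.round(1),q.round(1),'len',np.linalg.norm(d).round(1),'ang',np.degrees(np.arctan2(d[1],d[0])).round(1),'mid',((p+q)/2).round(1))
e(P(77,72,280,95,0),P(320,68,280,95,0)); e(P(66,142,280,95,26),P(318,143,280,95,26))
e(P(55,152,280,200,172),P(250,152,280,200,172)); e(P(56,230,280,200,190),P(250,235,280,200,190)); e(P(72,300,280,200,190),P(250,303,280,200,190))
K=[P(*k,100,120,38) for k in ((200,237),(110,300),(268,402),(372,340))]
for i in range(4): e(K[i],K[(i+1)%4])
print(np.mean(K,0))
```

```text
[500.1 181.3   0. ] [517.4 234.2   0. ] len 55.7 ang 71.9 mid [508.8 207.7   0. ]
[497.  182.6  26. ] [515.6 234.6  26. ] len 55.2 ang 70.3 mid [506.3 208.6  26. ]
[514.4 186.  172. ] [524.4 220.6 172. ] len 36.0 ang 73.8 mid [519.4 203.3 172. ]
[509.2 190.4 190. ] [520.5 222.7 190. ] len 34.3 ang 70.7 mid [514.8 206.5 190. ]
[543.2 177.1 190. ] [553.6 210.2 190. ] len 34.7 ang 72.5 mid [548.4 193.6 190. ]
[ 464.3 -105.3   38. ] [ 473.7 -167.6   38. ] len 63.0 ang -81.5 mid [ 469.  -136.5   38. ]
[ 473.7 -167.6   38. ] [ 540.8 -161.7   38. ] len 67.4 ang 5.0 mid [ 507.2 -164.7   38. ]
[ 540.8 -161.7   38. ] [527.4 -92.6  38. ] len 70.4 ang 101.0 mid [ 534.1 -127.2   38. ]
[527.4 -92.6  38. ] [ 464.3 -105.3   38. ] len 64.3 ang -168.6 mid [495.8 -99.   38. ]
[ 501.53597245 -131.81488017   38.        ]
```

Run:
```python
from kin import *
T,o=cur(); q=o['joint_positions']
f=72.2
def show(n,Q):print(n,len(Q)-1,'end',Q[-1].round(2),'min',(Q-lo).min(0).round(2),'max',(hi-Q).min(0).round(2),'step',np.abs(np.diff(Q,axis=0)).max(0).round(2))
W=pose([410,80,280],f,90,-1); A=pose([533,199,82],f,30,-1);A[:3,3]+=5*A[:3,2]
Ap=A.copy();Ap[:3,3]-=140*A[:3,2]
P=screw(T,W,20);Q=follow(P,q);show('W',Q);plan(T,W,20)
P=screw(W,Ap,16);Q=follow(P,Q[-1]);show('Ap',Q);plan(W,Ap,16)
for p in P[::4]:print(p[:3,3].round(0),p[:3,2].round(2))
```

```text
W 20 end [0.01 0.11 1.72 0.   1.31 0.32] min [2.54 0.88 1.63 0.   0.75 3.36] max [1.59 1.81 0.75 4.14 1.35 2.79] step [0.05 0.01 0.04 0.06 0.02 0.01]
20 rows: t [-0.085  0.254  0.086] w [ 0.395 -0.343  0.82 ]
 mid [433. 175. 295.] z [ 0.26 -0.29 -0.92]
Ap 16 end [-0.54  0.58  2.    1.09  1.25 -0.99] min [1.99 0.88 1.68 1.   0.84 2.12] max [2.52 1.44 0.7  3.05 1.35 2.79] step [0.06 0.05 0.03 0.08 0.04 0.09]
16 rows: t [0.126 0.052 0.214] w [ 0.75 -0.    0.  ]
 mid [454.  68. 202.] z [ 0.17  0.53 -0.83]
[410.  80. 280.] [ 0.  0. -1.]
[428.  69. 245.] [ 0.08  0.25 -0.97]
[448.  67. 210.] [ 0.15  0.48 -0.87]
[472.  74. 178.] [ 0.22  0.67 -0.71]
[497.  88. 149.] [ 0.26  0.82 -0.5 ]
```

{"fn": "drive_tool", "kwargs": {
  "deltas": [
    {"hand": -1, "tx": -0.085, "ty": 0.254, "tz": 0.086, "wx": 0.395, "wy": -0.343, "wz": 0.82},
    {"hand": -1, "tx": -0.085, "ty": 0.254, "tz": 0.086, "wx": 0.395, "wy": -0.343, "wz": 0.82},
    {"hand": -1, "tx": -0.085, "ty": 0.254, "tz": 0.086, "wx": 0.395, "wy": -0.343, "wz": 0.82},
    {"hand": -1, "tx": -0.085, "ty": 0.254, "tz": 0.086, "wx": 0.395, "wy": -0.343, "wz": 0.82},
    {"hand": -1, "tx": -0.085, "ty": 0.254, "tz": 0.086, "wx": 0.395, "wy": -0.343, "wz": 0.82},
    {"hand": -1, "tx": -0.085, "ty": 0.254, "tz": 0.086, "wx": 0.395, "wy": -0.343, "wz": 0.82},
    {"hand": -1, "tx": -0.085, "ty": 0.254, "tz": 0.086, "wx": 0.395, "wy": -0.343, "wz": 0.82},
    {"hand": -1, "tx": -0.085, "ty": 0.254, "tz": 0.086, "wx": 0.395, "wy": -0.343, "wz": 0.82},
    {"hand": -1, "tx": -0.085, "ty": 0.254, "tz": 0.086, "wx": 0.395, "wy": -0.343, "wz": 0.82},
    {"hand": -1, "tx": -0.085, "ty": 0.254, "tz": 0.086, "wx": 0.395, "wy": -0.343, "wz": 0.82},
    {"hand": -1, "tx": -0.085, "ty": 0.254, "tz": 0.086, "wx": 0.395, "wy": -0.343, "wz": 0.82},
    {"hand": -1, "tx": -0.085, "ty": 0.254, "tz": 0.086, "wx": 0.395, "wy": -0.343, "wz": 0.82},
    {"hand": -1, "tx": -0.085, "ty": 0.254, "tz": 0.086, "wx": 0.395, "wy": -0.343, "wz": 0.82},
    {"hand": -1, "tx": -0.085, "ty": 0.254, "tz": 0.086, "wx": 0.395, "wy": -0.343, "wz": 0.82},
    {"hand": -1, "tx": -0.085, "ty": 0.254, "tz": 0.086, "wx": 0.395, "wy": -0.343, "wz": 0.82},
    {"hand": -1, "tx": -0.085, "ty": 0.254, "tz": 0.086, "wx": 0.395, "wy": -0.343, "wz": 0.82},
    {"hand": -1, "tx": -0.085, "ty": 0.254, "tz": 0.086, "wx": 0.395, "wy": -0.343, "wz": 0.82},
    {"hand": -1, "tx": -0.085, "ty": 0.254, "tz": 0.086, "wx": 0.395, "wy": -0.343, "wz": 0.82},
    {"hand": -1, "tx": -0.085, "ty": 0.254, "tz": 0.086, "wx": 0.395, "wy": -0.343, "wz": 0.82},
    {"hand": -1, "tx": -0.085, "ty": 0.254, "tz": 0.086, "wx": 0.395, "wy": -0.343, "wz": 0.82}
  ]
}}

```text
time: 5.3
tool_pos: [410.0, 78.8, 280.0]
tcp_rot: [-3.14, 0.001, -0.316]
contact_force: [0.5, -0.4, -0.1]
grip_width: 91.9
```

Run:
```python
from kin import *
T=rep();f=72.2
A=pose([533,199,82],f,30,-1);A[:3,3]+=5*A[:3,2]
Ap=A.copy();Ap[:3,3]-=140*A[:3,2]
plan(T,Ap,16)
```

```text
t 5.3 p [410.   78.8 280. ] x [ 0.95  -0.311 -0.001] z [-0.001  0.002 -1.   ] F [ 0.5 -0.4 -0.1] M [-0.02 -0.1  -0.  ] w 91.9 q [0.005 0.11  1.72  0.002 1.313 0.321]
16 rows: t [0.126 0.05  0.215] w [ 0.749 -0.001 -0.004]
 mid [454.  68. 202.] z [ 0.17  0.53 -0.83]
```

{"fn": "drive_tool", "kwargs": {
  "deltas": [
    {"hand": -1, "tx": 0.126, "ty": 0.05, "tz": 0.215, "wx": 0.75, "wy": 0, "wz": 0},
    {"hand": -1, "tx": 0.126, "ty": 0.05, "tz": 0.215, "wx": 0.75, "wy": 0, "wz": 0},
    {"hand": -1, "tx": 0.126, "ty": 0.05, "tz": 0.215, "wx": 0.75, "wy": 0, "wz": 0},
    {"hand": -1, "tx": 0.126, "ty": 0.05, "tz": 0.215, "wx": 0.75, "wy": 0, "wz": 0},
    {"hand": -1, "tx": 0.126, "ty": 0.05, "tz": 0.215, "wx": 0.75, "wy": 0, "wz": 0},
    {"hand": -1, "tx": 0.126, "ty": 0.05, "tz": 0.215, "wx": 0.75, "wy": 0, "wz": 0},
    {"hand": -1, "tx": 0.126, "ty": 0.05, "tz": 0.215, "wx": 0.75, "wy": 0, "wz": 0},
    {"hand": -1, "tx": 0.126, "ty": 0.05, "tz": 0.215, "wx": 0.75, "wy": 0, "wz": 0},
    {"hand": -1, "tx": 0.126, "ty": 0.05, "tz": 0.215, "wx": 0.75, "wy": 0, "wz": 0},
    {"hand": -1, "tx": 0.126, "ty": 0.05, "tz": 0.215, "wx": 0.75, "wy": 0, "wz": 0},
    {"hand": -1, "tx": 0.126, "ty": 0.05, "tz": 0.215, "wx": 0.75, "wy": 0, "wz": 0},
    {"hand": -1, "tx": 0.126, "ty": 0.05, "tz": 0.215, "wx": 0.75, "wy": 0, "wz": 0},
    {"hand": -1, "tx": 0.126, "ty": 0.05, "tz": 0.215, "wx": 0.75, "wy": 0, "wz": 0},
    {"hand": -1, "tx": 0.126, "ty": 0.05, "tz": 0.215, "wx": 0.75, "wy": 0, "wz": 0},
    {"hand": -1, "tx": 0.126, "ty": 0.05, "tz": 0.215, "wx": 0.75, "wy": 0, "wz": 0},
    {"hand": -1, "tx": 0.126, "ty": 0.05, "tz": 0.215, "wx": 0.75, "wy": 0, "wz": 0},
    {"hand": -1, "tx": 0, "ty": 0, "tz": 0, "wx": 0, "wy": 0, "wz": 0},
    {"hand": -1, "tx": 0, "ty": 0, "tz": 0, "wx": 0, "wy": 0, "wz": 0}
  ]
}}

```text
time: 6.8
tool_pos: [497.2, 88.2, 149.1]
tcp_rot: [-2.096, 0.003, -0.312]
contact_force: [0.7, -0.0, 0.2]
grip_width: 91.7
```

Run:
```python
from look import *
T=rep();f=72.2
A=pose([533,199,82],f,30,-1);A[:3,3]+=5*A[:3,2]
plan(T,A,10)
c,_=wr('w4'); print(*[proj('wrist',[533,199,z],c).round(0) for z in (0,82,190)])
```

```text
t 6.8 p [497.2  88.2 149.1] x [ 0.952 -0.307 -0.003] z [ 0.264  0.824 -0.501] F [ 0.7 -0.   0.2] M [-0.48  0.09 -0.01] w 91.7 q [-0.543  0.578  1.998  1.092  1.249 -0.985]
10 rows: t [ 0.001 -0.001  0.348] w [ 0.002  0.001 -0.004]
 mid [519. 157. 107.] z [ 0.26  0.82 -0.5 ]
[321. 252.] [321. 198.] [321.  88.]
```

View pics/w4.png

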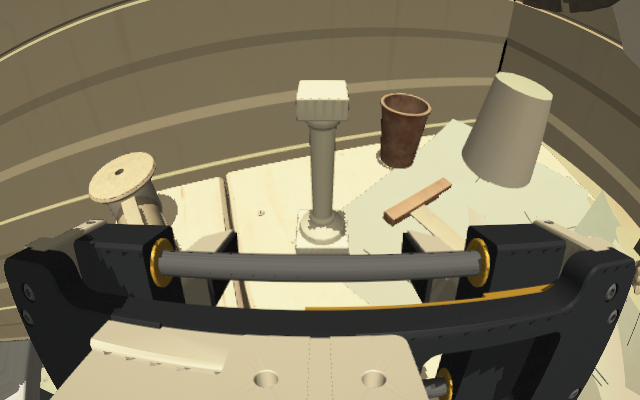

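Run:
```python
from look import *
T,o=cur(); m,R,t=cam('wrist'); C=-R.T@t
print('cam in tool',(T[:3,:3].T@(C-T[:3,3])).round(1), 'axis',(T[:3,:3].T@R.T[:,2]).round(2))
```

```text
cam in tool [  -0.9  -65.2 -143.7] axis [0.   0.24 0.97]
```

{"fn": "drive_tool", "kwargs": {
  "deltas": [
    {"hand": -1, "tx": 0, "ty": 0, "tz": 0.35, "wx": 0, "wy": 0, "wz": 0},
    {"hand": -1, "tx": 0, "ty": 0, "tz": 0.35, "wx": 0, "wy": 0, "wz": 0},
    {"hand": -1, "tx": 0, "ty": 0, "tz": 0.35, "wx": 0, "wy": 0, "wz": 0},
    {"hand": -1, "tx": 0, "ty": 0, "tz": 0.35, "wx": 0, "wy": 0, "wz": 0},
    {"hand": -1, "tx": 0, "ty": 0, "tz": 0.35, "wx": 0, "wy": 0, "wz": 0},
    {"hand": -1, "tx": 0, "ty": 0, "tz": 0.35, "wx": 0, "wy": 0, "wz": 0},
    {"hand": -1, "tx": 0, "ty": 0, "tz": 0.35, "wx": 0, "wy": 0, "wz": 0},
    {"hand": -1, "tx": 0, "ty": 0, "tz": 0.35, "wx": 0, "wy": 0, "wz": 0},
    {"hand": -1, "tx": 0, "ty": 0, "tz": 0.35, "wx": 0, "wy": 0, "wz": 0},
    {"hand": -1, "tx": 0, "ty": 0, "tz": 0.33, "wx": 0, "wy": 0, "wz": 0},
    {"hand": -1, "tx": 0, "ty": 0, "tz": 0, "wx": 0, "wy": 0, "wz": 0},
    {"hand": -1, "tx": 0, "ty": 0, "tz": 0, "wx": 0, "wy": 0, "wz": 0}
  ]
}}

```text
time: 7.85
tool_pos: [534.2, 204.4, 81.4]
tcp_rot: [-2.095, -0.002, -0.308]
contact_force: [-0.1, -0.4, 0.4]
grip_width: 91.9
```

Run:
```python
from look import *
T=rep();f=72.2
A=pose([533,199,82],f,30,-1);A[:3,3]+=5*A[:3,2]
plan(T,A,1)
c,im=wr('w5');
```

```text
t 7.85 p [534.2 204.4  81.4] x [ 0.953 -0.303  0.002] z [ 0.263  0.825 -0.501] F [-0.1 -0.4  0.4] M [-0.49  0.11 -0.  ] w 91.9 q [-0.27   0.732  1.991  1.374  1.08  -1.094]
1 rows: t [ 0.012  0.055 -0.002] w [0.008 0.016 0.03 ]
 mid [534. 203.  80.] z [ 0.26  0.82 -0.5 ]
```

View pics/w5.png

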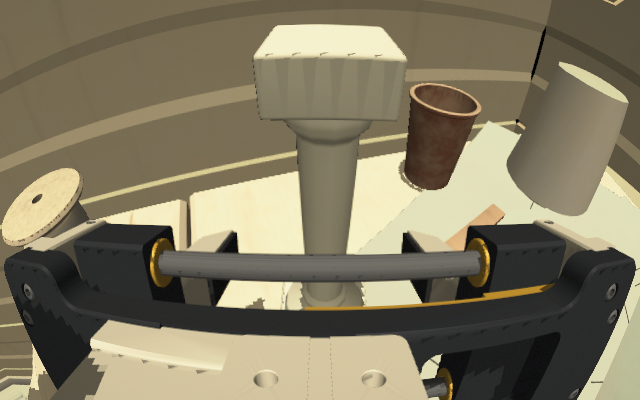

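{"fn": "drive_tool", "kwargs": {
  "deltas": [
    {"hand": -1, "tx": 0.06, "ty": 0.03, "tz": 0, "wx": 0, "wy": 0, "wz": 0},
    {"hand": -1, "tx": 0, "ty": 0, "tz": 0, "wx": 0, "wy": 0, "wz": 0},
    {"hand": 0.3, "tx": 0, "ty": 0, "tz": 0, "wx": 0, "wy": 0, "wz": 0},
    {"hand": 0.45, "tx": 0, "ty": 0, "tz": 0, "wx": 0, "wy": 0, "wz": 0},
    {"hand": 0.45, "tx": 0, "ty": 0, "tz": 0, "wx": 0, "wy": 0, "wz": 0},
    {"hand": 0.45, "tx": 0, "ty": 0, "tz": 0, "wx": 0, "wy": 0, "wz": 0},
    {"hand": 0.45, "tx": 0, "ty": 0, "tz": 0, "wx": 0, "wy": 0, "wz": 0},
    {"hand": 0.45, "tx": 0, "ty": 0, "tz": 0, "wx": 0, "wy": 0, "wz": 0},
    {"hand": 0.45, "tx": 0, "ty": 0, "tz": 0, "wx": 0, "wy": 0, "wz": 0}
  ]
}}

```text
time: 8.65
tool_pos: [536.5, 202.9, 79.3]
tcp_rot: [-2.094, 0.0, -0.309]
contact_force: [-0.1, 0.6, 0.2]
grip_width: 50.0
```

Run:
```python
from look import *
T=rep()
c,im=wr('w6'); crop(im,200,0,460,300,2,'pics/w6c.png')
```

```text
t 8.65 p [536.5 202.9  79.3] x [ 0.953 -0.304 -0.   ] z [ 0.264  0.825 -0.5  ] F [-0.1  0.6  0.2] M [-0.48  0.02 -0.05] w 50.0 q [-0.272  0.739  1.985  1.373  1.081 -1.093]
```

View pics/w6c.png

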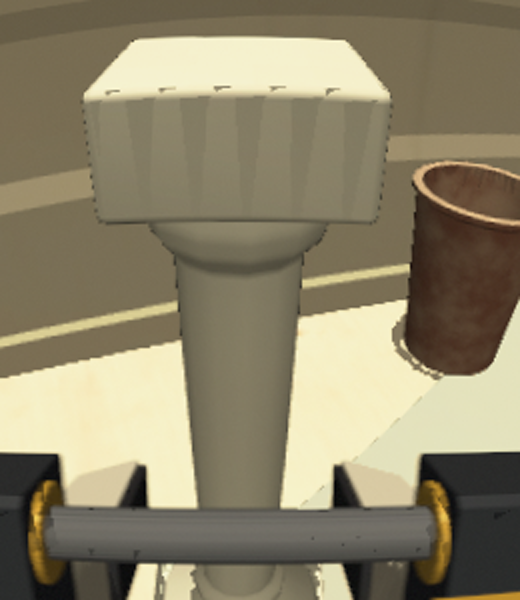

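{"fn": "drive_tool", "kwargs": {
  "deltas": [
    {"hand": 1, "tx": 0, "ty": 0, "tz": 0, "wx": 0, "wy": 0, "wz": 0},
    {"hand": 1, "tx": 0, "ty": 0, "tz": 0, "wx": 0, "wy": 0, "wz": 0},
    {"hand": 1, "tx": 0, "ty": 0, "tz": 0, "wx": 0, "wy": 0, "wz": 0},
    {"hand": 1, "tx": 0, "ty": 0, "tz": 0, "wx": 0, "wy": 0, "wz": 0},
    {"hand": 1, "tx": 0, "ty": 0, "tz": 0, "wx": 0, "wy": 0, "wz": 0},
    {"hand": 1, "tx": 0, "ty": 0, "tz": 0, "wx": 0, "wy": 0, "wz": 0},
    {"hand": 1, "tx": 0, "ty": 0, "tz": 0, "wx": 0, "wy": 0, "wz": 0},
    {"hand": 1, "tx": 0, "ty": 0, "tz": 0, "wx": 0, "wy": 0, "wz": 0}
  ]
}}

```text
time: 9.37
tool_pos: [536.3, 203.0, 79.3]
tcp_rot: [-2.094, 0.0, -0.309]
contact_force: [-2.2, -0.1, -0.1]
grip_width: 19.2
```

Run:
```python
from look import *
T=rep()
c,im=wr('w7'); crop(im,200,0,460,300,2,'pics/w7c.png')
U=T.copy();U[2,3]+=80;plan(T,U,12)
```

```text
t 9.37 p [536.3 203.   79.3] x [ 0.953 -0.304 -0.   ] z [ 0.263  0.825 -0.5  ] F [-2.2 -0.1 -0.1] M [-0.41  0.12  0.2 ] w 19.2 q [-0.272  0.739  1.985  1.373  1.081 -1.093]
12 rows: t [-0.    -0.144 -0.083] w [0. 0. 0.]
 mid [536. 203. 126.] z [ 0.26  0.82 -0.5 ]
```

View pics/w7c.png

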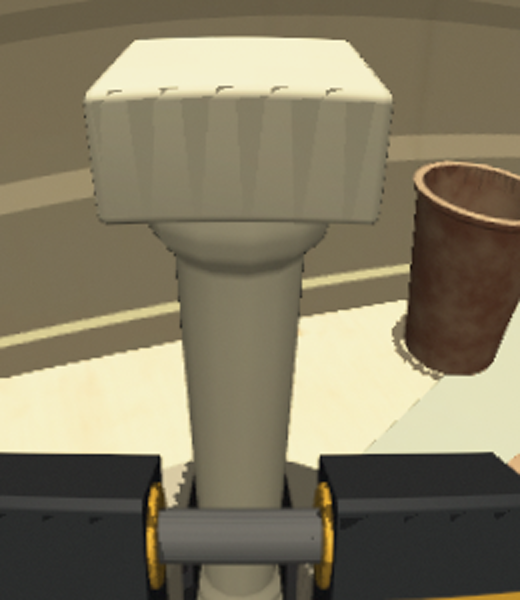

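{"fn": "drive_tool", "kwargs": {
  "deltas": [
    {"hand": 1, "tx": 0, "ty": -0.054, "tz": -0.031, "wx": 0, "wy": 0, "wz": 0},
    {"hand": 1, "tx": 0, "ty": -0.108, "tz": -0.0625, "wx": 0, "wy": 0, "wz": 0},
    {"hand": 1, "tx": 0, "ty": -0.108, "tz": -0.0625, "wx": 0, "wy": 0, "wz": 0},
    {"hand": 1, "tx": 0, "ty": -0.108, "tz": -0.0625, "wx": 0, "wy": 0, "wz": 0},
    {"hand": 1, "tx": 0, "ty": -0.108, "tz": -0.0625, "wx": 0, "wy": 0, "wz": 0},
    {"hand": 1, "tx": 0, "ty": -0.108, "tz": -0.0625, "wx": 0, "wy": 0, "wz": 0},
    {"hand": 1, "tx": 0, "ty": -0.108, "tz": -0.0625, "wx": 0, "wy": 0, "wz": 0},
    {"hand": 1, "tx": 0, "ty": -0.108, "tz": -0.0625, "wx": 0, "wy": 0, "wz": 0},
    {"hand": 1, "tx": 0, "ty": -0.108, "tz": -0.0625, "wx": 0, "wy": 0, "wz": 0},
    {"hand": 1, "tx": 0, "ty": -0.108, "tz": -0.0625, "wx": 0, "wy": 0, "wz": 0},
    {"hand": 1, "tx": 0, "ty": -0.108, "tz": -0.0625, "wx": 0, "wy": 0, "wz": 0},
    {"hand": 1, "tx": 0, "ty": -0.108, "tz": -0.0625, "wx": 0, "wy": 0, "wz": 0},
    {"hand": 1, "tx": 0, "ty": -0.108, "tz": -0.0625, "wx": 0, "wy": 0, "wz": 0},
    {"hand": 1, "tx": 0, "ty": -0.108, "tz": -0.0625, "wx": 0, "wy": 0, "wz": 0},
    {"hand": 1, "tx": 0, "ty": -0.108, "tz": -0.0625, "wx": 0, "wy": 0, "wz": 0},
    {"hand": 1, "tx": 0, "ty": -0.054, "tz": -0.031, "wx": 0, "wy": 0, "wz": 0},
    {"hand": 1, "tx": 0, "ty": 0, "tz": 0, "wx": 0, "wy": 0, "wz": 0}
  ]
}}

```text
time: 10.83
tool_pos: [536.6, 202.8, 154.8]
tcp_rot: [-2.094, -0.001, -0.309]
contact_force: [0.1, -0.5, -4.2]
grip_width: 19.4
```

```bash
cat > lay.py <<'E'
from kin import *
f=72.2;fv=np.array([np.cos(np.radians(f)),np.sin(np.radians(f)),0])
A=pose([0,0,0],f,30,-1)
Rl=Ro.from_rotvec(np.cross([0,0,1],fv)*np.pi/2).as_matrix()
tilt=np.radians(4) # head end up: foot down
Rt=Ro.from_rotvec(np.cross([0,0,1],fv)*tilt).as_matrix()
L=np.eye(4);L[:3,:3]=Rt@Rl@A[:3,:3]
E
python3 - <<'E'
from lay import *
from look import *
T=rep()
c,im=wr('w8'); crop(im,200,0,460,300,2,'pics/w8c.png')
def show(n,Q):print(n,len(Q)-1,'end',Q[-1].round(2),'min',(Q-lo).min(0).round(2),'max',(hi-Q).min(0).round(2),'step',np.abs(np.diff(Q,axis=0)).max(0).round(2))
Lu=L.copy();Lu[:3,3]=np.array([505,40,0])+80*fv+[0,0,24+90]+5*L[:3,2]
Q=follow(screw(T,Lu,60),get_obs()['joint_positions']);show('tilt',Q);plan(T,Lu,60)
for p in screw(T,Lu,60)[::10]:print(p[:3,3].round(0),p[:3,2].round(2), 'foot',(p[:3,3]-5*p[:3,2]+110*(p[:3,:3]@(T[:3,:3].T@[0,0,1]))).round(0))
E
```

```text
t 10.83 p [536.6 202.8 154.8] x [ 0.953 -0.304  0.001] z [ 0.264  0.825 -0.5  ] F [ 0.1 -0.5 -4.2] M [-1.02  0.24 -0.  ] w 19.4 q [-0.272  0.579  1.964  1.285  1.125 -0.898]
tilt 60 end [ 0.32  0.73  1.39 -0.47  1.42  0.8 ] min [2.26 1.24 1.35 0.53 0.57 2.21] max [2.21 1.29 0.74 2.86 1.24 2.31] step [0.01 0.01 0.01 0.04 0.02 0.04]
60 rows: t [0.008 0.045 0.011] w [-0.313 -0.     0.   ]
 mid [535. 166. 112.] z [ 0.06  0.19 -0.98]
[537. 203. 155.] [ 0.26  0.82 -0.5 ] foot [535. 199. 267.]
[538. 195. 138.] [ 0.21  0.67 -0.72] foot [546. 220. 248.]
[537. 183. 124.] [ 0.15  0.46 -0.88] foot [554. 235. 222.]
[536. 167. 113.] [ 0.07  0.21 -0.97] foot [560. 243. 193.]
[533. 150. 107.] [-0.01 -0.04 -1.  ] foot [563. 243. 163.]
[531. 132. 106.] [-0.1  -0.3  -0.95] foot [564. 236. 133.]
[529. 114. 110.] [-0.17 -0.53 -0.83] foot [563. 221. 106.]
```

View pics/w8c.png

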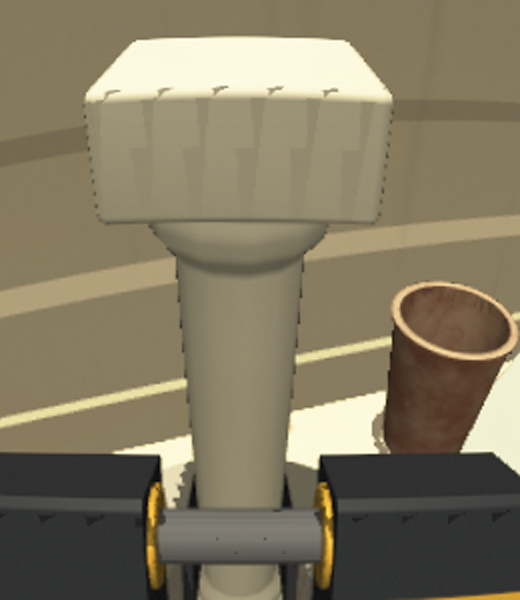

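{"fn": "drive_tool", "kwargs": {
  "deltas": [
    {"hand": 1, "tx": 0.004, "ty": 0.023, "tz": 0.006, "wx": -0.156, "wy": 0, "wz": 0},
    {"hand": 1, "tx": 0.008, "ty": 0.045, "tz": 0.011, "wx": -0.313, "wy": 0, "wz": 0},
    {"hand": 1, "tx": 0.008, "ty": 0.045, "tz": 0.011, "wx": -0.313, "wy": 0, "wz": 0},
    {"hand": 1, "tx": 0.008, "ty": 0.045, "tz": 0.011, "wx": -0.313, "wy": 0, "wz": 0},
    {"hand": 1, "tx": 0.008, "ty": 0.045, "tz": 0.011, "wx": -0.313, "wy": 0, "wz": 0},
    {"hand": 1, "tx": 0.008, "ty": 0.045, "tz": 0.011, "wx": -0.313, "wy": 0, "wz": 0},
    {"hand": 1, "tx": 0.008, "ty": 0.045, "tz": 0.011, "wx": -0.313, "wy": 0, "wz": 0},
    {"hand": 1, "tx": 0.008, "ty": 0.045, "tz": 0.011, "wx": -0.313, "wy": 0, "wz": 0},
    {"hand": 1, "tx": 0.008, "ty": 0.045, "tz": 0.011, "wx": -0.313, "wy": 0, "wz": 0},
    {"hand": 1, "tx": 0.008, "ty": 0.045, "tz": 0.011, "wx": -0.313, "wy": 0, "wz": 0},
    {"hand": 1, "tx": 0.008, "ty": 0.045, "tz": 0.011, "wx": -0.313, "wy": 0, "wz": 0},
    {"hand": 1, "tx": 0.008, "ty": 0.045, "tz": 0.011, "wx": -0.313, "wy": 0, "wz": 0},
    {"hand": 1, "tx": 0.008, "ty": 0.045, "tz": 0.011, "wx": -0.313, "wy": 0, "wz": 0},
    {"hand": 1, "tx": 0.008, "ty": 0.045, "tz": 0.011, "wx": -0.313, "wy": 0, "wz": 0},
    {"hand": 1, "tx": 0.008, "ty": 0.045, "tz": 0.011, "wx": -0.313, "wy": 0, "wz": 0},
    {"hand": 1, "tx": 0.008, "ty": 0.045, "tz": 0.011, "wx": -0.313, "wy": 0, "wz": 0},
    {"hand": 1, "tx": 0.008, "ty": 0.045, "tz": 0.011, "wx": -0.313, "wy": 0, "wz": 0},
    {"hand": 1, "tx": 0.008, "ty": 0.045, "tz": 0.011, "wx": -0.313, "wy": 0, "wz": 0},
    {"hand": 1, "tx": 0.008, "ty": 0.045, "tz": 0.011, "wx": -0.313, "wy": 0, "wz": 0},
    {"hand": 1, "tx": 0.008, "ty": 0.045, "tz": 0.011, "wx": -0.313, "wy": 0, "wz": 0}
  ]
}}

```text
time: 12.55
tool_pos: [536.3, 183.7, 123.0]
tcp_rot: [-2.629, 0.002, -0.309]
contact_force: [-0.3, 0.4, -3.6]
grip_width: 18.8
```

Run:
```python
from lay import *
from look import *
T=rep()
c,im=wr('w9'); crop(im,200,0,460,300,2,'pics/w9c.png')
```

```text
t 12.55 p [536.3 183.7 123. ] x [ 0.953 -0.304 -0.002] z [ 0.148  0.468 -0.871] F [-0.3  0.4 -3.6] M [-0.54  0.08 -0.03] w 18.8 q [-0.072  0.476  1.813  0.688  0.851 -0.226]
```

View pics/w9c.png

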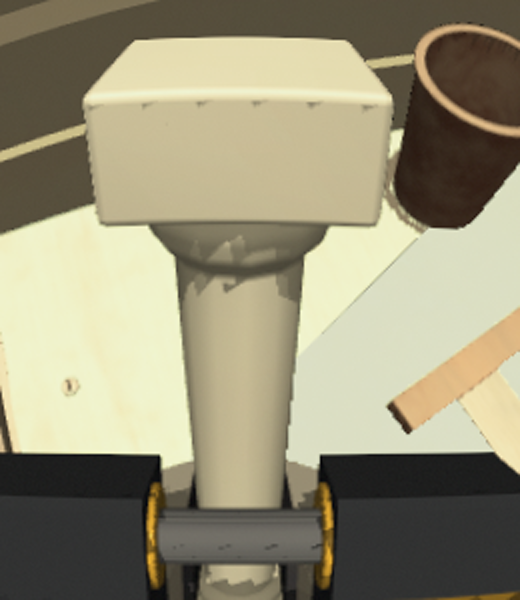

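{"fn": "drive_tool", "kwargs": {
  "deltas": [
    {"hand": 1, "tx": 0.008, "ty": 0.045, "tz": 0.011, "wx": -0.313, "wy": 0, "wz": 0},
    {"hand": 1, "tx": 0.008, "ty": 0.045, "tz": 0.011, "wx": -0.313, "wy": 0, "wz": 0},
    {"hand": 1, "tx": 0.008, "ty": 0.045, "tz": 0.011, "wx": -0.313, "wy": 0, "wz": 0},
    {"hand": 1, "tx": 0.008, "ty": 0.045, "tz": 0.011, "wx": -0.313, "wy": 0, "wz": 0},
    {"hand": 1, "tx": 0.008, "ty": 0.045, "tz": 0.011, "wx": -0.313, "wy": 0, "wz": 0},
    {"hand": 1, "tx": 0.008, "ty": 0.045, "tz": 0.011, "wx": -0.313, "wy": 0, "wz": 0},
    {"hand": 1, "tx": 0.008, "ty": 0.045, "tz": 0.011, "wx": -0.313, "wy": 0, "wz": 0},
    {"hand": 1, "tx": 0.008, "ty": 0.045, "tz": 0.011, "wx": -0.313, "wy": 0, "wz": 0},
    {"hand": 1, "tx": 0.008, "ty": 0.045, "tz": 0.011, "wx": -0.313, "wy": 0, "wz": 0},
    {"hand": 1, "tx": 0.008, "ty": 0.045, "tz": 0.011, "wx": -0.313, "wy": 0, "wz": 0},
    {"hand": 1, "tx": 0.008, "ty": 0.045, "tz": 0.011, "wx": -0.313, "wy": 0, "wz": 0},
    {"hand": 1, "tx": 0.008, "ty": 0.045, "tz": 0.011, "wx": -0.313, "wy": 0, "wz": 0},
    {"hand": 1, "tx": 0.008, "ty": 0.045, "tz": 0.011, "wx": -0.313, "wy": 0, "wz": 0},
    {"hand": 1, "tx": 0.008, "ty": 0.045, "tz": 0.011, "wx": -0.313, "wy": 0, "wz": 0},
    {"hand": 1, "tx": 0.008, "ty": 0.045, "tz": 0.011, "wx": -0.313, "wy": 0, "wz": 0},
    {"hand": 1, "tx": 0.008, "ty": 0.045, "tz": 0.011, "wx": -0.313, "wy": 0, "wz": 0},
    {"hand": 1, "tx": 0.008, "ty": 0.045, "tz": 0.011, "wx": -0.313, "wy": 0, "wz": 0},
    {"hand": 1, "tx": 0.008, "ty": 0.045, "tz": 0.011, "wx": -0.313, "wy": 0, "wz": 0},
    {"hand": 1, "tx": 0.008, "ty": 0.045, "tz": 0.011, "wx": -0.313, "wy": 0, "wz": 0},
    {"hand": 1, "tx": 0.008, "ty": 0.045, "tz": 0.011, "wx": -0.313, "wy": 0, "wz": 0}
  ]
}}

```text
time: 14.27
tool_pos: [532.4, 151.1, 105.5]
tcp_rot: [3.109, 0.002, -0.31]
contact_force: [-0.5, -0.1, -3.9]
grip_width: 19.2
```

Run:
```python
from lay import *
from look import *
T=rep()
c,im=wr('w10'); crop(im,200,0,460,300,2,'pics/w10c.png')
Lu=L.copy();Lu[:3,3]=np.array([505,40,0])+80*fv+[0,0,24+60]+5*L[:3,2]
plan(T,Lu,20)
```

```text
t 14.27 p [532.4 151.1 105.5] x [ 0.952 -0.305 -0.002] z [-0.012 -0.03  -0.999] F [-0.5 -0.1 -3.9] M [ 0.1  -0.12  0.04] w 19.2 q [ 0.154  0.544  1.606 -0.033  1.009  0.482]
20 rows: t [0.01  0.035 0.045] w [-0.321  0.001  0.001]
 mid [531. 132.  89.] z [-0.1  -0.32 -0.94]
```

View pics/w10c.png

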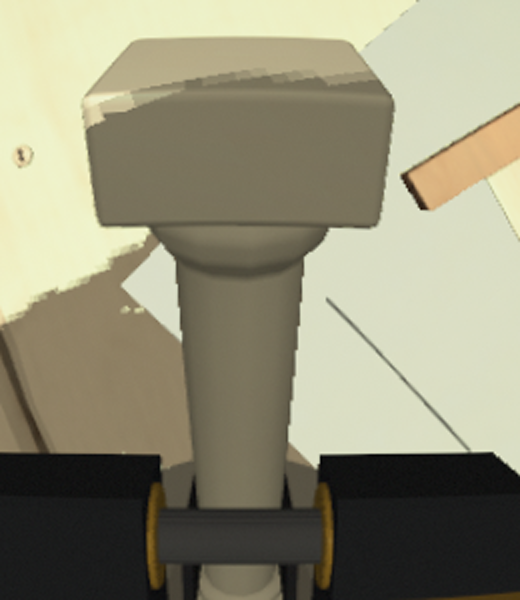

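{"fn": "drive_tool", "kwargs": {
  "deltas": [
    {"hand": 1, "tx": 0.01, "ty": 0.035, "tz": 0.045, "wx": -0.321, "wy": 0, "wz": 0},
    {"hand": 1, "tx": 0.01, "ty": 0.035, "tz": 0.045, "wx": -0.321, "wy": 0, "wz": 0},
    {"hand": 1, "tx": 0.01, "ty": 0.035, "tz": 0.045, "wx": -0.321, "wy": 0, "wz": 0},
    {"hand": 1, "tx": 0.01, "ty": 0.035, "tz": 0.045, "wx": -0.321, "wy": 0, "wz": 0},
    {"hand": 1, "tx": 0.01, "ty": 0.035, "tz": 0.045, "wx": -0.321, "wy": 0, "wz": 0},
    {"hand": 1, "tx": 0.01, "ty": 0.035, "tz": 0.045, "wx": -0.321, "wy": 0, "wz": 0},
    {"hand": 1, "tx": 0.01, "ty": 0.035, "tz": 0.045, "wx": -0.321, "wy": 0, "wz": 0},
    {"hand": 1, "tx": 0.01, "ty": 0.035, "tz": 0.045, "wx": -0.321, "wy": 0, "wz": 0},
    {"hand": 1, "tx": 0.01, "ty": 0.035, "tz": 0.045, "wx": -0.321, "wy": 0, "wz": 0},
    {"hand": 1, "tx": 0.01, "ty": 0.035, "tz": 0.045, "wx": -0.321, "wy": 0, "wz": 0},
    {"hand": 1, "tx": 0.01, "ty": 0.035, "tz": 0.045, "wx": -0.321, "wy": 0, "wz": 0},
    {"hand": 1, "tx": 0.01, "ty": 0.035, "tz": 0.045, "wx": -0.321, "wy": 0, "wz": 0},
    {"hand": 1, "tx": 0.01, "ty": 0.035, "tz": 0.045, "wx": -0.321, "wy": 0, "wz": 0},
    {"hand": 1, "tx": 0.01, "ty": 0.035, "tz": 0.045, "wx": -0.321, "wy": 0, "wz": 0},
    {"hand": 1, "tx": 0.01, "ty": 0.035, "tz": 0.045, "wx": -0.321, "wy": 0, "wz": 0},
    {"hand": 1, "tx": 0.01, "ty": 0.035, "tz": 0.045, "wx": -0.321, "wy": 0, "wz": 0},
    {"hand": 1, "tx": 0.01, "ty": 0.035, "tz": 0.045, "wx": -0.321, "wy": 0, "wz": 0},
    {"hand": 1, "tx": 0.01, "ty": 0.035, "tz": 0.045, "wx": -0.321, "wy": 0, "wz": 0},
    {"hand": 1, "tx": 0.01, "ty": 0.035, "tz": 0.045, "wx": -0.321, "wy": 0, "wz": 0},
    {"hand": 1, "tx": 0.005, "ty": 0.017, "tz": 0.022, "wx": -0.16, "wy": 0, "wz": 0}
  ]
}}

```text
time: 15.98
tool_pos: [529.5, 114.4, 80.1]
tcp_rot: [2.561, 0.0, -0.309]
contact_force: [0.2, 0.5, -4.8]
grip_width: 19.1
```

Run:
```python
from lay import *
from look import *
T=rep()
c,im=wr('w11'); crop(im,200,0,460,300,2,'pics/w11c.png')
cv2.imwrite('pics/s11.png',capture('scene')[:,:,::-1]);s=cv2.imread('pics/s11.png');crop(s,200,150,400,300,4,'pics/s11c.png')
D=L.copy();D[:3,3]=T[:3,3];D[2,3]-=60
for N in(1,):plan(T,D,20)
```

```text
t 15.98 p [529.5 114.4  80.1] x [ 0.953 -0.304 -0.   ] z [-0.167 -0.522 -0.836] F [ 0.2  0.5 -4.8] M [ 0.7  -0.32 -0.01] w 19.1 q [ 0.321  0.765  1.408 -0.47   1.362  0.822]
20 rows: t [ 0.    -0.042  0.062] w [-0.007 -0.     0.001]
 mid [530. 115.  47.] z [-0.17 -0.53 -0.83]
```

View pics/w11c.png

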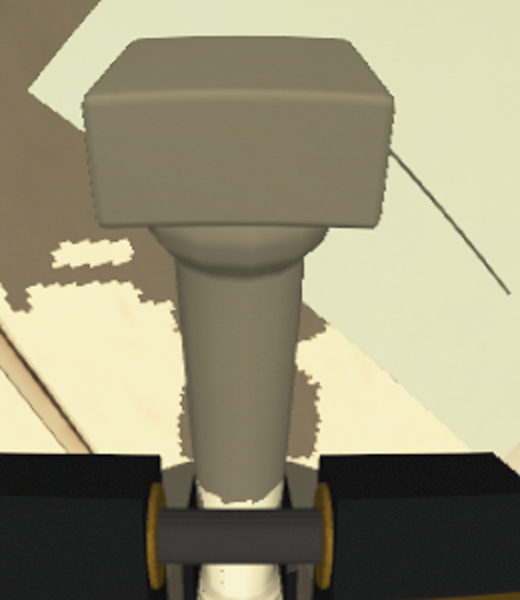

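View pics/s11c.png

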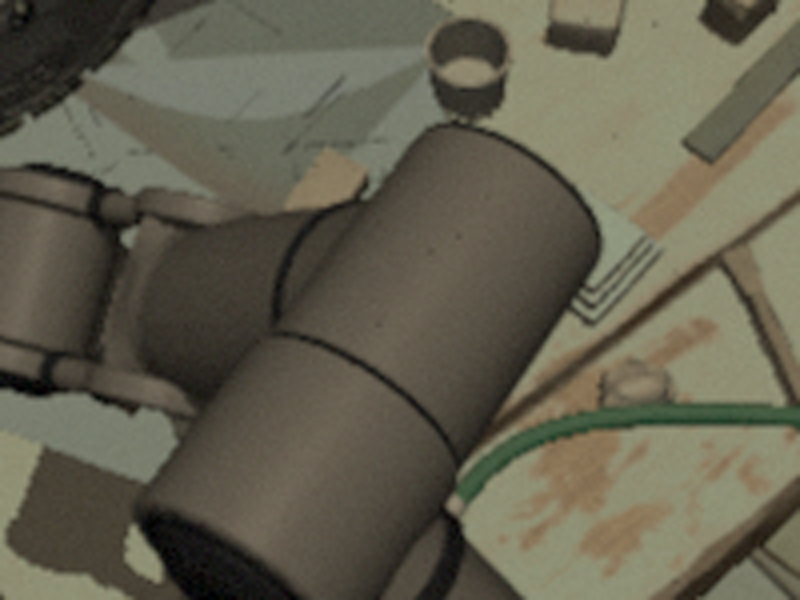

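{"fn": "drive_tool", "kwargs": {
  "deltas": [
    {"hand": 1, "tx": 0, "ty": -0.042, "tz": 0.062, "wx": 0, "wy": 0, "wz": 0},
    {"hand": 1, "tx": 0, "ty": -0.056, "tz": 0.083, "wx": 0, "wy": 0, "wz": 0},
    {"hand": 1, "tx": 0, "ty": -0.056, "tz": 0.083, "wx": 0, "wy": 0, "wz": 0},
    {"hand": 1, "tx": 0, "ty": -0.056, "tz": 0.083, "wx": 0, "wy": 0, "wz": 0},
    {"hand": 1, "tx": 0, "ty": -0.056, "tz": 0.083, "wx": 0, "wy": 0, "wz": 0},
    {"hand": 1, "tx": 0, "ty": -0.056, "tz": 0.083, "wx": 0, "wy": 0, "wz": 0},
    {"hand": 1, "tx": 0, "ty": -0.056, "tz": 0.083, "wx": 0, "wy": 0, "wz": 0},
    {"hand": 1, "tx": 0, "ty": -0.056, "tz": 0.083, "wx": 0, "wy": 0, "wz": 0},
    {"hand": 1, "tx": 0, "ty": -0.056, "tz": 0.083, "wx": 0, "wy": 0, "wz": 0},
    {"hand": 1, "tx": 0, "ty": -0.056, "tz": 0.083, "wx": 0, "wy": 0, "wz": 0},
    {"hand": 1, "tx": 0, "ty": -0.042, "tz": 0.062, "wx": 0, "wy": 0, "wz": 0},
    {"hand": 1, "tx": 0, "ty": -0.042, "tz": 0.062, "wx": 0, "wy": 0, "wz": 0},
    {"hand": 1, "tx": 0, "ty": -0.028, "tz": 0.041, "wx": 0, "wy": 0, "wz": 0},
    {"hand": 1, "tx": 0, "ty": -0.028, "tz": 0.041, "wx": 0, "wy": 0, "wz": 0},
    {"hand": 1, "tx": 0, "ty": -0.014, "tz": 0.021, "wx": 0, "wy": 0, "wz": 0},
    {"hand": 1, "tx": 0, "ty": -0.014, "tz": 0.021, "wx": 0, "wy": 0, "wz": 0},
    {"hand": 1, "tx": 0, "ty": 0, "tz": 0, "wx": 0, "wy": 0, "wz": 0},
    {"hand": 1, "tx": 0, "ty": 0, "tz": 0, "wx": 0, "wy": 0, "wz": 0}
  ]
}}

```text
time: 17.58
tool_pos: [530.0, 115.3, 29.6]
tcp_rot: [2.564, -0.0, -0.309]
contact_force: [1.0, 0.2, -3.7]
grip_width: 19.0
```

Run:
```python
from look import *
T=rep(); print('grasp z',(T[:3,3]-5*T[:3,2]).round(1))
```

```text
t 17.58 p [530.  115.3  29.6] x [ 0.953 -0.305  0.   ] z [-0.166 -0.52  -0.838] F [ 1.   0.2 -3.7] M [ 0.69 -0.27 -0.01] w 19.0 q [ 0.321  0.834  1.43  -0.479  1.278  0.865]
grasp z [530.8 117.9  33.8]
```

{"fn": "drive_tool", "kwargs": {
  "deltas": [
    {"hand": 1, "tx": 0, "ty": -0.021, "tz": 0.032, "wx": 0, "wy": 0, "wz": 0},
    {"hand": 1, "tx": 0, "ty": -0.021, "tz": 0.032, "wx": 0, "wy": 0, "wz": 0},
    {"hand": 1, "tx": 0, "ty": -0.021, "tz": 0.032, "wx": 0, "wy": 0, "wz": 0},
    {"hand": 1, "tx": 0, "ty": -0.021, "tz": 0.032, "wx": 0, "wy": 0, "wz": 0},
    {"hand": 1, "tx": 0, "ty": -0.014, "tz": 0.021, "wx": 0, "wy": 0, "wz": 0},
    {"hand": 1, "tx": 0, "ty": -0.014, "tz": 0.021, "wx": 0, "wy": 0, "wz": 0},
    {"hand": 1, "tx": 0, "ty": 0, "tz": 0, "wx": 0, "wy": 0, "wz": 0}
  ]
}}

```text
time: 18.17
tool_pos: [529.9, 115.3, 21.2]
tcp_rot: [2.563, 0.0, -0.309]
contact_force: [0.0, 0.8, -3.6]
grip_width: 18.9
```

Run:
```python
from look import *
T=rep(); print('grasp z',(T[:3,3]-5*T[:3,2]).round(1))
c,im=wr('w12'); crop(im,200,0,460,300,2,'pics/w12c.png')
```

```text
t 18.17 p [529.9 115.3  21.2] x [ 0.953 -0.304 -0.   ] z [-0.166 -0.52  -0.837] F [ 0.   0.8 -3.6] M [ 0.71 -0.27 -0.04] w 18.9 q [ 0.321  0.847  1.433 -0.481  1.266  0.872]
grasp z [530.7 117.9  25.4]
```

View pics/w12c.png

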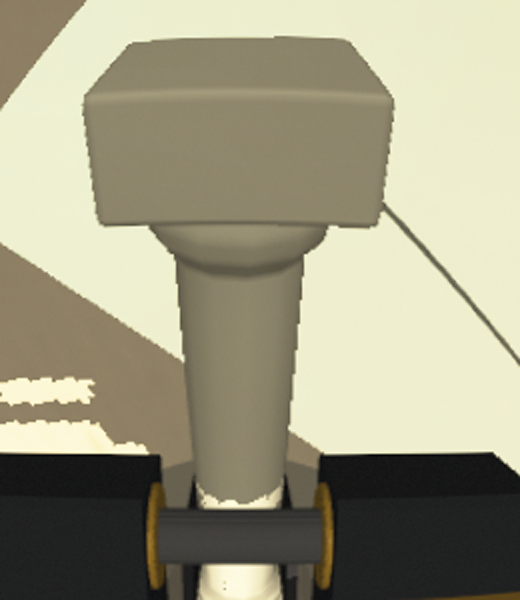

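{"fn": "drive_tool", "kwargs": {
  "deltas": [
    {"hand": 1, "tx": 0, "ty": -0.007, "tz": 0.0105, "wx": 0, "wy": 0, "wz": 0},
    {"hand": 1, "tx": 0, "ty": -0.007, "tz": 0.0105, "wx": 0, "wy": 0, "wz": 0},
    {"hand": 1, "tx": 0, "ty": 0, "tz": 0, "wx": 0, "wy": 0, "wz": 0}
  ]
}}

```text
time: 18.47
tool_pos: [530.1, 115.4, 20.6]
tcp_rot: [2.564, -0.0, -0.309]
contact_force: [-0.6, 0.7, -2.7]
grip_width: 19.0
```

Run:
```python
from look import *
T=rep(); print('grasp z',(T[:3,3]-5*T[:3,2]).round(1))
```

```text
t 18.47 p [530.1 115.4  20.6] x [ 0.953 -0.304  0.   ] z [-0.166 -0.52  -0.838] F [-0.6  0.7 -2.7] M [ 0.56 -0.18 -0.05] w 19.0 q [ 0.321  0.848  1.433 -0.481  1.264  0.873]
grasp z [530.9 118.   24.8]
```

{"fn": "drive_tool", "kwargs": {
  "deltas": [
    {"hand": 1, "tx": 0, "ty": -0.007, "tz": 0.0105, "wx": 0, "wy": 0, "wz": 0},
    {"hand": 1, "tx": 0, "ty": -0.007, "tz": 0.0105, "wx": 0, "wy": 0, "wz": 0},
    {"hand": 1, "tx": 0, "ty": 0, "tz": 0, "wx": 0, "wy": 0, "wz": 0}
  ]
}}

```text
time: 18.72
tool_pos: [530.3, 115.4, 20.1]
tcp_rot: [2.564, -0.001, -0.309]
contact_force: [1.1, 1.4, 3.1]
grip_width: 19.4
```

Run:
```python
from look import *
T=rep(); print('grasp z',(T[:3,3]-5*T[:3,2]).round(1))
```

```text
t 18.72 p [530.3 115.4  20.1] x [ 0.953 -0.304  0.001] z [-0.165 -0.521 -0.838] F [1.1 1.4 3.1] M [ 0.3  -0.04 -0.06] w 19.4 q [ 0.321  0.849  1.432 -0.482  1.264  0.874]
grasp z [531.1 118.   24.2]
```

{"fn": "drive_tool", "kwargs": {
  "deltas": [
    {"hand": 0.5, "tx": 0, "ty": 0, "tz": 0, "wx": 0, "wy": 0, "wz": 0},
    {"hand": 0.4, "tx": 0, "ty": 0, "tz": 0, "wx": 0, "wy": 0, "wz": 0},
    {"hand": 0.2, "tx": 0, "ty": 0, "tz": 0, "wx": 0, "wy": 0, "wz": 0},
    {"hand": -0.2, "tx": 0, "ty": 0, "tz": 0, "wx": 0, "wy": 0, "wz": 0},
    {"hand": -0.2, "tx": 0, "ty": 0, "tz": 0, "wx": 0, "wy": 0, "wz": 0},
    {"hand": -0.2, "tx": 0, "ty": 0, "tz": 0, "wx": 0, "wy": 0, "wz": 0}
  ]
}}

```text
time: 19.22
tool_pos: [529.9, 115.2, 19.3]
tcp_rot: [2.563, 0.0, -0.31]
contact_force: [-0.2, -0.1, 0.0]
grip_width: 49.3
```

Run:
```python
from look import *
T=rep()
c,im=wr('w13'); crop(im,200,0,460,300,2,'pics/w13c.png')
```

```text
t 19.22 p [529.9 115.2  19.3] x [ 0.952 -0.305 -0.   ] z [-0.167 -0.52  -0.837] F [-0.2 -0.1  0. ] M [ 0.28 -0.18 -0.04] w 49.3 q [ 0.321  0.85   1.433 -0.482  1.263  0.874]
```

View pics/w13c.png

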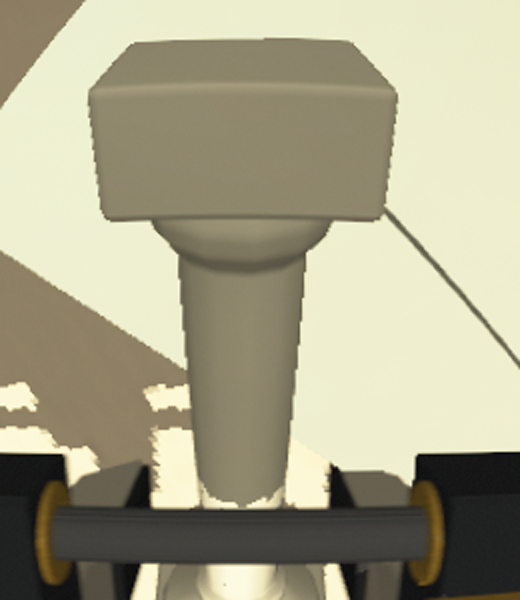

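{"fn": "drive_tool", "kwargs": {
  "deltas": [
    {"hand": -0.4, "tx": 0, "ty": 0, "tz": -0.2, "wx": 0, "wy": 0, "wz": 0},
    {"hand": -0.6, "tx": 0, "ty": 0, "tz": -0.4, "wx": 0, "wy": 0, "wz": 0},
    {"hand": -0.8, "tx": 0, "ty": 0, "tz": -0.5, "wx": 0, "wy": 0, "wz": 0},
    {"hand": -1, "tx": 0, "ty": 0, "tz": -0.6, "wx": 0, "wy": 0, "wz": 0},
    {"hand": -1, "tx": 0, "ty": 0, "tz": -0.6, "wx": 0, "wy": 0, "wz": 0},
    {"hand": -1, "tx": 0, "ty": 0, "tz": -0.6, "wx": 0, "wy": 0, "wz": 0},
    {"hand": -1, "tx": 0, "ty": 0, "tz": -0.6, "wx": 0, "wy": 0, "wz": 0},
    {"hand": -1, "tx": 0, "ty": 0, "tz": -0.3, "wx": 0, "wy": 0, "wz": 0}
  ]
}}

```text
time: 19.93
tool_pos: [556.2, 196.4, 149.9]
tcp_rot: [2.567, -0.003, -0.308]
contact_force: [-0.3, -0.3, 0.7]
grip_width: 91.8
```

Run:
```python
from lay import *
T=rep(); q=get_obs()['joint_positions']
def show(n,Q):print(n,len(Q)-1,'end',Q[-1].round(2),'min',(Q-lo).min(0).round(2),'max',(hi-Q).min(0).round(2),'step',np.abs(np.diff(Q,axis=0)).max(0).round(2))
g=np.array([530.9,118,24.6]); head=g-82*fv; print('head end',head,'foot',g+108*fv)
B=pose(np.array([0,0,28])+np.r_[(head+16*fv)[:2],0],72.2,45,-1); B[:3,3]+=5*B[:3,2]
Bp=B.copy();Bp[:3,3]-=130*B[:3,2]
V=pose([518,70,200],72.2,80,-1)
for nm,X,n in (('V',V,14),('Bp',Bp,10)):
    Q=follow(screw(T,X,n),q);show(nm,Q);plan(T,X,n);T=X;q=Q[-1]
```

```text
t 19.93 p [556.2 196.4 149.9] x [ 0.953 -0.304  0.003] z [-0.162 -0.519 -0.839] F [-0.3 -0.3  0.7] M [ 0.29 -0.18  0.03] w 91.8 q [ 0.42   0.785  1.142 -0.42   1.616  0.797]
head end [505.83298499  39.9253898   24.6       ] foot [563.91509294 220.82997442  24.6       ]
V 14 end [-0.11  0.34  1.66  0.19  1.11  0.12] min [2.42 1.11 1.1  0.58 0.83 3.23] max [2.11 1.24 1.04 3.95 1.04 2.31] step [0.05 0.04 0.04 0.06 0.05 0.08]
14 rows: t [ 0.004  0.256 -0.035] w [ 0.613 -0.003  0.001]
 mid [536. 128. 191.] z [-0.04 -0.14 -0.99]
Bp 10 end [-0.67  0.55  1.9   0.8   1.17 -0.87] min [1.86 1.11 1.62 1.19 0.79 2.24] max [2.64 1.47 0.8  3.34 1.49 2.99] step [0.06 0.05 0.04 0.07 0.03 0.11]
10 rows: t [-0.006  0.332  0.076] w [0.7 0.  0. ]
 mid [495.   5. 157.] z [ 0.16  0.49 -0.86]
```

{"fn": "drive_tool", "kwargs": {
  "deltas": [
    {"hand": -1, "tx": 0, "ty": 0.256, "tz": -0.035, "wx": 0.613, "wy": 0, "wz": 0},
    {"hand": -1, "tx": 0, "ty": 0.256, "tz": -0.035, "wx": 0.613, "wy": 0, "wz": 0},
    {"hand": -1, "tx": 0, "ty": 0.256, "tz": -0.035, "wx": 0.613, "wy": 0, "wz": 0},
    {"hand": -1, "tx": 0, "ty": 0.256, "tz": -0.035, "wx": 0.613, "wy": 0, "wz": 0},
    {"hand": -1, "tx": 0, "ty": 0.256, "tz": -0.035, "wx": 0.613, "wy": 0, "wz": 0},
    {"hand": -1, "tx": 0, "ty": 0.256, "tz": -0.035, "wx": 0.613, "wy": 0, "wz": 0},
    {"hand": -1, "tx": 0, "ty": 0.256, "tz": -0.035, "wx": 0.613, "wy": 0, "wz": 0},
    {"hand": -1, "tx": 0, "ty": 0.256, "tz": -0.035, "wx": 0.613, "wy": 0, "wz": 0},
    {"hand": -1, "tx": 0, "ty": 0.256, "tz": -0.035, "wx": 0.613, "wy": 0, "wz": 0},
    {"hand": -1, "tx": 0, "ty": 0.256, "tz": -0.035, "wx": 0.613, "wy": 0, "wz": 0},
    {"hand": -1, "tx": 0, "ty": 0.256, "tz": -0.035, "wx": 0.613, "wy": 0, "wz": 0},
    {"hand": -1, "tx": 0, "ty": 0.256, "tz": -0.035, "wx": 0.613, "wy": 0, "wz": 0},
    {"hand": -1, "tx": 0, "ty": 0.256, "tz": -0.035, "wx": 0.613, "wy": 0, "wz": 0},
    {"hand": -1, "tx": 0, "ty": 0.256, "tz": -0.035, "wx": 0.613, "wy": 0, "wz": 0},
    {"hand": -1, "tx": 0, "ty": 0.33, "tz": 0.076, "wx": 0.7, "wy": 0, "wz": 0},
    {"hand": -1, "tx": 0, "ty": 0.33, "tz": 0.076, "wx": 0.7, "wy": 0, "wz": 0},
    {"hand": -1, "tx": 0, "ty": 0.33, "tz": 0.076, "wx": 0.7, "wy": 0, "wz": 0},
    {"hand": -1, "tx": 0, "ty": 0.33, "tz": 0.076, "wx": 0.7, "wy": 0, "wz": 0},
    {"hand": -1, "tx": 0, "ty": 0, "tz": 0, "wx": 0, "wy": 0, "wz": 0},
    {"hand": -1, "tx": 0, "ty": 0, "tz": 0, "wx": 0, "wy": 0, "wz": 0}
  ]
}}

```text
time: 21.6
tool_pos: [500.4, 22.4, 172.0]
tcp_rot: [-2.727, 0.001, -0.312]
contact_force: [0.1, -0.3, -0.2]
grip_width: 91.3
```

Run:
```python
from look import *
T=rep()
c,im=wr('w14')
print(*[proj('wrist',p,c).round(0) for p in ([506,40,28],[564,221,18],[502,-132,38])])
```

```text
t 21.6 p [500.4  22.4 172. ] x [ 0.952 -0.307 -0.001] z [ 0.123  0.384 -0.915] F [ 0.1 -0.3 -0.2] M [-0.29  0.03 -0.03] w 91.3 q [-0.363  0.353  1.8    0.478  1.064 -0.302]
[320. 239.] [320.  74.] [370. 400.]
```

View pics/w14.png

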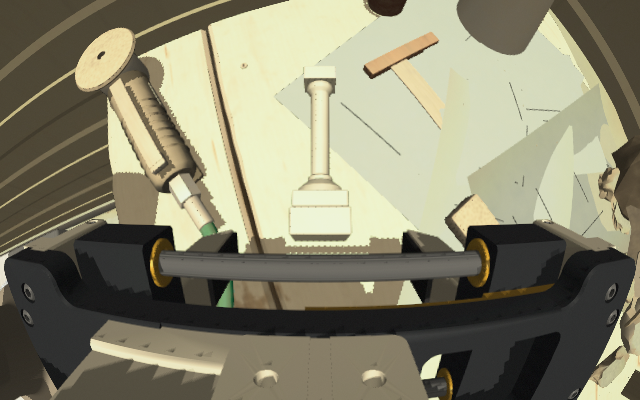

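```bash
cat >> lay.py <<'E'
head=np.array([505.8,40,0])
B=pose(head+17*fv+[0,0,28.5],72.2,45,-1); B[:3,3]+=5*B[:3,2]
Bp=B.copy();Bp[:3,3]-=100*B[:3,2]
E
python3 - <<'E'
from lay import *
T=rep();plan(T,Bp,10);plan(Bp,B,10)
for p in screw(T,Bp,10)[::2]:print(p[:3,3].round(0),(p[:3,3]+14*p[:3,2]).round(0))
E
```

```text
t 21.65 p [500.8  23.1 172.5] x [ 0.952 -0.305  0.   ] z [ 0.123  0.383 -0.915] F [-0.2  0.6 -0.3] M [-0.26 -0.02 -0.05] w 91.6 q [-0.361  0.352  1.799  0.478  1.064 -0.302]
10 rows: t [-0.001  0.175  0.116] w [ 0.425 -0.     0.001]
 mid [494.   1. 128.] z [ 0.18  0.57 -0.8 ]
10 rows: t [-0.   -0.    0.25] w [-0.  0.  0.]
 mid [503.  33.  53.] z [ 0.22  0.67 -0.71]
[501.  23. 172.] [503.  29. 160.]
[498.  15. 158.] [500.  21. 146.]
[496.   8. 143.] [498.  15. 131.]
[494.   1. 128.] [496.   9. 117.]
[492.  -4. 112.] [495.   5. 101.]
[490.  -8.  96.] [493.   2.  86.]
```

{"fn": "drive_tool", "kwargs": {
  "deltas": [
    {"hand": -1, "tx": 0, "ty": 0.175, "tz": 0.116, "wx": 0.425, "wy": 0, "wz": 0},
    {"hand": -1, "tx": 0, "ty": 0.175, "tz": 0.116, "wx": 0.425, "wy": 0, "wz": 0},
    {"hand": -1, "tx": 0, "ty": 0.175, "tz": 0.116, "wx": 0.425, "wy": 0, "wz": 0},
    {"hand": -1, "tx": 0, "ty": 0.175, "tz": 0.116, "wx": 0.425, "wy": 0, "wz": 0},
    {"hand": -1, "tx": 0, "ty": 0.175, "tz": 0.116, "wx": 0.425, "wy": 0, "wz": 0},
    {"hand": -1, "tx": 0, "ty": 0.175, "tz": 0.116, "wx": 0.425, "wy": 0, "wz": 0},
    {"hand": -1, "tx": 0, "ty": 0.175, "tz": 0.116, "wx": 0.425, "wy": 0, "wz": 0},
    {"hand": -1, "tx": 0, "ty": 0.175, "tz": 0.116, "wx": 0.425, "wy": 0, "wz": 0},
    {"hand": -1, "tx": 0, "ty": 0.175, "tz": 0.116, "wx": 0.425, "wy": 0, "wz": 0},
    {"hand": -1, "tx": 0, "ty": 0.175, "tz": 0.116, "wx": 0.425, "wy": 0, "wz": 0},
    {"hand": -1, "tx": 0, "ty": 0, "tz": 0, "wx": 0, "wy": 0, "wz": 0}
  ]
}}

```text
time: 22.57
tool_pos: [490.5, -7.5, 94.0]
tcp_rot: [-2.355, 0.002, -0.308]
contact_force: [0.3, -0.3, -0.7]
grip_width: 91.7
```

Run:
```python
from lay import *
from look import *
T=rep();plan(T,B,10)
c,im=wr('w15')
print(*[proj('wrist',p,c).round(0) for p in ([506,40,28],[564,221,18],[502,-132,38])])
```

```text
t 22.57 p [490.5  -7.5  94. ] x [ 0.953 -0.303 -0.002] z [ 0.213  0.675 -0.706] F [ 0.3 -0.3 -0.7] M [-0.46  0.03 -0.01] w 91.7 q [-0.625  0.594  1.916  0.845  1.117 -0.894]
10 rows: t [ 0.001 -0.002  0.246] w [-0.002  0.004  0.   ]
 mid [503.  33.  53.] z [ 0.21  0.67 -0.71]
[321. 229.] [321.  85.] [399. 454.]
```

View pics/w15.png

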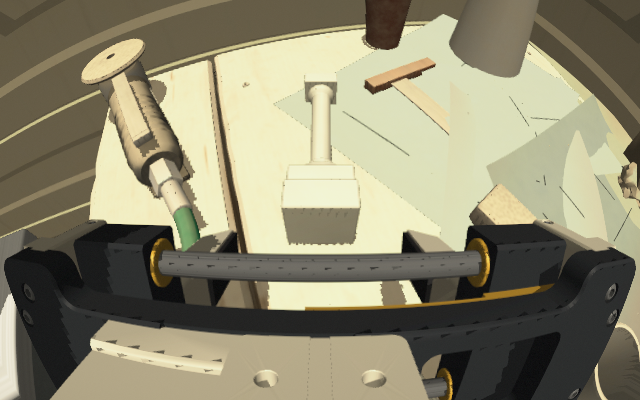

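{"fn": "drive_tool", "kwargs": {
  "deltas": [
    {"hand": -1, "tx": 0, "ty": 0, "tz": 0.25, "wx": 0, "wy": 0, "wz": 0},
    {"hand": -1, "tx": 0, "ty": 0, "tz": 0.3, "wx": 0, "wy": 0, "wz": 0},
    {"hand": -1, "tx": 0, "ty": 0, "tz": 0.3, "wx": 0, "wy": 0, "wz": 0},
    {"hand": -1, "tx": 0, "ty": 0, "tz": 0.3, "wx": 0, "wy": 0, "wz": 0},
    {"hand": -1, "tx": 0, "ty": 0, "tz": 0.3, "wx": 0, "wy": 0, "wz": 0},
    {"hand": -1, "tx": 0, "ty": 0, "tz": 0.3, "wx": 0, "wy": 0, "wz": 0},
    {"hand": -1, "tx": 0, "ty": 0, "tz": 0.3, "wx": 0, "wy": 0, "wz": 0},
    {"hand": -1, "tx": 0, "ty": 0, "tz": 0.25, "wx": 0, "wy": 0, "wz": 0},
    {"hand": -1, "tx": 0, "ty": 0, "tz": 0.15, "wx": 0, "wy": 0, "wz": 0},
    {"hand": -1, "tx": 0, "ty": 0, "tz": 0, "wx": 0, "wy": 0, "wz": 0},
    {"hand": -1, "tx": 0, "ty": 0, "tz": 0, "wx": 0, "wy": 0, "wz": 0}
  ]
}}

```text
time: 23.53
tool_pos: [511.6, 58.3, 25.7]
tcp_rot: [-2.355, 0.0, -0.309]
contact_force: [0.3, -0.2, 0.5]
grip_width: 91.4
```

Run:
```python
from lay import *
from look import *
T=rep();plan(T,B,1)
c,im=wr('w16')
```

```text
t 23.53 p [511.6  58.3  25.7] x [ 0.953 -0.304 -0.   ] z [ 0.215  0.674 -0.706] F [ 0.3 -0.2  0.5] M [-0.42 -0.   -0.06] w 91.4 q [-0.481  0.727  1.954  1.026  0.954 -1.003]
1 rows: t [ 0.002 -0.011  0.036] w [-0.01   0.016  0.01 ]
 mid [512.  60.  25.] z [ 0.22  0.67 -0.71]
```

View pics/w16.png

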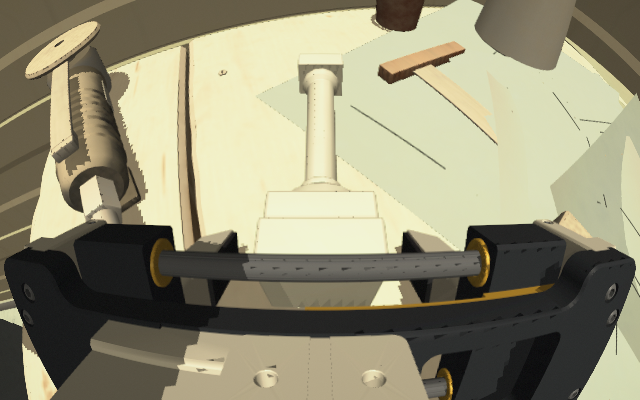

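{"fn": "drive_tool", "kwargs": {
  "deltas": [
    {"hand": -0.5, "tx": 0, "ty": 0, "tz": 0, "wx": 0, "wy": 0, "wz": 0},
    {"hand": -0.4, "tx": 0, "ty": 0, "tz": 0, "wx": 0, "wy": 0, "wz": 0},
    {"hand": -0.35, "tx": 0, "ty": 0, "tz": 0, "wx": 0, "wy": 0, "wz": 0},
    {"hand": -0.3, "tx": 0, "ty": 0, "tz": 0, "wx": 0, "wy": 0, "wz": 0},
    {"hand": -0.27, "tx": 0, "ty": 0, "tz": 0, "wx": 0, "wy": 0, "wz": 0},
    {"hand": -0.24, "tx": 0, "ty": 0, "tz": 0, "wx": 0, "wy": 0, "wz": 0},
    {"hand": -0.2, "tx": 0, "ty": 0, "tz": 0, "wx": 0, "wy": 0, "wz": 0},
    {"hand": 1, "tx": 0, "ty": 0, "tz": 0, "wx": 0, "wy": 0, "wz": 0},
    {"hand": 1, "tx": 0, "ty": 0, "tz": 0, "wx": 0, "wy": 0, "wz": 0},
    {"hand": 1, "tx": 0, "ty": 0, "tz": 0, "wx": 0, "wy": 0, "wz": 0},
    {"hand": 1, "tx": 0, "ty": 0, "tz": 0, "wx": 0, "wy": 0, "wz": 0}
  ]
}}

```text
time: 24.5
tool_pos: [511.9, 58.0, 26.0]
tcp_rot: [-2.355, -0.0, -0.31]
contact_force: [0.9, -0.6, 1.1]
grip_width: 55.5
```

Run:
```python
from lay import *
from look import *
T=rep();U=T.copy();U[2,3]+=20;plan(T,U,5)
c,im=wr('w17');crop(im,200,0,460,300,2,'pics/w17c.png')
```

```text
t 24.5 p [511.9  58.   26. ] x [ 0.952 -0.305  0.   ] z [ 0.216  0.674 -0.707] F [ 0.9 -0.6  1.1] M [-0.4  -0.07 -0.17] w 55.5 q [-0.482  0.726  1.954  1.026  0.953 -1.003]
5 rows: t [ 0.    -0.071 -0.071] w [0. 0. 0.]
 mid [512.  58.  38.] z [ 0.22  0.67 -0.71]
```

View pics/w17c.png

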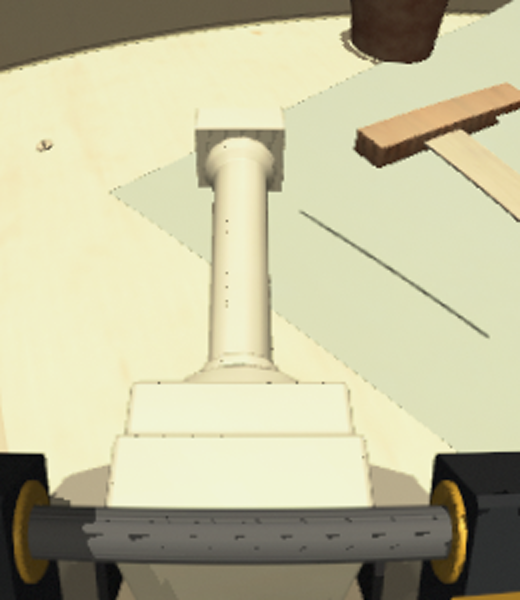

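Gripped at 55.5 mm. Small test lift of 20 mm.

{"fn": "drive_tool", "kwargs": {
  "deltas": [
    {"hand": 1, "tx": 0, "ty": -0.03, "tz": -0.03, "wx": 0, "wy": 0, "wz": 0},
    {"hand": 1, "tx": 0, "ty": -0.06, "tz": -0.06, "wx": 0, "wy": 0, "wz": 0},
    {"hand": 1, "tx": 0, "ty": -0.07, "tz": -0.07, "wx": 0, "wy": 0, "wz": 0},
    {"hand": 1, "tx": 0, "ty": -0.07, "tz": -0.07, "wx": 0, "wy": 0, "wz": 0},
    {"hand": 1, "tx": 0, "ty": -0.07, "tz": -0.07, "wx": 0, "wy": 0, "wz": 0},
    {"hand": 1, "tx": 0, "ty": -0.05, "tz": -0.05, "wx": 0, "wy": 0, "wz": 0},
    {"hand": 1, "tx": 0, "ty": 0, "tz": 0, "wx": 0, "wy": 0, "wz": 0},
    {"hand": 1, "tx": 0, "ty": 0, "tz": 0, "wx": 0, "wy": 0, "wz": 0}
  ]
}}

```text
time: 25.22
tool_pos: [511.7, 58.0, 45.9]
tcp_rot: [-2.356, -0.001, -0.309]
contact_force: [0.1, -0.2, -4.2]
grip_width: 55.6
```

Run:
```python
from lay import *
from look import *
T=rep()
c,im=wr('w18');crop(im,200,0,460,300,2,'pics/w18c.png')
```

```text
t 25.22 p [511.7  58.   45.9] x [ 0.953 -0.304  0.001] z [ 0.216  0.674 -0.707] F [ 0.1 -0.2 -4.2] M [-1.01  0.2  -0.02] w 55.6 q [-0.481  0.684  1.951  0.999  0.977 -0.957]
```

View pics/w18c.png

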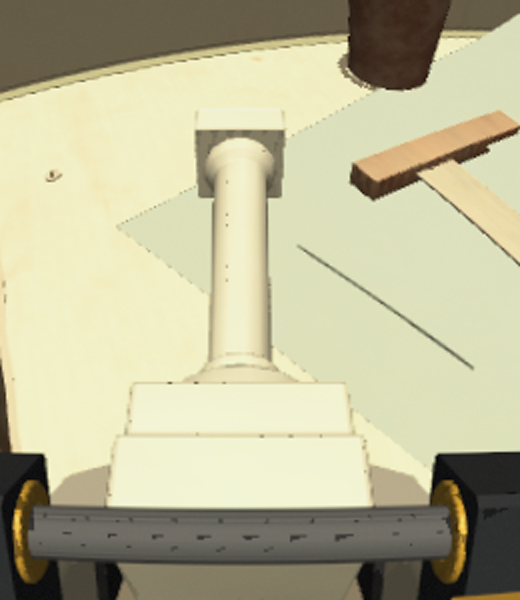

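```bash
cat > col.py <<'E'
from lay import *
Tg=np.eye(4);Tg[:3,:3]=pose([0,0,0],72.2,45,-1)[:3,:3];Tg[:3,3]=[511.9,58.0,26.0]
tl=np.radians(3.5); aw=fv*np.cos(tl)-np.array([0,0,np.sin(tl)])
nw=fv*np.sin(tl)+np.array([0,0,np.cos(tl)])
hw=np.array([505.8,40,29.6])
a_t=Tg[:3,:3].T@aw; n_t=Tg[:3,:3].T@nw; h_t=Tg[:3,:3].T@(hw-Tg[:3,3]); h_t[0]=0
def colpt(T,u,x=0,n=0): return T[:3,3]+T[:3,:3]@(h_t+u*a_t+np.array([x,0,0])+n*n_t)
def Cpose(foot,yawx):
    # a->-Z, tool x -> yaw yawx
    x=np.array([np.cos(yawx),np.sin(yawx),0]); y=np.cross([0,0,-1],x)  # frame (x, ?, a)
    W=np.stack([x,np.cross([0,0,-1.],x),[0,0,-1.]],1)
    Bm=np.stack([[1,0,0],np.cross(a_t,[1,0,0]),a_t],1)
    T=np.eye(4);T[:3,:3]=W@Bm.T; T[:3,3]=np.asarray(foot)-T[:3,:3]@(h_t+190*a_t); return T
E
python3 - <<'E'
from col import *
from look import *
import pickle
T,o=cur();c=pickle.load(open('pics/w18.pkl','rb'))
print('a_t',a_t.round(3),'h_t',h_t.round(1))
for u,x,n in ((190,-18,18),(190,18,18),(172,-18,18),(172,18,18),(42,-26,26),(42,26,26),(26,-28,28),(26,28,28)): 
    p=proj('wrist',colpt(T,u,x,n),c); print(u,p.round(1),'crop',((p-[200,0])*2).round(0))
C=Cpose([502,-132.5,38+40],np.radians(188.5)); print(C[:3,3].round(1),C[:3,:3].round(2).tolist())
def show(n,Q):print(n,len(Q)-1,'end',Q[-1].round(2),'min',(Q-lo).min(0).round(2),'max',(hi-Q).min(0).round(2),'step',np.abs(np.diff(Q,axis=0)).max(0).round(3))
U=T.copy();U[2,3]+=170
q=o['joint_positions']
Q=follow(screw(T,U,20),q);show('U',Q);plan(T,U,20)
N=80
P=screw(U,C,N);Q=follow(P,Q[-1]);show('C',Q);plan(U,C,N)
for p in P[::10]:print(p[:3,3].round(0),'z',p[:3,2].round(2),'foot',colpt(p,190).round(0),'head',colpt(p,0).round(0))
E
```

```text
a_t [ 0.    -0.663  0.749] h_t [  0.   10.9 -16. ]
190 [298.7  53.1] crop [197. 106.]
190 [342.3  53.1] crop [285. 106.]
172 [297.5  63.5] crop [195. 127.]
172 [343.6  63.5] crop [287. 127.]
42 [266.2 189.6] crop [132. 379.]
42 [376.2 189.6] crop [352. 379.]
26 [257.6 216. ] crop [115. 432.]
26 [385.1 216. ] crop [370. 432.]
[ 501.6 -130.1  248.8] [[-0.99, -0.11, -0.1], [-0.15, 0.74, 0.66], [0.0, 0.66, -0.75]]
U 20 end [-0.48  0.38  1.83  0.83  1.24 -0.58] min [2.05 1.15 1.79 1.83 0.7  2.15] max [3.01 1.34 0.75 3.14 1.42 3.69] step [0.    0.018 0.01  0.011 0.015 0.02 ]
20 rows: t [ 0.   -0.15 -0.15] w [0. 0. 0.]
 mid [512.  58. 139.] z [ 0.22  0.67 -0.71]
C 80 end [-0.68  0.58  1.33  0.48  1.78  2.28] min [1.85 1.15 1.29 1.48 0.96 2.53] max [3.   1.44 0.87 3.31 0.88 0.83] step [0.005 0.004 0.009 0.007 0.009 0.043]
80 rows: t [ 0.057 -0.003 -0.04 ] w [-0.063  0.012  0.397]
 mid [554. -41. 234.] z [ 0.07  0.57 -0.82]
[512.  58. 216.] z [ 0.22  0.67 -0.71] foot [564. 221. 208.] head [506.  40. 219.]
[529.  39. 226.] z [ 0.2   0.63 -0.75] foot [617. 184. 204.] head [520.  23. 231.]
[543.  16. 231.] z [ 0.17  0.6  -0.78] foot [657. 136. 187.] head [532.   2. 238.]
[552. -11. 233.] z [ 0.13  0.58 -0.81] foot [678.  80. 162.] head [540. -22. 243.]
[554. -38. 234.] z [ 0.08  0.57 -0.82] foot [678.  22. 133.] head [542. -46. 247.]
[549. -66. 234.] z [ 0.02  0.57 -0.82] foot [657. -32. 106.] head [539. -71. 249.]
[538. -91. 236.] z [-0.03  0.59 -0.81] foot [618. -79.  85.] head [531. -94. 253.]
[ 522. -113.  240.] z [-0.07  0.62 -0.78] foot [ 564. -113.   75.] head [ 518. -115.  259.]
[ 502. -130.  249.] z [-0.1   0.66 -0.75] foot [ 502. -132.   78.] head [ 502. -132.  268.]
```

Run:
```python
from col import *
T,o=cur()
def show(n,Q):print(n,len(Q)-1,'end',Q[-1].round(2),'min',(Q-lo).min(0).round(2),'max',(hi-Q).min(0).round(2),'step',np.abs(np.diff(Q,axis=0)).max(0).round(3))
U=T.copy();U[:3,3]=[450,40,240]
C=Cpose([450,-60,38+60],np.radians(188.5))
C2=Cpose([502,-132.5,38+60],np.radians(188.5))
q=o['joint_positions']
Q=follow(screw(T,U,20),q);show('U',Q);plan(T,U,20)
N=60
P=screw(U,C,N);Q=follow(P,Q[-1]);show('C',Q);plan(U,C,N)
for p in P[::6]:print(p[:3,3].round(0),'z',p[:3,2].round(2),'foot',colpt(p,190).round(0),'head',colpt(p,0).round(0))
Q=follow(screw(C,C2,18),Q[-1]);show('C2',Q);plan(C,C2,18)
```

```text
U 20 end [-0.59  0.26  1.93  0.78  1.32 -0.63] min [1.94 1.03 1.89 1.78 0.7  2.15] max [3.01 1.34 0.73 3.14 1.34 3.74] step [0.006 0.023 0.007 0.013 0.022 0.017]
20 rows: t [-0.066 -0.14  -0.203] w [0. 0. 0.]
 mid [478.  48. 153.] z [ 0.22  0.67 -0.71]
C 60 end [-0.63  0.42  1.55  0.5   1.71  2.29] min [1.9  1.02 1.51 1.49 1.04 2.48] max [3.07 1.6  0.77 3.36 0.95 0.82] step [0.005 0.005 0.008 0.008 0.01  0.055]
60 rows: t [ 0.035 -0.005 -0.032] w [-0.085  0.016  0.53 ]
 mid [471. -10. 257.] z [ 0.07  0.57 -0.82]
[450.  40. 240.] z [ 0.22  0.67 -0.71] foot [502. 203. 232.] head [444.  22. 244.]
[456.  33. 246.] z [ 0.21  0.64 -0.74] foot [538. 182. 227.] head [448.  16. 250.]
[462.  24. 250.] z [ 0.19  0.61 -0.77] foot [567. 154. 215.] head [452.   9. 256.]
[467.  14. 253.] z [ 0.16  0.59 -0.79] foot [587. 122. 198.] head [455.   1. 261.]
[470.   3. 255.] z [ 0.12  0.58 -0.81] foot [597.  88. 178.] head [457.  -7. 266.]
[471.  -8. 257.] z [ 0.08  0.57 -0.82] foot [595.  52. 156.] head [459. -16. 269.]
[470. -19. 258.] z [ 0.03  0.57 -0.82] foot [583.  19. 135.] head [459. -25. 273.]
[467. -30. 260.] z [-0.01  0.58 -0.81] foot [560. -11. 117.] head [459. -35. 276.]
[463. -41. 262.] z [-0.05  0.6  -0.8 ] foot [528. -35. 104.] head [457. -44. 280.]
[457. -50. 265.] z [-0.08  0.63 -0.78] foot [491. -51.  97.] head [454. -52. 284.]
[450. -58. 269.] z [-0.1   0.66 -0.75] foot [450. -60.  98.] head [450. -60. 288.]
C2 18 end [-0.68  0.56  1.3   0.48  1.82  2.31] min [1.85 1.19 1.26 1.48 1.43 5.4 ] max [3.16 1.46 1.15 3.64 0.84 0.8 ] step [0.003 0.008 0.015 0.001 0.007 0.001]
18 rows: t [-0.057 -0.083 -0.073] w [0. 0. 0.]
 mid [479. -98. 269.] z [-0.1   0.66 -0.75]
```

{"fn": "drive_tool", "kwargs": {
  "deltas": [
    {"hand": 1, "tx": -0.03, "ty": -0.07, "tz": -0.1, "wx": 0, "wy": 0, "wz": 0},
    {"hand": 1, "tx": -0.066, "ty": -0.14, "tz": -0.203, "wx": 0, "wy": 0, "wz": 0},
    {"hand": 1, "tx": -0.066, "ty": -0.14, "tz": -0.203, "wx": 0, "wy": 0, "wz": 0},
    {"hand": 1, "tx": -0.066, "ty": -0.14, "tz": -0.203, "wx": 0, "wy": 0, "wz": 0},
    {"hand": 1, "tx": -0.066, "ty": -0.14, "tz": -0.203, "wx": 0, "wy": 0, "wz": 0},
    {"hand": 1, "tx": -0.066, "ty": -0.14, "tz": -0.203, "wx": 0, "wy": 0, "wz": 0},
    {"hand": 1, "tx": -0.066, "ty": -0.14, "tz": -0.203, "wx": 0, "wy": 0, "wz": 0},
    {"hand": 1, "tx": -0.066, "ty": -0.14, "tz": -0.203, "wx": 0, "wy": 0, "wz": 0},
    {"hand": 1, "tx": -0.066, "ty": -0.14, "tz": -0.203, "wx": 0, "wy": 0, "wz": 0},
    {"hand": 1, "tx": -0.066, "ty": -0.14, "tz": -0.203, "wx": 0, "wy": 0, "wz": 0},
    {"hand": 1, "tx": -0.066, "ty": -0.14, "tz": -0.203, "wx": 0, "wy": 0, "wz": 0},
    {"hand": 1, "tx": -0.066, "ty": -0.14, "tz": -0.203, "wx": 0, "wy": 0, "wz": 0},
    {"hand": 1, "tx": -0.066, "ty": -0.14, "tz": -0.203, "wx": 0, "wy": 0, "wz": 0},
    {"hand": 1, "tx": -0.066, "ty": -0.14, "tz": -0.203, "wx": 0, "wy": 0, "wz": 0},
    {"hand": 1, "tx": -0.066, "ty": -0.14, "tz": -0.203, "wx": 0, "wy": 0, "wz": 0},
    {"hand": 1, "tx": -0.066, "ty": -0.14, "tz": -0.203, "wx": 0, "wy": 0, "wz": 0},
    {"hand": 1, "tx": -0.066, "ty": -0.14, "tz": -0.203, "wx": 0, "wy": 0, "wz": 0},
    {"hand": 1, "tx": -0.066, "ty": -0.14, "tz": -0.203, "wx": 0, "wy": 0, "wz": 0},
    {"hand": 1, "tx": -0.066, "ty": -0.14, "tz": -0.203, "wx": 0, "wy": 0, "wz": 0},
    {"hand": 1, "tx": -0.04, "ty": -0.08, "tz": -0.12, "wx": 0, "wy": 0, "wz": 0}
  ]
}}

```text
time: 26.93
tool_pos: [453.1, 40.7, 232.0]
tcp_rot: [-2.356, -0.001, -0.309]
contact_force: [0.3, -1.2, -4.1]
grip_width: 56.1
```

Run:
```python
from col import *
from look import *
T=rep()
C=Cpose([450,-60,38+60],np.radians(188.5));plan(T,C,60)
c,im=wr('w19');crop(im,200,0,460,300,2,'pics/w19c.png')
```

```text
t 26.93 p [453.1  40.7 232. ] x [ 0.953 -0.304  0.001] z [ 0.216  0.674 -0.707] F [ 0.3 -1.2 -4.1] M [-0.94  0.23 -0.01] w 56.1 q [-0.584  0.273  1.936  0.785  1.3   -0.64 ]
60 rows: t [ 0.033 -0.003 -0.035] w [-0.085  0.016  0.53 ]
 mid [470. -11. 252.] z [ 0.07  0.57 -0.82]
```

View pics/w19c.png

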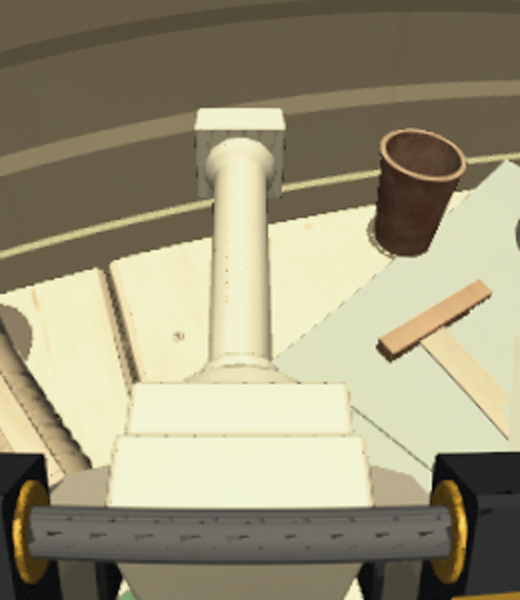

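Rigid. Spin, first third.

{"fn": "drive_tool", "kwargs": {
  "deltas": [
    {"hand": 1, "tx": 0.017, "ty": 0, "tz": -0.018, "wx": -0.04, "wy": 0.008, "wz": 0.26},
    {"hand": 1, "tx": 0.033, "ty": -0.003, "tz": -0.035, "wx": -0.085, "wy": 0.016, "wz": 0.53},
    {"hand": 1, "tx": 0.033, "ty": -0.003, "tz": -0.035, "wx": -0.085, "wy": 0.016, "wz": 0.53},
    {"hand": 1, "tx": 0.033, "ty": -0.003, "tz": -0.035, "wx": -0.085, "wy": 0.016, "wz": 0.53},
    {"hand": 1, "tx": 0.033, "ty": -0.003, "tz": -0.035, "wx": -0.085, "wy": 0.016, "wz": 0.53},
    {"hand": 1, "tx": 0.033, "ty": -0.003, "tz": -0.035, "wx": -0.085, "wy": 0.016, "wz": 0.53},
    {"hand": 1, "tx": 0.033, "ty": -0.003, "tz": -0.035, "wx": -0.085, "wy": 0.016, "wz": 0.53},
    {"hand": 1, "tx": 0.033, "ty": -0.003, "tz": -0.035, "wx": -0.085, "wy": 0.016, "wz": 0.53},
    {"hand": 1, "tx": 0.033, "ty": -0.003, "tz": -0.035, "wx": -0.085, "wy": 0.016, "wz": 0.53},
    {"hand": 1, "tx": 0.033, "ty": -0.003, "tz": -0.035, "wx": -0.085, "wy": 0.016, "wz": 0.53},
    {"hand": 1, "tx": 0.033, "ty": -0.003, "tz": -0.035, "wx": -0.085, "wy": 0.016, "wz": 0.53},
    {"hand": 1, "tx": 0.033, "ty": -0.003, "tz": -0.035, "wx": -0.085, "wy": 0.016, "wz": 0.53},
    {"hand": 1, "tx": 0.033, "ty": -0.003, "tz": -0.035, "wx": -0.085, "wy": 0.016, "wz": 0.53},
    {"hand": 1, "tx": 0.033, "ty": -0.003, "tz": -0.035, "wx": -0.085, "wy": 0.016, "wz": 0.53},
    {"hand": 1, "tx": 0.033, "ty": -0.003, "tz": -0.035, "wx": -0.085, "wy": 0.016, "wz": 0.53},
    {"hand": 1, "tx": 0.033, "ty": -0.003, "tz": -0.035, "wx": -0.085, "wy": 0.016, "wz": 0.53},
    {"hand": 1, "tx": 0.033, "ty": -0.003, "tz": -0.035, "wx": -0.085, "wy": 0.016, "wz": 0.53},
    {"hand": 1, "tx": 0.033, "ty": -0.003, "tz": -0.035, "wx": -0.085, "wy": 0.016, "wz": 0.53},
    {"hand": 1, "tx": 0.033, "ty": -0.003, "tz": -0.035, "wx": -0.085, "wy": 0.016, "wz": 0.53},
    {"hand": 1, "tx": 0.033, "ty": -0.003, "tz": -0.035, "wx": -0.085, "wy": 0.016, "wz": 0.53}
  ]
}}

```text
time: 28.65
tool_pos: [468.3, 10.5, 245.6]
tcp_rot: [-2.727, 0.516, -1.089]
contact_force: [1.6, -0.1, -4.1]
grip_width: 55.8
```

Run:
```python
from col import *
from look import *
T=rep()
C=Cpose([450,-60,38+60],np.radians(188.5));plan(T,C,40)
c,im=wr('w20');crop(im,200,0,460,300,2,'pics/w20c.png')
```

```text
t 28.65 p [468.3  10.5 245.6] x [ 0.403 -0.771 -0.494] z [ 0.147  0.587 -0.796] F [ 1.6 -0.1 -4.1] M [-0.83  0.3  -0.01] w 55.8 q [-0.546  0.276  1.793  0.635  1.346  0.42 ]
40 rows: t [ 0.032 -0.003 -0.036] w [-0.085  0.017  0.535]
 mid [467. -28. 255.] z [-0.    0.58 -0.82]
```

View pics/w20c.png

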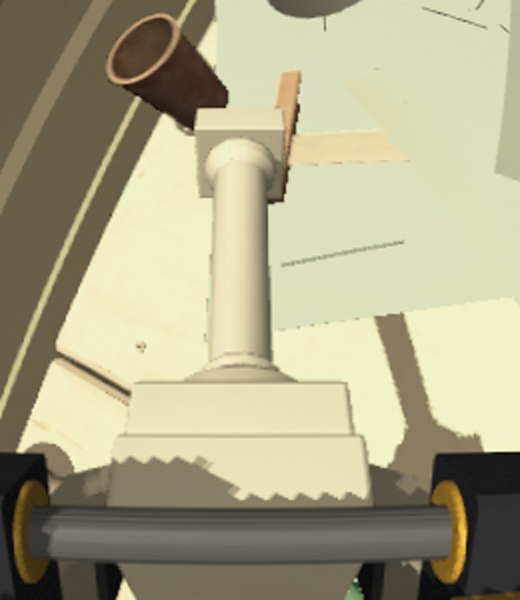

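{"fn": "drive_tool", "kwargs": {
  "deltas": [
    {"hand": 1, "tx": 0.032, "ty": -0.003, "tz": -0.036, "wx": -0.085, "wy": 0.017, "wz": 0.535},
    {"hand": 1, "tx": 0.032, "ty": -0.003, "tz": -0.036, "wx": -0.085, "wy": 0.017, "wz": 0.535},
    {"hand": 1, "tx": 0.032, "ty": -0.003, "tz": -0.036, "wx": -0.085, "wy": 0.017, "wz": 0.535},
    {"hand": 1, "tx": 0.032, "ty": -0.003, "tz": -0.036, "wx": -0.085, "wy": 0.017, "wz": 0.535},
    {"hand": 1, "tx": 0.032, "ty": -0.003, "tz": -0.036, "wx": -0.085, "wy": 0.017, "wz": 0.535},
    {"hand": 1, "tx": 0.032, "ty": -0.003, "tz": -0.036, "wx": -0.085, "wy": 0.017, "wz": 0.535},
    {"hand": 1, "tx": 0.032, "ty": -0.003, "tz": -0.036, "wx": -0.085, "wy": 0.017, "wz": 0.535},
    {"hand": 1, "tx": 0.032, "ty": -0.003, "tz": -0.036, "wx": -0.085, "wy": 0.017, "wz": 0.535},
    {"hand": 1, "tx": 0.032, "ty": -0.003, "tz": -0.036, "wx": -0.085, "wy": 0.017, "wz": 0.535},
    {"hand": 1, "tx": 0.032, "ty": -0.003, "tz": -0.036, "wx": -0.085, "wy": 0.017, "wz": 0.535},
    {"hand": 1, "tx": 0.032, "ty": -0.003, "tz": -0.036, "wx": -0.085, "wy": 0.017, "wz": 0.535},
    {"hand": 1, "tx": 0.032, "ty": -0.003, "tz": -0.036, "wx": -0.085, "wy": 0.017, "wz": 0.535},
    {"hand": 1, "tx": 0.032, "ty": -0.003, "tz": -0.036, "wx": -0.085, "wy": 0.017, "wz": 0.535},
    {"hand": 1, "tx": 0.032, "ty": -0.003, "tz": -0.036, "wx": -0.085, "wy": 0.017, "wz": 0.535},
    {"hand": 1, "tx": 0.032, "ty": -0.003, "tz": -0.036, "wx": -0.085, "wy": 0.017, "wz": 0.535},
    {"hand": 1, "tx": 0.032, "ty": -0.003, "tz": -0.036, "wx": -0.085, "wy": 0.017, "wz": 0.535},
    {"hand": 1, "tx": 0.032, "ty": -0.003, "tz": -0.036, "wx": -0.085, "wy": 0.017, "wz": 0.535},
    {"hand": 1, "tx": 0.032, "ty": -0.003, "tz": -0.036, "wx": -0.085, "wy": 0.017, "wz": 0.535},
    {"hand": 1, "tx": 0.032, "ty": -0.003, "tz": -0.036, "wx": -0.085, "wy": 0.017, "wz": 0.535},
    {"hand": 1, "tx": 0.032, "ty": -0.003, "tz": -0.036, "wx": -0.085, "wy": 0.017, "wz": 0.535}
  ]
}}

```text
time: 30.37
tool_pos: [467.7, -26.4, 255.2]
tcp_rot: [2.81, 0.527, -2.179]
contact_force: [-0.1, -0.0, -4.2]
grip_width: 55.6
```

{"fn": "drive_tool", "kwargs": {
  "deltas": [
    {"hand": 1, "tx": 0.032, "ty": -0.003, "tz": -0.036, "wx": -0.085, "wy": 0.017, "wz": 0.535},
    {"hand": 1, "tx": 0.032, "ty": -0.003, "tz": -0.036, "wx": -0.085, "wy": 0.017, "wz": 0.535},
    {"hand": 1, "tx": 0.032, "ty": -0.003, "tz": -0.036, "wx": -0.085, "wy": 0.017, "wz": 0.535},
    {"hand": 1, "tx": 0.032, "ty": -0.003, "tz": -0.036, "wx": -0.085, "wy": 0.017, "wz": 0.535},
    {"hand": 1, "tx": 0.032, "ty": -0.003, "tz": -0.036, "wx": -0.085, "wy": 0.017, "wz": 0.535},
    {"hand": 1, "tx": 0.032, "ty": -0.003, "tz": -0.036, "wx": -0.085, "wy": 0.017, "wz": 0.535},
    {"hand": 1, "tx": 0.032, "ty": -0.003, "tz": -0.036, "wx": -0.085, "wy": 0.017, "wz": 0.535},
    {"hand": 1, "tx": 0.032, "ty": -0.003, "tz": -0.036, "wx": -0.085, "wy": 0.017, "wz": 0.535},
    {"hand": 1, "tx": 0.032, "ty": -0.003, "tz": -0.036, "wx": -0.085, "wy": 0.017, "wz": 0.535},
    {"hand": 1, "tx": 0.032, "ty": -0.003, "tz": -0.036, "wx": -0.085, "wy": 0.017, "wz": 0.535},
    {"hand": 1, "tx": 0.032, "ty": -0.003, "tz": -0.036, "wx": -0.085, "wy": 0.017, "wz": 0.535},
    {"hand": 1, "tx": 0.032, "ty": -0.003, "tz": -0.036, "wx": -0.085, "wy": 0.017, "wz": 0.535},
    {"hand": 1, "tx": 0.032, "ty": -0.003, "tz": -0.036, "wx": -0.085, "wy": 0.017, "wz": 0.535},
    {"hand": 1, "tx": 0.032, "ty": -0.003, "tz": -0.036, "wx": -0.085, "wy": 0.017, "wz": 0.535},
    {"hand": 1, "tx": 0.032, "ty": -0.003, "tz": -0.036, "wx": -0.085, "wy": 0.017, "wz": 0.535},
    {"hand": 1, "tx": 0.032, "ty": -0.003, "tz": -0.036, "wx": -0.085, "wy": 0.017, "wz": 0.535},
    {"hand": 1, "tx": 0.032, "ty": -0.003, "tz": -0.036, "wx": -0.085, "wy": 0.017, "wz": 0.535},
    {"hand": 1, "tx": 0.02, "ty": -0.003, "tz": -0.02, "wx": -0.05, "wy": 0.01, "wz": 0.3},
    {"hand": 1, "tx": 0, "ty": 0, "tz": 0, "wx": 0, "wy": 0, "wz": 0}
  ]
}}

```text
time: 31.95
tool_pos: [453.1, -54.6, 266.9]
tcp_rot: [2.44, 0.079, -2.906]
contact_force: [0.8, 0.3, -4.0]
grip_width: 56.2
```

Run:
```python
from col import *
from look import *
T=rep()
C2=Cpose([502,-132.5,38+60],np.radians(188.5));plan(T,C2,18)
c,im=wr('w21')
cv2.imwrite('pics/t21.png',capture('top')[:,:,::-1]);s=cv2.imread('pics/t21.png');crop(s,250,120,450,270,4,'pics/t21c.png')
print('a',(T[:3,:3]@a_t).round(3))
```

```text
t 31.95 p [453.1 -54.6 266.9] x [-0.969 -0.232 -0.079] z [-0.091  0.642 -0.762] F [ 0.8  0.3 -4. ] M [-0.72 -0.13 -0.06] w 56.2 q [-0.62   0.413  1.549  0.492  1.694  2.187]
18 rows: t [-0.046 -0.087 -0.076] w [-0.012  0.002  0.075]
 mid [481. -96. 269.] z [-0.1   0.65 -0.75]
a [ 0.083 -0.004 -0.997]
```

View pics/w21.png

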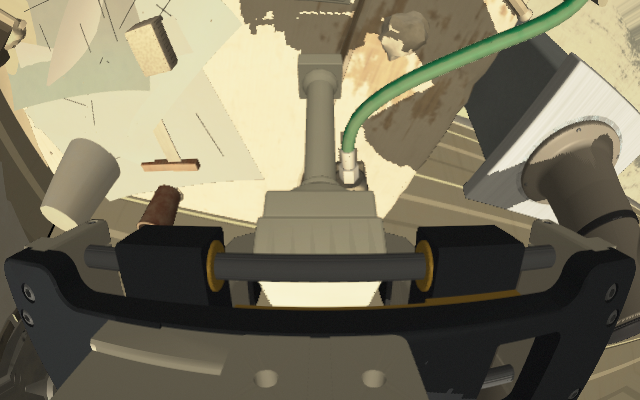

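View pics/t21c.png

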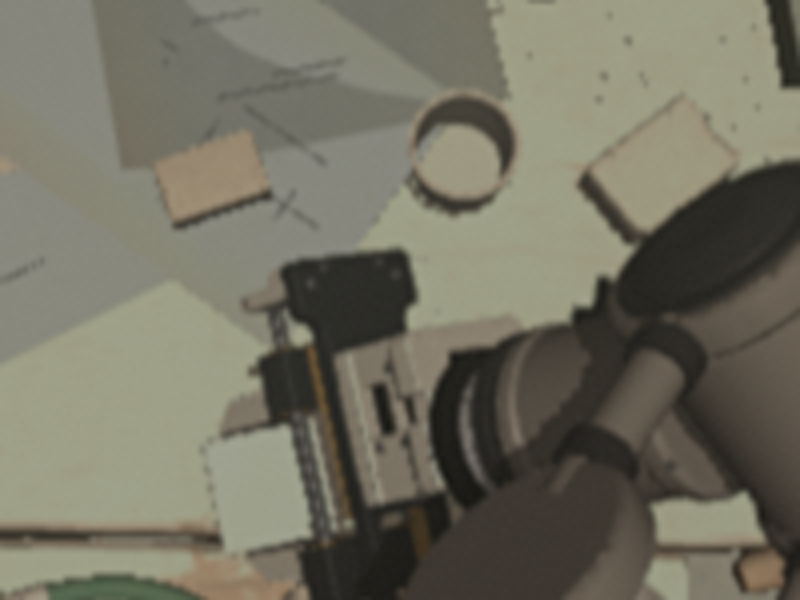

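{"fn": "drive_tool", "kwargs": {
  "deltas": [
    {"hand": 1, "tx": -0.023, "ty": -0.044, "tz": -0.038, "wx": -0.012, "wy": 0.002, "wz": 0.075},
    {"hand": 1, "tx": -0.046, "ty": -0.087, "tz": -0.076, "wx": -0.012, "wy": 0.002, "wz": 0.075},
    {"hand": 1, "tx": -0.046, "ty": -0.087, "tz": -0.076, "wx": -0.012, "wy": 0.002, "wz": 0.075},
    {"hand": 1, "tx": -0.046, "ty": -0.087, "tz": -0.076, "wx": -0.012, "wy": 0.002, "wz": 0.075},
    {"hand": 1, "tx": -0.046, "ty": -0.087, "tz": -0.076, "wx": -0.012, "wy": 0.002, "wz": 0.075},
    {"hand": 1, "tx": -0.046, "ty": -0.087, "tz": -0.076, "wx": -0.012, "wy": 0.002, "wz": 0.075},
    {"hand": 1, "tx": -0.046, "ty": -0.087, "tz": -0.076, "wx": -0.012, "wy": 0.002, "wz": 0.075},
    {"hand": 1, "tx": -0.046, "ty": -0.087, "tz": -0.076, "wx": -0.012, "wy": 0.002, "wz": 0.075},
    {"hand": 1, "tx": -0.046, "ty": -0.087, "tz": -0.076, "wx": -0.012, "wy": 0.002, "wz": 0.075},
    {"hand": 1, "tx": -0.046, "ty": -0.087, "tz": -0.076, "wx": -0.012, "wy": 0.002, "wz": 0.075},
    {"hand": 1, "tx": -0.046, "ty": -0.087, "tz": -0.076, "wx": -0.012, "wy": 0.002, "wz": 0.075},
    {"hand": 1, "tx": -0.046, "ty": -0.087, "tz": -0.076, "wx": -0.012, "wy": 0.002, "wz": 0.075},
    {"hand": 1, "tx": -0.046, "ty": -0.087, "tz": -0.076, "wx": -0.012, "wy": 0.002, "wz": 0.075},
    {"hand": 1, "tx": -0.046, "ty": -0.087, "tz": -0.076, "wx": -0.012, "wy": 0.002, "wz": 0.075},
    {"hand": 1, "tx": -0.046, "ty": -0.087, "tz": -0.076, "wx": -0.012, "wy": 0.002, "wz": 0.075},
    {"hand": 1, "tx": -0.046, "ty": -0.087, "tz": -0.076, "wx": -0.012, "wy": 0.002, "wz": 0.075},
    {"hand": 1, "tx": -0.046, "ty": -0.087, "tz": -0.076, "wx": -0.012, "wy": 0.002, "wz": 0.075},
    {"hand": 1, "tx": -0.023, "ty": -0.044, "tz": -0.038, "wx": -0.012, "wy": 0.002, "wz": 0.075},
    {"hand": 1, "tx": 0, "ty": 0, "tz": 0, "wx": 0, "wy": 0, "wz": 0},
    {"hand": 1, "tx": 0, "ty": 0, "tz": 0, "wx": 0, "wy": 0, "wz": 0}
  ]
}}

```text
time: 33.72
tool_pos: [498.9, -125.6, 268.9]
tcp_rot: [2.418, 0.0, -2.993]
contact_force: [0.5, 0.4, -3.2]
grip_width: 55.9
```

Run:
```python
from col import *
from look import *
T=rep()
C2=Cpose([502,-132.5,38+60],np.radians(188.5));plan(T,C2,1)
c,im=wr('w22');crop(im,190,0,450,300,2,'pics/w22c.png')
cv2.imwrite('pics/s22.png',capture('scene')[:,:,::-1]);s=cv2.imread('pics/s22.png');crop(s,270,120,420,245,5,'pics/s22c.png')
print('a',(T[:3,:3]@a_t).round(3),'foot',colpt(T,190).round(1))
```

```text
t 33.72 p [ 498.9 -125.6  268.9] x [-0.989 -0.148 -0.   ] z [-0.098  0.655 -0.75 ] F [ 0.5  0.4 -3.2] M [-0.66 -0.15  0.03] w 55.9 q [-0.674  0.555  1.315  0.483  1.816  2.305]
1 rows: t [-0.051 -0.092 -0.08 ] w [-0.012  0.001  0.001]
 mid [ 502. -130.  269.] z [-0.1   0.66 -0.75]
a [ 0.    -0.001 -1.   ] foot [ 499.3 -128.2   98.1]
```

View pics/w22c.png

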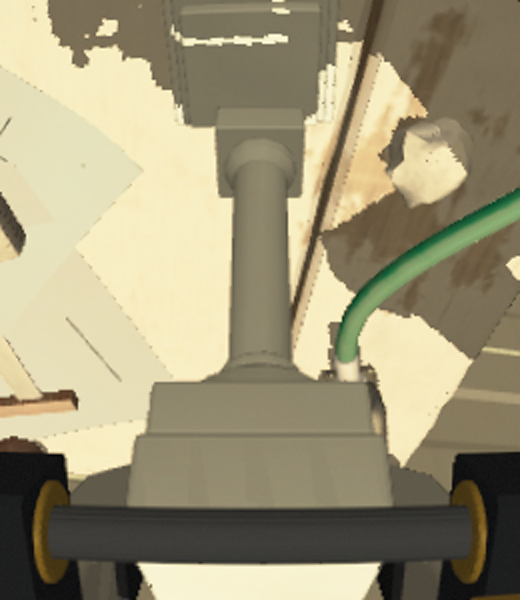

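View pics/s22c.png

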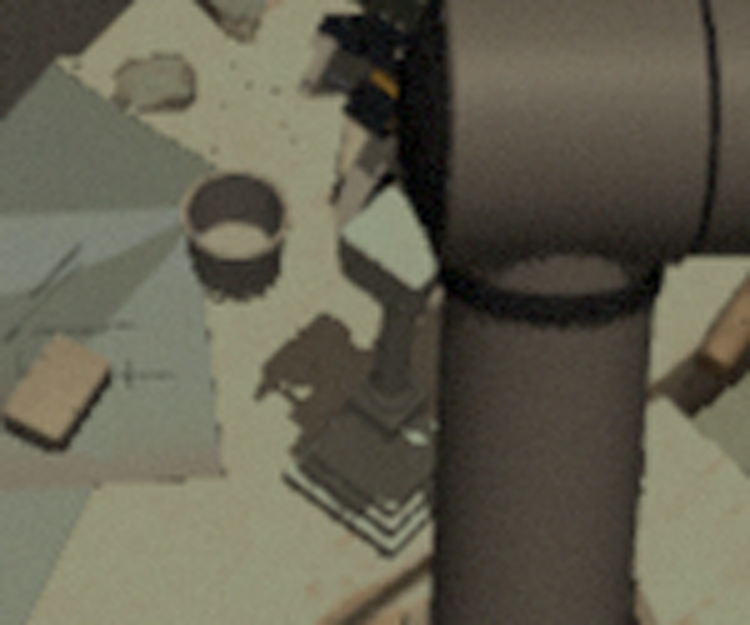

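Run:
```python
from h import *
a=cv2.imread('pics/w22.png')[0:85,262:372]
a=cv2.convertScaleAbs(cv2.resize(a,None,fx=7,fy=7,interpolation=cv2.INTER_CUBIC),alpha=1.6,beta=-40)
cv2.imwrite('pics/w22d.png',a)
```

```text
(no output)
```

View pics/w22d.png

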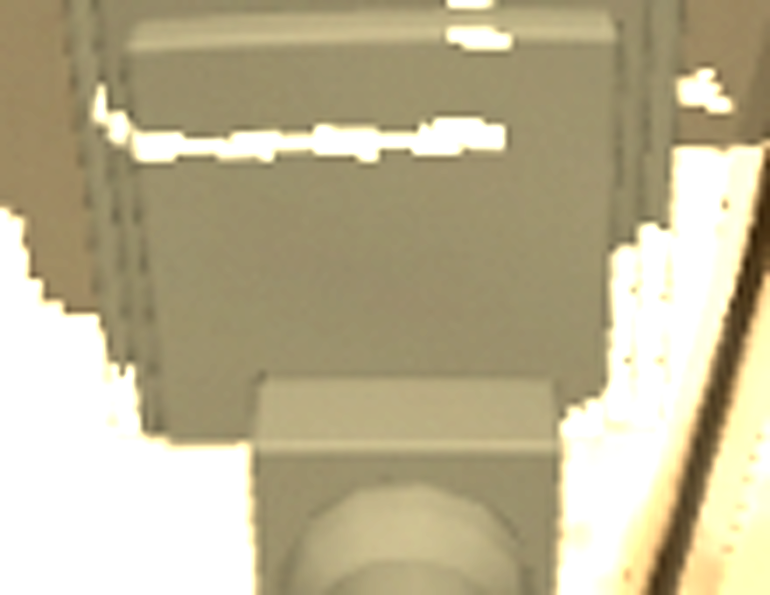

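Run:
```python
from col import *
import pickle
c=pickle.load(open('pics/w22.pkl','rb'))
def P(a,b,z): return onz('wrist',a/7+262-.43,b/7-.43,z,c)
def e(n,p,q): d=q-p;print(n,p.round(1),q.round(1),'len',np.linalg.norm(d).round(1),'ang',(np.degrees(np.arctan2(d[1],d[0]))%90).round(1),'mid',((p+q)/2).round(1))
e('near',P(131,50,38),P(614,40,38)); e('left',P(131,50,38),P(160,440,38)); e('right',P(614,40,38),P(605,385,38)); e('left2',P(135,100,38),P(155,400,38)); e('right2',P(613,60,38),P(606,250,38))
print('far',P(160,440,38),P(245,441,38))
e('foot98',P(262,378,98),P(552,378,98));e('foot116',P(253,447,116),P(557,447,116))
T,o=cur()
for u,x,n in ((190,-18,18),(190,18,18),(172,-18,18),(172,18,18),(190,-18,-18),(190,18,-18)):
    p=proj('wrist',colpt(T,u,x,n),c); print(u,x,n,((p-[262,0]+.43)*7).round(0),colpt(T,u,x,n).round(1))
```

```text
near [ 541.1 -162.    38. ] [ 476.8 -172.7   38. ] len 65.1 ang 9.5 mid [ 508.9 -167.4   38. ]
left [ 541.1 -162.    38. ] [531.6 -98.2  38. ] len 64.5 ang 8.4 mid [ 536.4 -130.1   38. ]
right [ 476.8 -172.7   38. ] [ 466.9 -117.5   38. ] len 56.1 ang 10.1 mid [ 471.9 -145.1   38. ]
left2 [ 539.9 -154.4   38. ] [ 533.  -105.3   38. ] len 49.6 ang 8.0 mid [ 536.4 -129.8   38. ]
right2 [ 476.4 -169.7   38. ] [ 471.4 -140.    38. ] len 30.2 ang 9.5 mid [ 473.9 -154.8   38. ]
far [531.64294991 -98.22063072  38.        ] [518.79183301 -99.53506306  38.        ]
foot98 [ 517.8 -142.8   98. ] [ 484.  -147.9   98. ] len 34.2 ang 8.5 mid [ 500.9 -145.3   98. ]
foot116 [ 518.  -143.3  116. ] [ 484.5 -148.3  116. ] len 33.9 ang 8.5 mid [ 501.2 -145.8  116. ]
190 -18 18 [246. 375.] [ 519.7 -143.1   98.2]
190 18 18 [552. 375.] [ 484.1 -148.4   98.2]
172 -18 18 [237. 448.] [ 519.7 -143.1  116.2]
172 18 18 [560. 448.] [ 484.1 -148.4  116.2]
190 -18 -18 [259. 618.] [ 514.4 -107.5   98.2]
190 18 -18 [540. 618.] [ 478.8 -112.8   98.2]
```

Run:
```python
from col import *
T=rep()
C3=Cpose([504,-135,38+18],np.radians(188.9));plan(T,C3,14)
```

```text
t 33.82 p [ 498.8 -125.3  269. ] x [-0.989 -0.148 -0.   ] z [-0.098  0.654 -0.75 ] F [-0.4 -0.5 -4.2] M [-0.69 -0.12 -0.02] w 55.8 q [-0.674  0.554  1.316  0.483  1.815  2.305]
14 rows: t [-0.007 -0.06   0.047] w [-0.001  0.004 -0.004]
 mid [ 502. -129.  245.] z [-0.1   0.65 -0.75]
```

{"fn": "drive_tool", "kwargs": {
  "deltas": [
    {"hand": 1, "tx": -0.004, "ty": -0.03, "tz": 0.024, "wx": 0, "wy": 0.004, "wz": -0.004},
    {"hand": 1, "tx": -0.007, "ty": -0.06, "tz": 0.047, "wx": 0, "wy": 0.004, "wz": -0.004},
    {"hand": 1, "tx": -0.007, "ty": -0.06, "tz": 0.047, "wx": 0, "wy": 0.004, "wz": -0.004},
    {"hand": 1, "tx": -0.007, "ty": -0.06, "tz": 0.047, "wx": 0, "wy": 0.004, "wz": -0.004},
    {"hand": 1, "tx": -0.007, "ty": -0.06, "tz": 0.047, "wx": 0, "wy": 0.004, "wz": -0.004},
    {"hand": 1, "tx": -0.007, "ty": -0.06, "tz": 0.047, "wx": 0, "wy": 0.004, "wz": -0.004},
    {"hand": 1, "tx": -0.007, "ty": -0.06, "tz": 0.047, "wx": 0, "wy": 0.004, "wz": -0.004},
    {"hand": 1, "tx": -0.007, "ty": -0.06, "tz": 0.047, "wx": 0, "wy": 0.004, "wz": -0.004},
    {"hand": 1, "tx": -0.007, "ty": -0.06, "tz": 0.047, "wx": 0, "wy": 0.004, "wz": -0.004},
    {"hand": 1, "tx": -0.007, "ty": -0.06, "tz": 0.047, "wx": 0, "wy": 0.004, "wz": -0.004},
    {"hand": 1, "tx": -0.007, "ty": -0.06, "tz": 0.047, "wx": 0, "wy": 0.004, "wz": -0.004},
    {"hand": 1, "tx": -0.007, "ty": -0.06, "tz": 0.047, "wx": 0, "wy": 0.004, "wz": -0.004},
    {"hand": 1, "tx": -0.007, "ty": -0.06, "tz": 0.047, "wx": 0, "wy": 0.004, "wz": -0.004},
    {"hand": 1, "tx": -0.007, "ty": -0.06, "tz": 0.047, "wx": 0, "wy": 0.004, "wz": -0.004},
    {"hand": 1, "tx": 0, "ty": 0, "tz": 0, "wx": 0, "wy": 0, "wz": 0},
    {"hand": 1, "tx": 0, "ty": 0, "tz": 0, "wx": 0, "wy": 0, "wz": 0}
  ]
}}

```text
time: 35.15
tool_pos: [503.8, -132.3, 228.3]
tcp_rot: [2.418, -0.0, -2.986]
contact_force: [-0.1, 0.7, -4.5]
grip_width: 55.9
```

Run:
```python
from col import *
from look import *
T=rep();print('a',(T[:3,:3]@a_t).round(3),'foot',colpt(T,190).round(1))
c,im=wr('w23')
a=im[0:85,262:372]
a=cv2.convertScaleAbs(cv2.resize(a,None,fx=7,fy=7,interpolation=cv2.INTER_CUBIC),alpha=1.6,beta=-40)
cv2.imwrite('pics/w23d.png',a)
```

```text
t 35.15 p [ 503.8 -132.3  228.3] x [-0.988 -0.155  0.   ] z [-0.103  0.654 -0.75 ] F [-0.1  0.7 -4.5] M [-0.72 -0.17 -0.03] w 55.9 q [-0.676  0.606  1.34   0.47   1.752  2.262]
a [-0.    -0.001 -1.   ] foot [ 504.1 -134.9   57.5]
```

View pics/w23d.png

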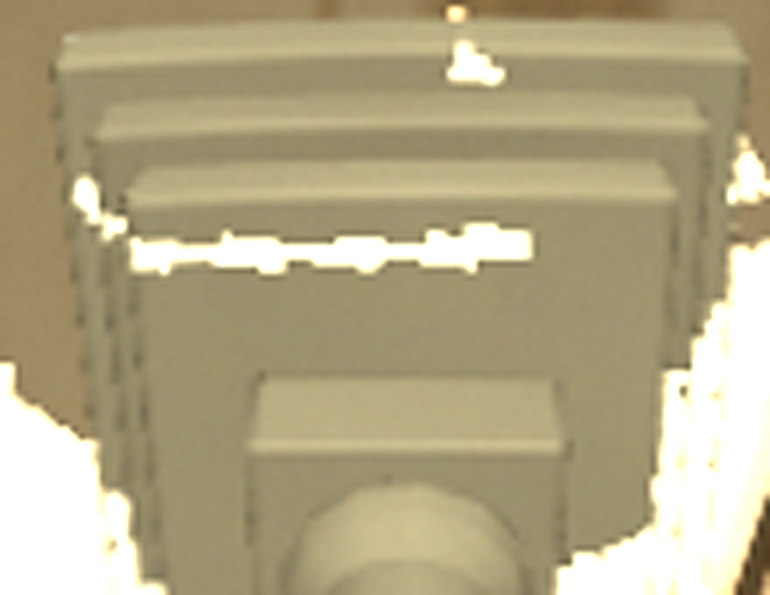

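```bash
cat > meas.py <<'E'
from col import *
import pickle
def run(name,zf,near,left,right,foot):
    c=pickle.load(open(f'pics/{name}.pkl','rb'))
    P=lambda ab,z: onz('wrist',ab[0]/7+262-.43,ab[1]/7-.43,z,c)
    def e(n,p,q): d=q-p;print(n,p.round(1),q.round(1),'len',np.linalg.norm(d).round(1),'ang',(np.degrees(np.arctan2(d[1],d[0]))%90).round(1))
    N=[P(k,38) for k in near];L=[P(k,38) for k in left];R=[P(k,38) for k in right];F=[P(k,zf) for k in foot]
    e('near',*N);e('left',*L);e('right',*R);e('foot',*F)
    th=np.radians(9);ex=np.array([np.cos(th),np.sin(th),0]);ey=np.array([-np.sin(th),np.cos(th),0])
    l=np.mean([p@ex for p in L]);r=np.mean([p@ex for p in R]);n=np.mean([p@ey for p in N])
    fm=np.mean(F,0); cx=(l+r)/2; cy=n+34; print('ped centre',(cx*ex+cy*ey).round(1),'width',l-r)
    print('foot rel to centre: along x',(fm@ex-cx).round(1),'along y',(fm@ey+18-cy).round(1))
E
python3 - <<'E'
from meas import *
run('w23',57.5,[(131,204),(672,197)],[(135,240),(155,540)],[(670,230),(657,480)],[(262,378),(552,378)])
E
```

```text
near [ 541.4 -162.2   38. ] [ 476.6 -173.3   38. ] len 65.7 ang 9.7
left [ 540.5 -157.2   38. ] [ 534. -112.   38.] len 45.6 ang 8.1
right [ 475.8 -168.7   38. ] [ 469.2 -132.    38. ] len 37.4 ang 10.3
foot [ 522.8 -149.4   57.5] [ 488.9 -154.7   57.5] len 34.2 ang 8.9
ped centre [ 503.6 -134.2    0. ] width 66.4178349567639
foot rel to centre: along x -0.5 along y -0.0
```

{"fn": "drive_tool", "kwargs": {
  "deltas": [
    {"hand": 1, "tx": 0, "ty": -0.017, "tz": 0.019, "wx": 0, "wy": 0, "wz": 0},
    {"hand": 1, "tx": 0, "ty": -0.033, "tz": 0.038, "wx": 0, "wy": 0, "wz": 0},
    {"hand": 1, "tx": 0, "ty": -0.033, "tz": 0.038, "wx": 0, "wy": 0, "wz": 0},
    {"hand": 1, "tx": 0, "ty": -0.033, "tz": 0.038, "wx": 0, "wy": 0, "wz": 0},
    {"hand": 1, "tx": 0, "ty": -0.033, "tz": 0.038, "wx": 0, "wy": 0, "wz": 0},
    {"hand": 1, "tx": 0, "ty": -0.033, "tz": 0.038, "wx": 0, "wy": 0, "wz": 0},
    {"hand": 1, "tx": 0, "ty": -0.033, "tz": 0.038, "wx": 0, "wy": 0, "wz": 0},
    {"hand": 1, "tx": 0, "ty": -0.033, "tz": 0.038, "wx": 0, "wy": 0, "wz": 0},
    {"hand": 1, "tx": 0, "ty": -0.017, "tz": 0.019, "wx": 0, "wy": 0, "wz": 0},
    {"hand": 1, "tx": 0, "ty": 0, "tz": 0, "wx": 0, "wy": 0, "wz": 0},
    {"hand": 1, "tx": 0, "ty": 0, "tz": 0, "wx": 0, "wy": 0, "wz": 0}
  ]
}}

```text
time: 36.12
tool_pos: [503.8, -132.2, 212.3]
tcp_rot: [2.419, -0.0, -2.986]
contact_force: [-0.7, -0.9, -4.1]
grip_width: 55.6
```

Run:
```python
from col import *
from look import *
T=rep();print('a',(T[:3,:3]@a_t).round(3),'foot',colpt(T,190).round(1))
c,im=wr('w24')
a=im[0:85,262:372]
a=cv2.convertScaleAbs(cv2.resize(a,None,fx=7,fy=7,interpolation=cv2.INTER_CUBIC),alpha=1.6,beta=-40)
cv2.imwrite('pics/w24d.png',a)
```

```text
t 36.12 p [ 503.8 -132.2  212.3] x [-0.988 -0.155  0.   ] z [-0.102  0.654 -0.75 ] F [-0.7 -0.9 -4.1] M [-0.71 -0.16 -0.01] w 55.6 q [-0.676  0.622  1.359  0.468  1.721  2.246]
a [ 0.    -0.001 -1.   ] foot [ 504.2 -134.9   41.5]
```

View pics/w24d.png

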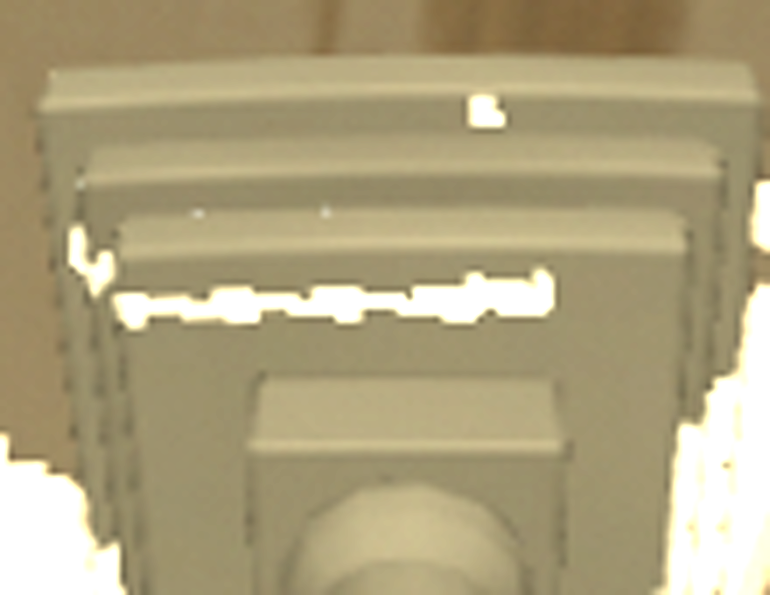

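Run:
```python
from meas import *
run('w24',41.5,[(122,257),(688,252)],[(124,290),(142,560)],[(686,270),(672,500)],[(262,378),(552,378)])
```

```text
near [ 540.9 -162.1   38. ] [ 476.3 -172.9   38. ] len 65.5 ang 9.5
left [ 540.3 -157.7   38. ] [ 535.  -118.9   38. ] len 39.2 ang 7.8
right [ 476.  -170.5   38. ] [ 470.2 -138.3   38. ] len 32.7 ang 10.2
foot [ 522.8 -149.4   41.5] [ 489.  -154.7   41.5] len 34.2 ang 8.9
ped centre [ 503.4 -133.9    0. ] width 66.24526657368096
foot rel to centre: along x -0.3 along y -0.3
```

{"fn": "drive_tool", "kwargs": {
  "deltas": [
    {"hand": 1, "tx": 0, "ty": -0.0165, "tz": 0.019, "wx": 0, "wy": 0, "wz": 0},
    {"hand": 1, "tx": 0, "ty": -0.0165, "tz": 0.019, "wx": 0, "wy": 0, "wz": 0},
    {"hand": 1, "tx": 0, "ty": -0.008, "tz": 0.0095, "wx": 0, "wy": 0, "wz": 0},
    {"hand": 1, "tx": 0, "ty": 0, "tz": 0, "wx": 0, "wy": 0, "wz": 0},
    {"hand": 1, "tx": 0, "ty": 0, "tz": 0, "wx": 0, "wy": 0, "wz": 0}
  ]
}}

```text
time: 36.58
tool_pos: [503.8, -132.2, 209.8]
tcp_rot: [2.419, -0.0, -2.986]
contact_force: [-0.3, 0.1, -4.2]
grip_width: 56.0
```

Centred to 0.3 mm; model foot now ~39 mm. Half-millimetre steps.

{"fn": "drive_tool", "kwargs": {
  "deltas": [
    {"hand": 1, "tx": 0, "ty": -0.008, "tz": 0.0095, "wx": 0, "wy": 0, "wz": 0},
    {"hand": 1, "tx": 0, "ty": -0.008, "tz": 0.0095, "wx": 0, "wy": 0, "wz": 0},
    {"hand": 1, "tx": 0, "ty": 0, "tz": 0, "wx": 0, "wy": 0, "wz": 0},
    {"hand": 1, "tx": 0, "ty": 0, "tz": 0, "wx": 0, "wy": 0, "wz": 0}
  ]
}}

```text
time: 36.92
tool_pos: [503.8, -132.2, 209.5]
tcp_rot: [2.419, 0.0, -2.986]
contact_force: [-1.2, -0.7, 3.7]
grip_width: 55.8
```

{"fn": "drive_tool", "kwargs": {
  "deltas": [
    {"hand": 1, "tx": 0, "ty": -0.008, "tz": 0.0095, "wx": 0, "wy": 0, "wz": 0},
    {"hand": 1, "tx": 0, "ty": 0, "tz": 0, "wx": 0, "wy": 0, "wz": 0},
    {"hand": 1, "tx": 0, "ty": 0, "tz": 0, "wx": 0, "wy": 0, "wz": 0}
  ]
}}

```text
time: 37.17
tool_pos: [503.8, -132.2, 209.4]
tcp_rot: [2.419, 0.001, -2.986]
contact_force: [-0.3, -1.6, 7.3]
grip_width: 55.7
```

Run:
```python
from col import *
T=rep();print('a',(T[:3,:3]@a_t).round(3),'foot',colpt(T,190).round(1))
```

```text
t 37.17 p [ 503.8 -132.2  209.4] x [-0.988 -0.155 -0.001] z [-0.102  0.654 -0.75 ] F [-0.3 -1.6  7.3] M [0.06 0.39 0.15] w 55.7 q [-0.676  0.624  1.363  0.468  1.715  2.242]
a [ 0.001 -0.001 -1.   ] foot [ 504.3 -134.8   38.6]
```

{"fn": "drive_tool", "kwargs": {
  "deltas": [
    {"hand": 1, "tx": 0, "ty": 0.006, "tz": -0.007, "wx": 0, "wy": 0, "wz": 0},
    {"hand": 1, "tx": 0, "ty": 0, "tz": 0, "wx": 0, "wy": 0, "wz": 0},
    {"hand": 1, "tx": 0, "ty": 0, "tz": 0, "wx": 0, "wy": 0, "wz": 0}
  ]
}}

```text
time: 37.42
tool_pos: [503.8, -132.2, 209.5]
tcp_rot: [2.419, 0.001, -2.986]
contact_force: [-1.4, -1.8, 6.8]
grip_width: 55.8
```

{"fn": "drive_tool", "kwargs": {
  "deltas": [
    {"hand": 1, "tx": 0, "ty": 0.008, "tz": -0.0095, "wx": 0, "wy": 0, "wz": 0},
    {"hand": 1, "tx": 0, "ty": 0, "tz": 0, "wx": 0, "wy": 0, "wz": 0},
    {"hand": 1, "tx": 0, "ty": 0, "tz": 0, "wx": 0, "wy": 0, "wz": 0}
  ]
}}

```text
time: 37.67
tool_pos: [503.9, -132.2, 209.5]
tcp_rot: [2.419, 0.0, -2.986]
contact_force: [-1.0, 0.0, 5.8]
grip_width: 55.8
```

Run:
```python
from col import *
T=rep();print('a',(T[:3,:3]@a_t).round(3),'foot',colpt(T,190).round(1))
```

```text
t 37.67 p [ 503.9 -132.2  209.5] x [-0.988 -0.155 -0.   ] z [-0.102  0.654 -0.75 ] F [-1.   0.   5.8] M [-0.02  0.24  0.09] w 55.8 q [-0.676  0.625  1.362  0.468  1.715  2.243]
a [ 0.001 -0.001 -1.   ] foot [ 504.3 -134.9   38.7]
```

{"fn": "drive_tool", "kwargs": {
  "deltas": [
    {"hand": -0.22, "tx": 0, "ty": 0, "tz": 0, "wx": 0, "wy": 0, "wz": 0},
    {"hand": -0.24, "tx": 0, "ty": 0, "tz": 0, "wx": 0, "wy": 0, "wz": 0},
    {"hand": -0.27, "tx": 0, "ty": 0, "tz": 0, "wx": 0, "wy": 0, "wz": 0},
    {"hand": -0.3, "tx": 0, "ty": 0, "tz": 0, "wx": 0, "wy": 0, "wz": 0},
    {"hand": -0.35, "tx": 0, "ty": 0, "tz": 0, "wx": 0, "wy": 0, "wz": 0},
    {"hand": -0.4, "tx": 0, "ty": 0, "tz": 0, "wx": 0, "wy": 0, "wz": 0},
    {"hand": -0.4, "tx": 0, "ty": 0, "tz": 0, "wx": 0, "wy": 0, "wz": 0}
  ]
}}

```text
time: 38.25
tool_pos: [503.8, -132.2, 209.1]
tcp_rot: [2.419, -0.0, -2.986]
contact_force: [0.7, -0.2, -0.6]
grip_width: 64.2
```

Run:
```python
from col import *
from look import *
T=rep()
c,im=wr('w25');crop(im,160,0,480,300,2,'pics/w25c.png')
```

```text
t 38.25 p [ 503.8 -132.2  209.1] x [-0.988 -0.155  0.   ] z [-0.103  0.654 -0.75 ] F [ 0.7 -0.2 -0.6] M [-0.28 -0.14  0.04] w 64.2 q [-0.676  0.625  1.363  0.467  1.714  2.243]
```

View pics/w25c.png

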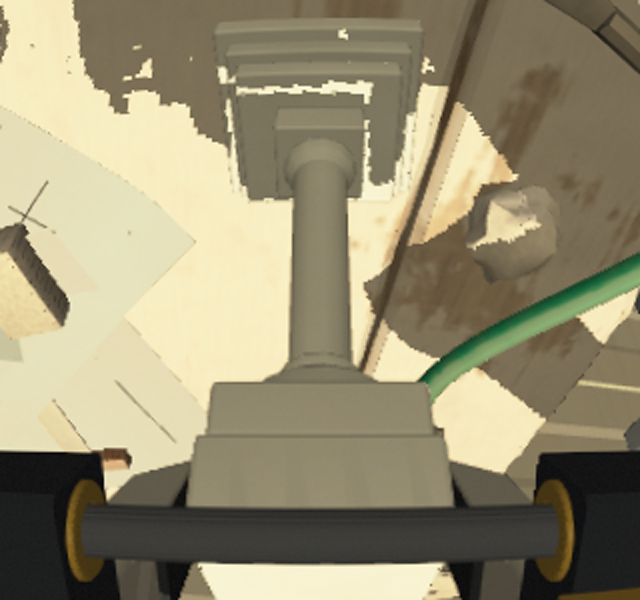

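{"fn": "drive_tool", "kwargs": {
  "deltas": [
    {"hand": -0.6, "tx": 0, "ty": 0, "tz": 0, "wx": 0, "wy": 0, "wz": 0},
    {"hand": -0.8, "tx": 0, "ty": 0, "tz": 0, "wx": 0, "wy": 0, "wz": 0},
    {"hand": -1, "tx": 0, "ty": 0, "tz": 0, "wx": 0, "wy": 0, "wz": 0},
    {"hand": -1, "tx": 0, "ty": 0, "tz": 0, "wx": 0, "wy": 0, "wz": 0},
    {"hand": -1, "tx": 0, "ty": 0, "tz": 0, "wx": 0, "wy": 0, "wz": 0},
    {"hand": -1, "tx": 0, "ty": 0, "tz": 0, "wx": 0, "wy": 0, "wz": 0},
    {"hand": -1, "tx": 0, "ty": 0, "tz": -0.1, "wx": 0, "wy": 0, "wz": 0},
    {"hand": -1, "tx": 0, "ty": 0, "tz": -0.2, "wx": 0, "wy": 0, "wz": 0},
    {"hand": -1, "tx": 0, "ty": 0, "tz": -0.3, "wx": 0, "wy": 0, "wz": 0},
    {"hand": -1, "tx": 0, "ty": 0, "tz": -0.4, "wx": 0, "wy": 0, "wz": 0},
    {"hand": -1, "tx": 0, "ty": 0, "tz": -0.4, "wx": 0, "wy": 0, "wz": 0},
    {"hand": -1, "tx": 0, "ty": 0, "tz": -0.4, "wx": 0, "wy": 0, "wz": 0},
    {"hand": -1, "tx": 0, "ty": 0, "tz": -0.4, "wx": 0, "wy": 0, "wz": 0},
    {"hand": -1, "tx": 0, "ty": 0, "tz": -0.4, "wx": 0, "wy": 0, "wz": 0},
    {"hand": -1, "tx": 0, "ty": 0, "tz": -0.4, "wx": 0, "wy": 0, "wz": 0},
    {"hand": -1, "tx": 0, "ty": 0, "tz": -0.3, "wx": 0, "wy": 0, "wz": 0},
    {"hand": -1, "tx": 0, "ty": 0, "tz": -0.2, "wx": 0, "wy": 0, "wz": 0},
    {"hand": -1, "tx": 0, "ty": 0, "tz": 0, "wx": 0, "wy": 0, "wz": 0},
    {"hand": -1, "tx": 0, "ty": 0, "tz": 0, "wx": 0, "wy": 0, "wz": 0}
  ]
}}

```text
time: 39.88
tool_pos: [518.1, -224.2, 314.4]
tcp_rot: [2.419, 0.0, -2.987]
contact_force: [0.4, 0.0, -0.0]
grip_width: 91.7
```

Run:
```python
from col import *
from look import *
T=rep()
c,im=wr('w26')
for n in('top','scene'):cv2.imwrite(f'pics/{n}26.png',capture(n)[:,:,::-1])
```

```text
t 39.88 p [ 518.1 -224.2  314.4] x [-0.988 -0.154 -0.   ] z [-0.102  0.653 -0.75 ] F [ 0.4  0.  -0. ] M [-0.28 -0.05  0.02] w 91.7 q [-0.767  0.67   0.983  0.468  2.053  2.319]
```

View pics/w26.png

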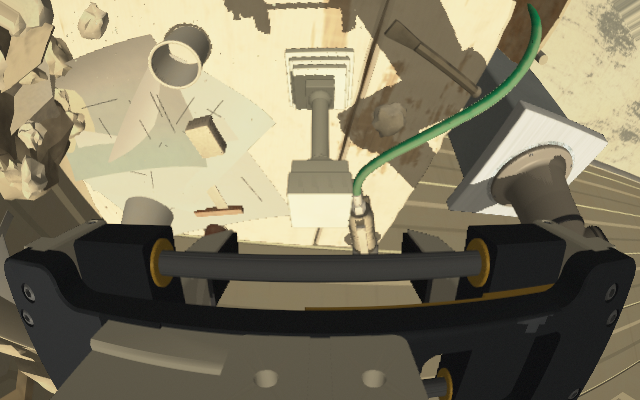

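View pics/top26.png

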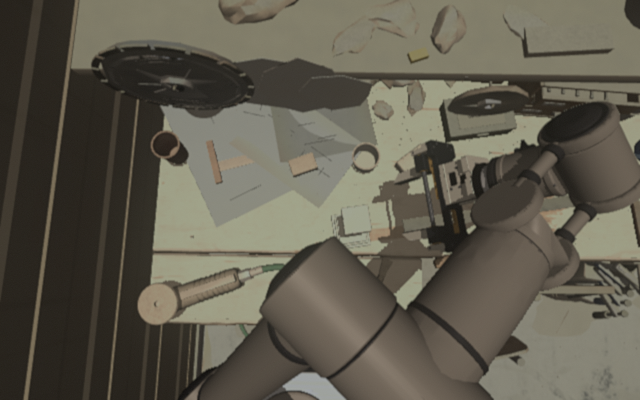

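View pics/scene26.png

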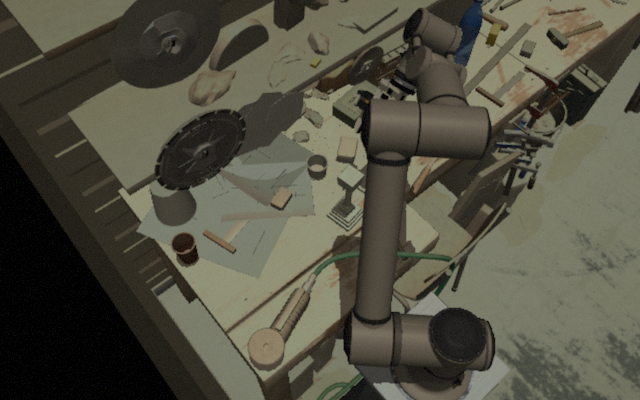

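Run:
```python
from h import *
a=cv2.imread('pics/w26.png');A=cv2.resize(a[35:235,270:370],None,fx=3,fy=3,interpolation=cv2.INTER_CUBIC)
b=cv2.imread('pics/top26.png');B=cv2.resize(b[190:260,310:400],None,fx=5,fy=5,interpolation=cv2.INTER_CUBIC)
B=cv2.copyMakeBorder(B,0,600-B.shape[0],0,0,cv2.BORDER_CONSTANT);cv2.imwrite('pics/f26.png',np.hstack([A,B]))
```

```text
(no output)
```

View pics/f26.png

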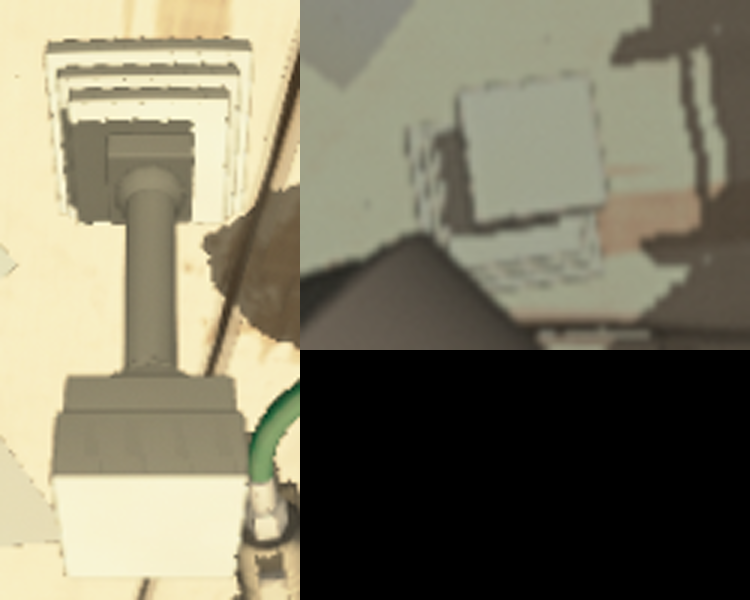

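Run:
```python
from h import *
import pickle
c=pickle.load(open('pics/w26.pkl','rb'))
W=[onz('wrist',x/3+270-.33,y/3+35-.33,228,c) for x,y in ((54,475),(245,475),(238,576),(66,577))]
Tp=[onz('top',x/5+310-.4,y/5+190-.4,228) for x,y in ((160,88),(290,72),(307,205),(178,221))]
F=[onz('wrist',x/3+270-.33,y/3+35-.33,38,c) for x,y in ((108,137),(193,137))]
for P in (W,Tp,F):
    d=[P[(i+1)%len(P)]-P[i] for i in range(len(P))]
    print(np.mean(P,0).round(1),[(np.linalg.norm(v).round(1),(np.degrees(np.arctan2(v[1],v[0]))%90).round(1)) for v in d])
print(get_obs()['time'],get_obs()['dq'].round(3))
```

```text
[ 503.4 -137.2  228. ] [(np.float64(52.4), np.float64(8.9)), (np.float64(54.9), np.float64(11.4)), (np.float64(55.7), np.float64(9.5)), (np.float64(55.5), np.float64(8.0))]
[ 503.7 -134.   228. ] [(np.float64(54.4), np.float64(8.2)), (np.float64(55.7), np.float64(7.4)), (np.float64(53.4), np.float64(8.2)), (np.float64(55.8), np.float64(8.4))]
[ 505.4 -150.2   38. ] [(np.float64(36.1), np.float64(8.9)), (np.float64(36.1), np.float64(8.9))]
40.0333 [ 0.004 -0.    -0.001  0.001  0.001  0.   ]
```

```bash
python3 -c "
from plant import *
print(close_job())"
```

```text
the job is handed in; nothing more can be done
None
```

The column is standing foot-down and unsupported in the middle of the pedestal, and the job was handed in at about 40 s of the 72 s allowed.

**How it went:** I gripped the shaft, lifted the column, tilted it slowly and laid it on its side on the clear bench, where I let go. I then took it again by the head and turned it foot-down in the air. I lowered it until the contact force rose, opened the fingers and backed away.

**Last checks:**
- **Centring:** just before touchdown the foot was within about 0.3 mm of the pedestal's centre in the wrist view.
- **Alignment:** the foot's yaw measured about 8.9°, and the pedestal's about 9°. Single pedestal edges read 7.8 to 10.3°.
- **Upright:** after release the head's centre measured (503.7, −134.0) mm from the top view and (503.4, −137.2) mm from the wrist view. These two views disagree by 3 mm, but both put it over the pedestal's centre at about (503.5, −134) mm, which is a lean of under 1°.
- **Contact:** the highest force I read was about 7 N, pressing the foot down before release. The force on the arm was about zero afterwards, and the gripper is clear.
- **Rest of the bench:** by eye, the pictures show nothing else moved. I did not measure the other objects again, and the arm hid part of the back right in the last views.

The first approach to the column stopped short at joint 4's range limit, so I gripped it from the right-hand side instead. Nothing was touched or moved by that.

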